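# Fill the roller tray from the scoop and the spring clips

### The arm

A 6-joint arm with a two-finger parallel gripper is mounted at the origin on a cart in front of the work surface, level with it; the furniture and walls round the work are solid. World frame = base frame: x ahead of the robot, y to its left, z up, the work surface at z = 0. Lengths are in mm, angles in rad, forces in N, time in s.
With the tool pointing down it reaches from about 300 to 875 mm from the base axis. Payload 6.4 kg.
Tool frame: the origin (TCP) lies midway between the tips of the shut fingers; the grasp point (between the pads) lies 19 mm behind it; z points along the fingers, y is the direction in which the jaws open and shut (so a half turn about z gives the same grasp; the last joint's range is limited). The gripper opens to 85 mm and grips with 20 to 120 N. Pads are 22 mm wide; open, the fingers measure 114 mm over their backs; the gripper's body (76 mm by 85 mm) begins 54 mm behind the grasp point. The pads swing forward as they close: fully open they stand 13 mm farther back than shut.
Start: joints at [-0.206, 0.181, 1.607, -0, 1.354, -0.206], TCP at [575.014, 0.015, 231.288] pointing down, gripper open.
Joint ranges: [-2.99, 2.99], [-0.89, 2.07], [0.3, 2.58], [-1.14, 4.28], [0, 2.63], [-3.12, 3.12]. Speed limits (rad/s): [2.57, 2.57, 3.01, 3.14, 3.14, 3.14].

### API

Orientations are given as a unit quaternion [w, x, y, z].
In Python, from workcell import status, eyes, arm gives the robot as it stands. The module is installed in compiled form; this text tells all that it offers.
- The arm moves only by the tool send_rows, never from a script. Its argument "moves" is a list of rows, each an object of numbers: "dx", "dy", "dz": the shift along the tool's x, y, z in units of 25 mm (1.0 is 25 mm); "wx", "wy", "wz": the turn, a rotation vector about the tool's x, y, z in units of 5 degrees (1.0 is 5 degrees). A call has 1 to 8 rows; each row is the pose to reach, as a shift and turn from the pose commanded when the call began, along the tool's axes at that moment; what a row does not reach only later rows make up. A row lasts 1/12 s, in which the tool goes at most 41.7 mm and 7.16 degrees, less where a joint would pass 70% of its speed; a pose out of reach is approached as far as the arm can. A call with a gripper value outside its range is refused whole. "fingers" is the opening, from 0 (shut) to 1 (fully open), set as the call begins (left out, the last holds). The fingers move at their own pace and stop on an object; "force" is the grip in N (left out, the last holds). Time passes only in rows, so rows that repeat a pose let the fingers close. It gives the time, the measured TCP pose, the force and the opening at its end, in the units of the state.
- status.state(): the state, without advancing time (a new reading comes with each control period).
- eyes.read_camera(name): name is "scene" or "side" or "wrist"; returns the picture (384x512x3 uint8, red, green, blue); there is no depth.
- eyes.camera_model(name): a dict with "camera_matrix" (3x3 intrinsics, pixels), "world_from_camera" (4x4, takes a point from camera to world coordinates); the wrist camera has in their place "T_tool_cam" (4x4, takes a point from camera to tool coordinates, whose origin is the TCP and whose axes are the flange's). Camera axes: x right, y up, looking along -z (the intrinsics and any distortion apply to the point x, -y, -z); pixel columns grow to the right and rows downward; lengths in mm; the calibration is good to about 2 mm. A picture is of the moment at which its call begins: read the wrist's pose just before it. camera_model takes no time and is no camera call.
- arm.sign_off(): hands the job in, once; it reports no verdict.
The state is a dict: "time_s": time; "joints": joint angles; "qd": joint speeds; "tau": joint torques, N m; "ee_pos": TCP position; "tcp_rot": TCP orientation; "force": force on the tool from outside, world axes, zero at the start; "ft_torque": the same for the moment, N m; "width": finger opening in mm.
Only numpy, scipy, OpenCV 4.12 (cv2) and the standard library are available. Lean on these libraries where they do the work, as an engineer would, in place of code of your own. Each camera call takes 0.05 s, during which the arm holds its last target.

### The job

Swing the keeper bar of the grooved roller tray well out to the side, then lift the scoop by its fin, tip it over the apron at the tray's high head so that its rollers run down into the grooves, and stand the empty scoop upright on the bench. Next pull just as many spare rollers out of the spring clips as there are grooves still empty and let them roll in from the apron too, one roller to every groove, leaving the other spares in their clips. Put right any roller that goes astray, swing the keeper fully shut over the full tray, and do not knock the other things on the bench about.

Things in the scene. Friction and masses are not known exactly. Their poses are not given: they have to be found in the camera images.
- tray: Fixed plywood roller tray 230 mm long (x), 98 wide (y), origin on the bench under its middle. Bed slopes 15 deg, +x end high (91 mm), -x end closed by a stop wall. Six square grooves along y, 20 mm wide, 18 deep, 26 apart on the slope, 86 long; side walls 11 mm above the ridges. Seated rollers lie flush with the ridges, so the next one rolls over them and drops into the next empty groove
- tray_head (a point): middle of the upper surface of the apron at the tray's high head, 73 mm above the bench: a flat 62 mm long on the slope, 86 wide, flush with the ridge tops, sloping 15 deg down to the tray's -x, with a head wall 10 mm higher behind it. A roller laid or poured on it parallel to the grooves rolls down by itself
- keeper (a joint): Aluminium keeper bar of the tray, 158 x 16 x 6 mm, 13 mm above the ridges and parallel to the slope, turning on the low stop wall about the slope's normal, with light friction. 0 rad: fully shut, along the tray's middle over all six grooves (in the way of rollers); grows as its free end swings towards the tray's +y side; 1.57: square to the tray, clear; stop at 1.7
- keeper_knob (a point): middle of the keeper's black round knob, 18 mm diameter, 30 mm high, standing square to the slope (15 deg from upright, leaning to the tray's -x), 140 mm from the pivot; the bar's top is 18 mm below this point
- scoop: Loose dark sheet metal scoop 89 (x) by 92 (y) by 71 mm high, 0.22 kg, origin under its middle. Corrugated level floor: four V seats along y, 20 mm apart in x (centres x = 30, 10, -10, -30), a roller leaves its seat when the scoop is tipped lip-down over 14 deg. Open lip at x = -42, z = 8 mm. Handle: black upright fin along x, 12 mm thick in y, x -24 to 47, z 43 to 71 mm; rollers pass under it
- rack: Fixed wooden rack 128 (x) by 204 (y) by 10 mm, origin under its middle. Four spare rollers lie along y, 38 mm above the bench, each in two C-shaped dark steel spring clips open at the top (12 mm wide, centred 30 mm either side of the roller's middle, top 53 mm high; 48 mm free between them for fingers). Pull straight up: the lips resist with about 5 to 8 N, then snap open; free 15 mm higher
- groove_1 (a point): centre of a roller that lies in groove 1 of the tray (the lowest)
- groove_2 (a point): centre of a roller that lies in groove 2 of the tray
- groove_3 (a point): centre of a roller that lies in groove 3 of the tray
- groove_4 (a point): centre of a roller that lies in groove 4 of the tray
- groove_5 (a point): centre of a roller that lies in groove 5 of the tray
- groove_6 (a point): centre of a roller that lies in groove 6 of the tray (the highest, next to the apron)
- roller_1: bright metal roller, 18 mm diameter, 80 mm long, 60 g, origin at its middle, its y axis along its length; starts in the scoop (may be absent: two to four of the four are there)
- roller_2: bright metal roller, 18 mm diameter, 80 mm long, 60 g, origin at its middle, its y axis along its length; starts in the scoop (may be absent: two to four of the four are there)
- roller_3: bright metal roller, 18 mm diameter, 80 mm long, 60 g, origin at its middle, its y axis along its length; starts in the scoop (may be absent: two to four of the four are there)
- roller_4: bright metal roller, 18 mm diameter, 80 mm long, 60 g, origin at its middle, its y axis along its length; starts in the scoop (may be absent: two to four of the four are there)
- spare_1: roller of the same kind and axes, starts held in the clips at x = -32, y = +52, z = 38 mm of the rack (always there)
- spare_2: roller of the same kind and axes, starts held in the clips at x = -32, y = -52, z = 38 mm of the rack (always there)
- spare_3: roller of the same kind and axes, starts held in the clips at x = +32, y = +52, z = 38 mm of the rack (always there)
- spare_4: roller of the same kind and axes, starts held in the clips at x = +32, y = -52, z = 38 mm of the rack (always there)
- jar: bystander: screw jar with white lid, 50 mm wide, 92 mm high, origin under its middle
- tape_roll: bystander: roll of cream tape lying flat, 87 mm wide, 19 mm high, origin under its middle
- blue_case: bystander: small blue case 50 x 70 x 24 mm, origin under its middle, long along its y
- charger_brick: bystander: black adapter brick 50 x 95 x 30 mm, origin under its middle, long along its y

How it is judged (in metres and radians):
On the way, in this order (a step that is already met when the one before it is completed fails the run):
1. the keeper is swung well out to the side, the scoop still standing on the bench (value of joint keeper above 1.25 rad and height (world z) of scoop below 0.02 m), for 0.1 s.
2. the scoop is held over the tray's head with rollers in it, all four spares still in their clips (distance of each of spare_1, spare_2, spare_3, spare_4 from where it was at the start of the episode below 0.006 m and horizontal distance between scoop and tray_head below 0.12 m and height (world z) of scoop above 0.06 m and distance between any of roller_1, roller_2, roller_3, roller_4 and scoop below 0.06 m), for 0.05 s.
3. the scoop is tipped there, all four spares still in their clips (distance of each of spare_1, spare_2, spare_3, spare_4 from where it was at the start of the episode below 0.006 m and angle between scoop's own z axis and vertical above 0.22 rad and horizontal distance between scoop and tray_head below 0.12 m), for 0.1 s.
4. every groove holds a roller and the emptied scoop stands on the bench (distance between any of roller_1, roller_2, roller_3, roller_4, spare_1, spare_2, spare_3, spare_4 and groove_1 below 0.007 m and distance between any of roller_1, roller_2, roller_3, roller_4, spare_1, spare_2, spare_3, spare_4 and groove_2 below 0.007 m and distance between any of roller_1, roller_2, roller_3, roller_4, spare_1, spare_2, spare_3, spare_4 and groove_3 below 0.007 m and distance between any of roller_1, roller_2, roller_3, roller_4, spare_1, spare_2, spare_3, spare_4 and groove_4 below 0.007 m and distance between any of roller_1, roller_2, roller_3, roller_4, spare_1, spare_2, spare_3, spare_4 and groove_5 below 0.007 m and distance between any of roller_1, roller_2, roller_3, roller_4, spare_1, spare_2, spare_3, spare_4 and groove_6 below 0.007 m and angle between scoop's own z axis and vertical below 0.06 rad and height (world z) of scoop between -0.006 and 0.006 m), for 0.2 s.
At the end, for the whole second after the job is handed in: each of the six grooves holds one roller (middle within 7 mm of its point), no roller lies elsewhere but spares still in their clips (within 6 mm of where they were), all at rest; the scoop stands upright on the bench; the keeper is shut (below 0.12 rad) (all of step 4 and (distance between roller_1 and groove_1 below 0.007 m or distance between roller_1 and groove_2 below 0.007 m or distance between roller_1 and groove_3 below 0.007 m or distance between roller_1 and groove_4 below 0.007 m or distance between roller_1 and groove_5 below 0.007 m or distance between roller_1 and groove_6 below 0.007 m) and (distance between roller_2 and groove_1 below 0.007 m or distance between roller_2 and groove_2 below 0.007 m or distance between roller_2 and groove_3 below 0.007 m or distance between roller_2 and groove_4 below 0.007 m or distance between roller_2 and groove_5 below 0.007 m or distance between roller_2 and groove_6 below 0.007 m) and (distance between roller_3 and groove_1 below 0.007 m or distance between roller_3 and groove_2 below 0.007 m or distance between roller_3 and groove_3 below 0.007 m or distance between roller_3 and groove_4 below 0.007 m or distance between roller_3 and groove_5 below 0.007 m or distance between roller_3 and groove_6 below 0.007 m) and (distance between roller_4 and groove_1 below 0.007 m or distance between roller_4 and groove_2 below 0.007 m or distance between roller_4 and groove_3 below 0.007 m or distance between roller_4 and groove_4 below 0.007 m or distance between roller_4 and groove_5 below 0.007 m or distance between roller_4 and groove_6 below 0.007 m) and (distance between spare_1 and groove_1 below 0.007 m or distance between spare_1 and groove_2 below 0.007 m or distance between spare_1 and groove_3 below 0.007 m or distance between spare_1 and groove_4 below 0.007 m or distance between spare_1 and groove_5 below 0.007 m or distance between spare_1 and groove_6 below 0.007 m or distance of spare_1 from where it was at the start of the episode below 0.006 m) and (distance between spare_2 and groove_1 below 0.007 m or distance between spare_2 and groove_2 below 0.007 m or distance between spare_2 and groove_3 below 0.007 m or distance between spare_2 and groove_4 below 0.007 m or distance between spare_2 and groove_5 below 0.007 m or distance between spare_2 and groove_6 below 0.007 m or distance of spare_2 from where it was at the start of the episode below 0.006 m) and (distance between spare_3 and groove_1 below 0.007 m or distance between spare_3 and groove_2 below 0.007 m or distance between spare_3 and groove_3 below 0.007 m or distance between spare_3 and groove_4 below 0.007 m or distance between spare_3 and groove_5 below 0.007 m or distance between spare_3 and groove_6 below 0.007 m or distance of spare_3 from where it was at the start of the episode below 0.006 m) and (distance between spare_4 and groove_1 below 0.007 m or distance between spare_4 and groove_2 below 0.007 m or distance between spare_4 and groove_3 below 0.007 m or distance between spare_4 and groove_4 below 0.007 m or distance between spare_4 and groove_5 below 0.007 m or distance between spare_4 and groove_6 below 0.007 m or distance of spare_4 from where it was at the start of the episode below 0.006 m) and value of joint keeper below 0.12 rad and linear speed of scoop below 0.02 m/s and linear speed of each of roller_1, roller_2, roller_3, roller_4, spare_1, spare_2, spare_3, spare_4 below 0.03 m/s); the robot touches nothing.
It fails at once if the jar is knocked more than 5 cm from its place (distance of jar from where it was at the start of the episode above 0.05 m).
It fails at once if the tape roll is knocked more than 5 cm from its place (distance of tape_roll from where it was at the start of the episode above 0.05 m).
It fails at once if the blue case is knocked more than 5 cm from its place (distance of blue_case from where it was at the start of the episode above 0.05 m).
It fails at once if the adapter brick is knocked more than 5 cm from its place (distance of charger_brick from where it was at the start of the episode above 0.05 m).
Of roller_1, roller_2, roller_3, roller_4 only 2 to 4 are there at a start; the rules pass over those that are not, and their reading is None.
At some moment in a run one of scoop may be knocked a few centimetres aside while the robot is not near it.
Once in a run the grip may slacken for a moment while it holds something.
It also fails if it takes over 210 s, if anything falls off the work surface, if the arm or the gripper's body presses on something with over 40 N, if the wrist force passes 120 N, or if a joint passes its speed limit or range.

## Working session

There is one attempt and no reset: what is moved stays moved. The work goes in short steps, Python scripts to look and compute and a tool call to move; the robot and the scene stay as the last step left them, time stands still between calls to the robot, and variables do not carry over. Pictures are saved under pics/ and viewed, and the job is handed in when it is done.

Besides the shell and the picture viewer there is one more tool, called after ">>>" as name(argument=value, ...), one argument or row to a line, values as JSON. send_rows: Moves the arm, as the interface text tells. Its arguments: {"type":"object","properties":{"moves":{"type":"array","items":{"type":"object","properties":{"dx":{"type":"number"},"dy":{"type":"number"},"dz":{"type":"number"},"wx":{"type":"number"},"wy":{"type":"number"},"wz":{"type":"number"}}}},"fingers":{"type":"number"},"force":{"type":"number"}},"required":["moves"]}

```bash
mkdir -p pics
cat > h.py <<'E'
import numpy as np, cv2
from workcell import status, eyes, arm
from scipy.spatial.transform import Rotation as R
def snap(name,fn,crop=None,scale=1):
    im=eyes.read_camera(name); cv2.imwrite('pics/raw_'+fn,im[:,:,::-1])
    show('raw_'+fn,fn,crop,scale); return im
def show(raw,fn,crop=None,scale=1):
    b=cv2.imread('pics/'+raw)
    if crop: x0,y0,x1,y1=crop; b=b[y0:y1,x0:x1]
    if scale!=1: b=cv2.resize(b,None,fx=scale,fy=scale,interpolation=cv2.INTER_CUBIC)
    cv2.imwrite('pics/'+fn,b)
def camT(name,st=None):
    m=eyes.camera_model(name); K=np.array(m['camera_matrix'])
    if name=='wrist':
        st=st or status.state(); q=st['tcp_rot']
        T=np.eye(4); T[:3,:3]=R.from_quat([q[1],q[2],q[3],q[0]]).as_matrix(); T[:3,3]=st['ee_pos']
        T=T@np.array(m['T_tool_cam'])
    else: T=np.array(m['world_from_camera'])
    return K,T,m
def ray(name,u,v,z,st=None):
    K,T,m=camT(name,st)
    d=m.get('dist_coeffs',m.get('distortion'))
    p=cv2.undistortPoints(np.array([[[u,v]]],float),K,None if d is None else np.array(d))[0,0]
    D=T[:3,:3]@np.array([p[0],-p[1],-1]); o=T[:3,3]
    return o+D*(z-o[2])/D[2]
def proj(name,P,st=None):
    K,T,m=camT(name,st); d=m.get('dist_coeffs',m.get('distortion'))
    P=np.atleast_2d(np.array(P,float)); c=(np.linalg.inv(T)@np.c_[P,np.ones(len(P))].T).T[:,:3]
    c=c*[1,-1,-1]
    return cv2.projectPoints(c,np.zeros(3),np.zeros(3),K,None if d is None else np.array(d))[0][:,0]
E
python3 - <<'E'
from h import *
for n in ['scene','side','wrist']:
    snap(n,n+'0.png',scale=1.5); print(n,eyes.camera_model(n))
print(status.state())
E
```

```text
scene {'camera_matrix': array([[388.3694383 ,   0.        , 252.34378341],
       [  0.        , 388.3694383 , 195.12786944],
       [  0.        ,   0.        ,   1.        ]]), 'world_from_camera': array([[ 8.88017830e-01,  2.19372770e-01, -4.04103850e-01,
         8.13044217e+01],
       [-4.59175049e-01,  3.76950545e-01, -8.04404476e-01,
        -9.57234604e+02],
       [-2.41372717e-02,  8.99879922e-01,  4.35469307e-01,
         6.12845980e+02],
       [ 0.00000000e+00,  0.00000000e+00,  0.00000000e+00,
         1.00000000e+00]])}
side {'camera_matrix': array([[378.91167081,   0.        , 253.25283785],
       [  0.        , 378.91167081, 187.76673812],
       [  0.        ,   0.        ,   1.        ]]), 'world_from_camera': array([[-9.47282699e-01,  1.03458652e-01, -3.03235544e-01,
         2.13794032e+02],
       [-3.19955473e-01, -3.55238391e-01,  8.78313259e-01,
         1.01939545e+03],
       [-1.68518011e-02,  9.29032827e-01,  3.69613344e-01,
         5.03331863e+02],
       [ 0.00000000e+00,  0.00000000e+00,  0.00000000e+00,
         1.00000000e+00]])}
wrist {'camera_ma
[... 488 characters left out ...]
,
         1.00000000e+00]])}
{'time_s': 0.15, 'joints': array([-2.06280628e-01,  1.81358730e-01,  1.60774178e+00,  1.23219883e-05,
        1.35381626e+00, -2.06308639e-01]), 'qd': array([ 0.00054454, -0.00371693, -0.00411777, -0.00025538,  0.00225148,
       -0.00127237]), 'tau': array([ 1.94259010e-03, -4.45260644e+01, -3.51692533e+01, -1.26067753e-04,
        5.82284134e-03,  2.14055274e-05]), 'ee_pos': array([5.74591822e+02, 1.17978834e-01, 2.30615331e+02]), 'tcp_rot': array([-5.57401842e-04,  7.07097663e-01,  7.07115589e-01, -3.57290776e-04]), 'force': array([-0.71409827, -0.37456318, -0.11821095]), 'ft_torque': array([-0.0291295 ,  0.03550172,  0.07774726]), 'width': 85.74133804663222}
```

View pics/scene0.png

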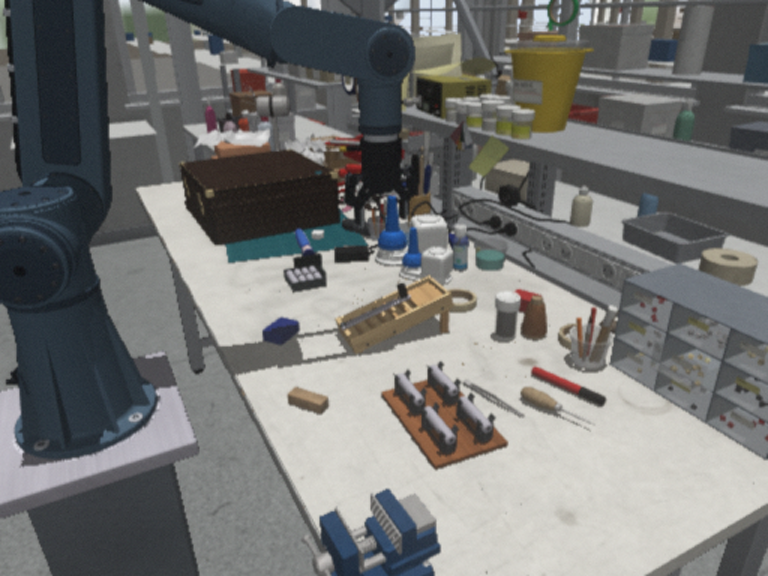

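View pics/side0.png

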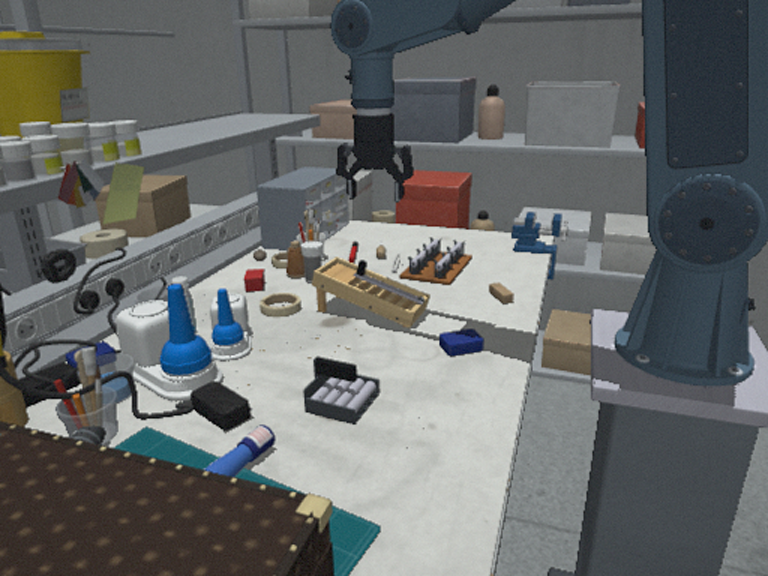

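View pics/wrist0.png

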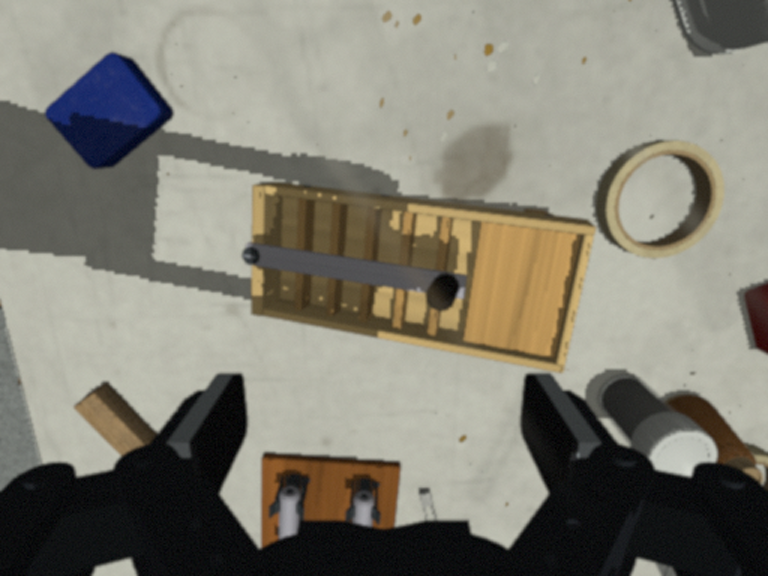

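```bash
python3 - <<'E'
from h import *
s=status.state()
for nm,u,v,z in [('LT',262,185,32),('LB',252,313,32),('RT',593,225,91),('RB',563,370,91),('pivot',251,255,45),('knobtop',443,284,105),('jarlid',682,455,92),('tapeL',608,205,10),('tapeR',722,195,10),('case',110,112,24),('rackTL',263,455,10),('rackTR',399,462,10)]:
    print(nm,ray('wrist',u/1.5,v/1.5,z,s).round(1))
E
python3 - <<'E'
from h import *
show('raw_side0.png','s1.png',(190,220,270,290),9)
show('raw_scene0.png','s2.png',(180,155,320,240),5.5)
E
```

```text
LT [488.1  46.7  32. ]
LB [473.  -49.6  32. ]
RT [699.2  28.2  91. ]
RB [692.  -67.8  91. ]
pivot [479.8  -0.9  45. ]
knobtop [609.   -4.4 105. ]
jarlid [ 782.  -132.9   92. ]
tapeL [744.6  29.7  10. ]
tapeR [829.7  37.2  10. ]
case [384.7  95.5  24. ]
rackTL [ 465.  -194.1   10. ]
rackTR [ 587.8 -201.5   10. ]
```

View pics/s1.png

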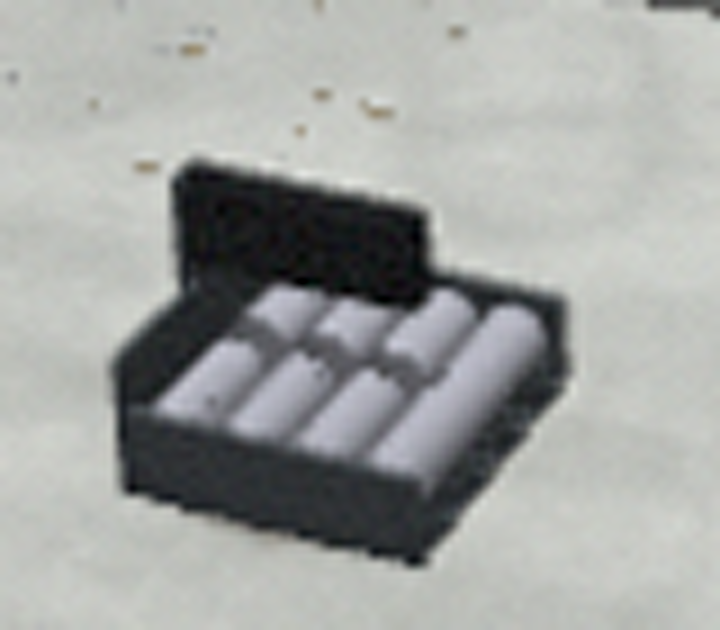

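View pics/s2.png

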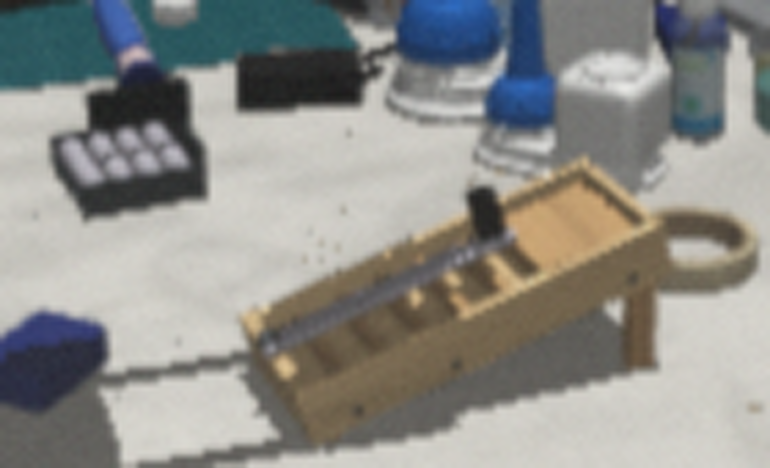

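Run:
```python
from h import *
show('raw_wrist0.png','w1.png',(150,110,410,260),3)
```

```text
(no output)
```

View pics/w1.png

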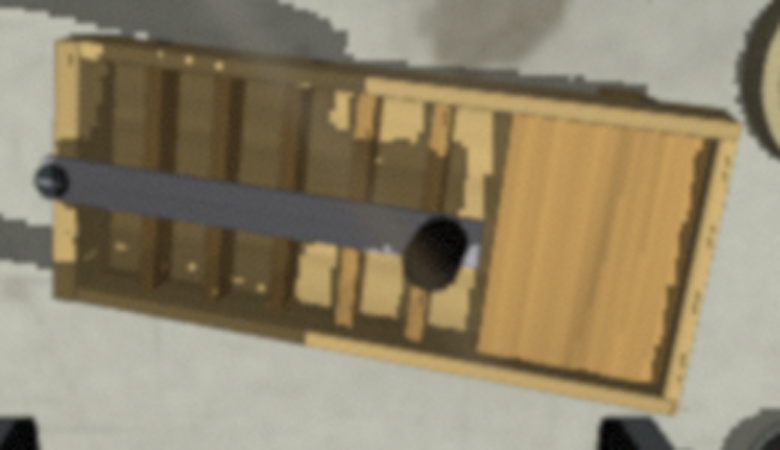

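```bash
cat > tray.py <<'E'
import numpy as np
c,s_=np.cos(np.radians(15)),np.sin(np.radians(15))
def tp(p,s,t,n):  # p=x0,y0,yaw of apron low-edge mid; s up slope, t lateral(+y), n normal
    x0,y0,a=p; X=s*c-n*s_; Z=73-31*s_+s*s_+n*c
    return np.array([x0+X*np.cos(a)-t*np.sin(a),y0+X*np.sin(a)+t*np.cos(a),Z])
E
python3 - <<'E'
from h import *; from tray import *; from scipy.optimize import least_squares
st=status.state()
px=np.array([(57,40),(55,297),(741,122),(677,412),(510,113),(480,353)])/3+[150,110]
def model(q):
    p=q[:3];lo,hi=q[3:]
    return np.array([tp(p,lo,49,11),tp(p,lo,-49,11),tp(p,hi,49,11),tp(p,hi,-49,11),tp(p,0,43,0),tp(p,0,-43,0)])
f=lambda q:(proj('wrist',model(q),st)-px).ravel()
r=least_squares(f,[640,-10,-.1,-165,68]); print(r.x.round(3),f(r.x).reshape(-1,2).round(1))
p=r.x[:3]
for k in range(1,7): print(k,tp(p,-10-26*(6-k),0,-9).round(1))
piv=np.array([50,181])/3+[150,110]; kn=np.array([437,253])/3+[150,110]
print(piv,kn,'head',tp(p,31,0,0),'left end to right bottom x len')
for n in (16,19,22): print(n,ray('wrist',*piv,tp(p,-165,0,n)[2],st))
for s in (-25,-20,-15): q=tp(p,s,0,34); print(s,q,proj('wrist',q,st)*3-[450,330])
E
```

```text
[ 6.34159e+02 -1.52800e+01 -8.60000e-02 -1.59090e+02  6.68880e+01] [[-0.3 -0.1]
 [ 0.1  1.3]
 [ 0.1 -0.4]
 [-0.4  1.7]
 [ 1.2 -1.5]
 [-0.8 -0.6]]
1 [501.8  -3.9  20. ]
2 [526.8  -6.   26.8]
3 [551.8  -8.2  33.5]
4 [576.8 -10.3  40.2]
5 [601.8 -12.5  47. ]
6 [626.9 -14.6  53.7]
[166.66666667 170.33333333] [295.66666667 194.33333333] head [663.99171606 -17.85346691  73.        ] left end to right bottom x len
16 [476.93609335  -3.01181401  37.72628038]
19 [477.77748911  -2.32764194  40.62405786]
22 [478.61888488  -1.64346987  43.52183534]
-25 [601.33275684 -12.44791612  91.34761157] [[405.20975945 250.05578346]]
-20 [606.14451363 -12.86302349  92.64170679] [[421.0476819  252.57843089]]
-15 [610.95627042 -13.27813086  93.93580202] [[437.0067044  255.12036702]]
```

>>> send_rows(
  moves=[
    {"dx":-0.52,"dy":1.34,"dz":1.0,"wz":1.4},
    {"dx":-0.52,"dy":1.34,"dz":2.0,"wz":2.8},
    {"dx":-0.52,"dy":1.34,"dz":3.0,"wz":4.2},
    {"dx":-0.52,"dy":1.34,"dz":3.5,"wz":5.6},
    {"dx":-0.52,"dy":1.34,"dz":3.5,"wz":7.0},
    {"dx":-0.52,"dy":1.34,"dz":3.5,"wz":8.4},
    {"dx":-0.52,"dy":1.34,"dz":3.5,"wz":9.8},
    {"dx":-0.52,"dy":1.34,"dz":3.5,"wz":11.2},
  ],
  fingers=0.55,
  force=20,
)

```text
schema error: expected keys dx, dy, dz, wx, wy, wz
```

>>> send_rows(
  moves=[
    {"wz":1.4},
    {"wz":2.8},
    {"wz":4.2},
    {"wz":5.6},
    {"wz":7.0},
    {"wz":7.8},
    {"wz":7.8},
    {"wz":7.8},
  ],
)

```text
schema error: expected keys dx, dy, dz, wx, wy, wz
```

```bash
cat >> h.py <<'E'
def pose():
    st=status.state(); q=st['tcp_rot']; M=R.from_quat([q[1],q[2],q[3],q[0]]).as_matrix()
    return st,np.array(st['ee_pos']),M
def pp():
    st,p,M=pose(); print('t',round(st['time_s'],2),'p',p.round(1),'toolx',M[:,0].round(3),'tooly',M[:,1].round(3),'toolz',M[:,2].round(3),'w',round(st['width'],1),'F',np.round(st['force'],1),'j',np.round(st['joints'],2))
    return st,p,M
E
python3 - <<'E'
from h import *
st,p,M=pp(); snap('wrist','w2.png',scale=1.5)
E
```

```text
t 0.15 p [5.746e+02 1.000e-01 2.306e+02] toolx [-0.  1.  0.] tooly [ 1.     0.    -0.001] toolz [-0.001  0.    -1.   ] w 85.7 F [-0.7 -0.4 -0.1] j [-0.21  0.18  1.61  0.    1.35 -0.21]
```

View pics/w2.png

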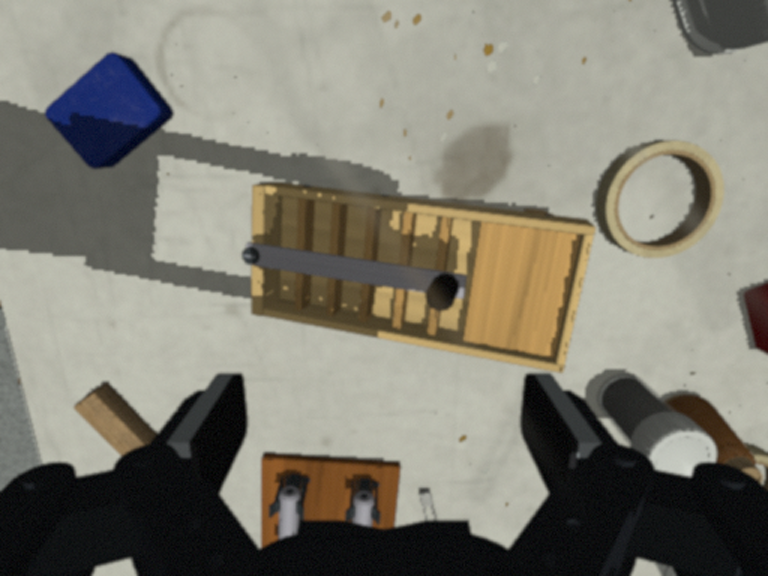

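>>> send_rows(
  moves=[
    {"dx":-0.52,"dy":1.34,"dz":1.0,"wx":0,"wy":0,"wz":1.4},
    {"dx":-0.52,"dy":1.34,"dz":2.0,"wx":0,"wy":0,"wz":2.8},
    {"dx":-0.52,"dy":1.34,"dz":3.0,"wx":0,"wy":0,"wz":4.2},
    {"dx":-0.52,"dy":1.34,"dz":3.5,"wx":0,"wy":0,"wz":5.6},
    {"dx":-0.52,"dy":1.34,"dz":3.5,"wx":0,"wy":0,"wz":7.0},
    {"dx":-0.52,"dy":1.34,"dz":3.5,"wx":0,"wy":0,"wz":8.4},
    {"dx":-0.52,"dy":1.34,"dz":3.5,"wx":0,"wy":0,"wz":9.8},
    {"dx":-0.52,"dy":1.34,"dz":3.5,"wx":0,"wy":0,"wz":11.2},
  ],
  fingers=0.55,
  force=20,
)

```text
time_s: 0.87
ee_pos: [608.3, -12.9, 143.2]
tcp_rot: [-0.0, 0.957, 0.289, -0.0]
force: [-0.5, 0.4, 0.5]
width: 46.8
```

>>> send_rows(
  moves=[
    {"dx":0,"dy":0,"dz":0,"wx":0,"wy":0,"wz":1.4},
    {"dx":0,"dy":0,"dz":0,"wx":0,"wy":0,"wz":2.8},
    {"dx":0,"dy":0,"dz":0,"wx":0,"wy":0,"wz":4.2},
    {"dx":0,"dy":0,"dz":0,"wx":0,"wy":0,"wz":5.6},
    {"dx":0,"dy":0,"dz":0,"wx":0,"wy":0,"wz":7.0},
    {"dx":0,"dy":0,"dz":0,"wx":0,"wy":0,"wz":7.8},
    {"dx":0,"dy":0,"dz":0,"wx":0,"wy":0,"wz":7.8},
  ],
)

```text
time_s: 1.45
ee_pos: [608.3, -12.9, 143.5]
tcp_rot: [-0.0, 0.999, -0.045, -0.0]
force: [0.1, 0.3, 0.4]
width: 46.6
```

Run:
```python
from h import *
st,p,M=pp(); snap('wrist','w3.png',scale=1.5)
```

```text
t 1.45 p [608.3 -12.9 143.5] toolx [ 0.996 -0.09  -0.   ] tooly [-0.09  -0.996 -0.   ] toolz [-0.  0. -1.] w 46.6 F [0.1 0.3 0.4] j [-0.22  0.34  1.59  0.    1.21  1.44]
```

View pics/w3.png

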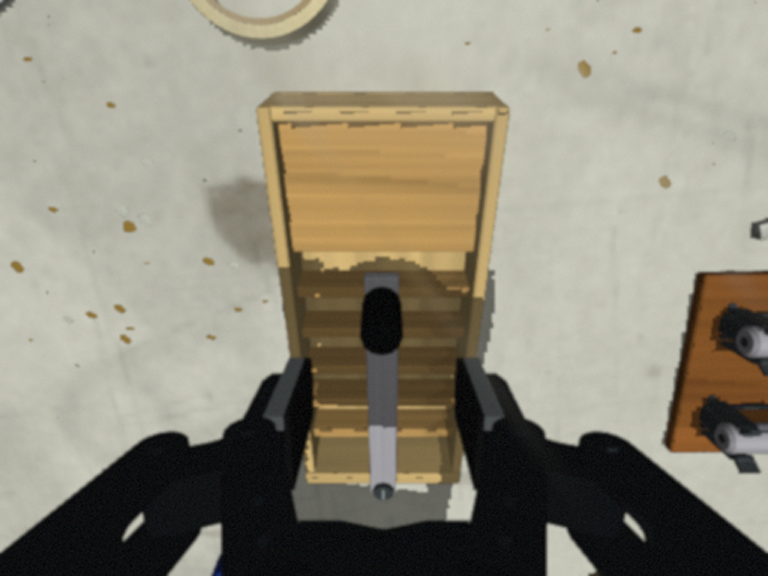

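Run:
```python
from h import *; from tray import *
p=[634.16,-15.28,-.086]
print('top',ray('wrist',381/1.5,306/1.5,107),'base',ray('wrist',381/1.5,348/1.5,78),'piv',ray('wrist',383/1.5,491/1.5,40))
print(tp(p,-15,0,34),tp(p,-155,0,34),tp(p,-155,0,19))
# arc
for th in (0,.25,.5,.75,1.,1.25,1.5):
    print(th,tp(p,-155+140*np.cos(th),140*np.sin(th),34).round(1))
```

```text
top [621.05925594 -13.38062607 107.        ] base [589.70494951 -10.48293168  78.        ] piv [474.97672051  -1.46775595  40.        ]
[610.95733375 -13.27963671  93.93580202] [476.22748905  -1.66422006  57.7011357 ] [480.09542688  -1.99768522  43.21224831]
0 [611.  -13.3  93.9]
0.25 [609.7  21.6  92.8]
0.5 [600.2  55.   89.5]
0.75 [583.   84.9  84.2]
1.0 [559.1 109.4  77.3]
1.25 [530.1 127.   69.1]
1.5 [497.8 136.6  60.3]
```

>>> send_rows(
  moves=[
    {"dx":0,"dy":0,"dz":1.2,"wx":0,"wy":0,"wz":0},
    {"dx":0,"dy":0,"dz":2.4,"wx":0,"wy":0,"wz":0},
    {"dx":0,"dy":0,"dz":2.5,"wx":0,"wy":0,"wz":0},
    {"dx":0,"dy":0,"dz":2.5,"wx":0,"wy":0,"wz":0},
  ],
)

```text
time_s: 1.83
ee_pos: [606.5, -12.6, 79.2]
tcp_rot: [-0.0, 0.999, -0.043, -0.003]
force: [0.5, 0.4, -0.3]
width: 46.5
```

>>> send_rows(
  moves=[
    {"dx":0,"dy":0,"dz":0,"wx":0,"wy":0,"wz":0},
    {"dx":0,"dy":0,"dz":0,"wx":0,"wy":0,"wz":0},
    {"dx":0,"dy":0,"dz":0,"wx":0,"wy":0,"wz":0},
  ],
  fingers=0.28,
)

```text
time_s: 2.08
ee_pos: [609.9, -13.3, 83.4]
tcp_rot: [0.0, 0.999, -0.043, 0.002]
force: [0.4, 0.3, 0.1]
width: 23.7
```

Run:
```python
from h import *; from tray import *
st,pq,M=pp()
p=[634.16,-15.28,-.086]
# arc in tool frame from current commanded (608.5,-13,81.3)
k0=tp(p,-155+140,0,34)
for i in range(1,17):
    th=i*.094; k=tp(p,-155+140*np.cos(th),140*np.sin(th),34)-k0
    d=M.T@k/25; print(i,round(th,3),d.round(2),'wz',round(-np.degrees(th)/5,2))
```

```text
t 2.08 p [609.9 -13.3  83.4] toolx [ 0.996 -0.087  0.003] tooly [-0.087 -0.996  0.   ] toolz [ 0.003 -0.001 -1.   ] w 23.7 F [0.4 0.3 0.1] j [-0.22  0.42  1.62 -0.    1.09  1.44]
1 0.094 [-0.02 -0.53  0.01] wz -1.08
2 0.188 [-0.1  -1.05  0.02] wz -2.15
3 0.282 [-0.22 -1.56  0.06] wz -3.23
4 0.376 [-0.38 -2.06  0.1 ] wz -4.31
5 0.47 [-0.59 -2.54  0.15] wz -5.39
6 0.564 [-0.84 -2.99  0.22] wz -6.46
7 0.658 [-1.13 -3.42  0.3 ] wz -7.54
8 0.752 [-1.46 -3.82  0.38] wz -8.62
9 0.846 [-1.83 -4.19  0.48] wz -9.69
10 0.94 [-2.22 -4.52  0.59] wz -10.77
11 1.034 [-2.65 -4.81  0.7 ] wz -11.85
12 1.128 [-3.1  -5.06  0.82] wz -12.93
13 1.222 [-3.57 -5.26  0.94] wz -14.0
14 1.316 [-4.05 -5.42  1.07] wz -15.08
15 1.41 [-4.55 -5.52  1.2 ] wz -16.16
16 1.504 [-5.06 -5.58  1.33] wz -17.23
```

>>> send_rows(
  moves=[
    {"dx":-0.02,"dy":-0.53,"dz":0.01,"wx":0,"wy":0,"wz":-1.08},
    {"dx":-0.1,"dy":-1.05,"dz":0.02,"wx":0,"wy":0,"wz":-2.15},
    {"dx":-0.22,"dy":-1.56,"dz":0.06,"wx":0,"wy":0,"wz":-3.23},
    {"dx":-0.38,"dy":-2.06,"dz":0.1,"wx":0,"wy":0,"wz":-4.31},
    {"dx":-0.59,"dy":-2.54,"dz":0.15,"wx":0,"wy":0,"wz":-5.39},
    {"dx":-0.84,"dy":-2.99,"dz":0.22,"wx":0,"wy":0,"wz":-6.46},
    {"dx":-1.13,"dy":-3.42,"dz":0.3,"wx":0,"wy":0,"wz":-7.54},
    {"dx":-1.46,"dy":-3.82,"dz":0.38,"wx":0,"wy":0,"wz":-8.62},
  ],
)

```text
time_s: 2.75
ee_pos: [581.5, 85.8, 73.4]
tcp_rot: [0.001, 0.944, 0.329, 0.001]
force: [-0.8, -1.2, 0.6]
width: 23.8
```

Run:
```python
from h import *; from tray import *
st,pq,M=pp()
p=[634.16,-15.28,-.086]
a=-.086-.752; Mc=np.array([[np.cos(a+0),np.sin(a),0],[0,0,0],[0,0,0]])
th0=.752
M0=R.from_euler('z',0).as_matrix()
tx=np.array([np.cos(-.086+th0),np.sin(-.086+th0),0]); ty=np.array([tx[1],-tx[0],0]); Mc=np.c_[tx,ty,[0,0,-1]]
print(Mc-M)
k0=tp(p,-155+140*np.cos(th0),140*np.sin(th0),34)
for i in range(9,17):
    th=i*.094; k=tp(p,-155+140*np.cos(th),140*np.sin(th),34)-k0
    d=Mc.T@k/25; print(i,round(th,3),d.round(2),'wz',round(-np.degrees(th-th0)/5,2))
```

```text
t 2.75 p [581.5  85.8  73.4] toolx [0.784 0.621 0.002] tooly [ 0.621 -0.784  0.002] toolz [ 0.003 -0.    -1.   ] w 23.8 F [-0.8 -1.2  0.6] j [-0.06  0.39  1.69 -0.    1.06  0.85]
[[ 2.56261235e-03 -3.24036925e-03 -2.96599256e-03]
 [-3.24372557e-03 -2.55970952e-03  2.79018437e-04]
 [-2.15127142e-03 -2.06082373e-03 -4.43749143e-06]]
9 0.846 [-0.02 -0.52  0.1 ] wz -1.08
10 0.94 [-0.08 -1.03  0.2 ] wz -2.15
11 1.034 [-0.19 -1.53  0.32] wz -3.23
12 1.128 [-0.35 -2.02  0.44] wz -4.31
13 1.222 [-0.55 -2.49  0.56] wz -5.39
14 1.316 [-0.8  -2.93  0.69] wz -6.46
15 1.41 [-1.09 -3.35  0.83] wz -7.54
16 1.504 [-1.42 -3.74  0.96] wz -8.62
```

>>> send_rows(
  moves=[
    {"dx":-0.02,"dy":-0.52,"dz":0.1,"wx":0,"wy":0,"wz":-1.08},
    {"dx":-0.08,"dy":-1.03,"dz":0.2,"wx":0,"wy":0,"wz":-2.15},
    {"dx":-0.19,"dy":-1.53,"dz":0.32,"wx":0,"wy":0,"wz":-3.23},
    {"dx":-0.35,"dy":-2.02,"dz":0.44,"wx":0,"wy":0,"wz":-4.31},
    {"dx":-0.55,"dy":-2.49,"dz":0.56,"wx":0,"wy":0,"wz":-5.39},
    {"dx":-0.8,"dy":-2.93,"dz":0.69,"wx":0,"wy":0,"wz":-6.46},
    {"dx":-1.09,"dy":-3.35,"dz":0.83,"wx":0,"wy":0,"wz":-7.54},
    {"dx":-1.42,"dy":-3.74,"dz":0.96,"wx":0,"wy":0,"wz":-8.62},
  ],
)

```text
time_s: 3.42
ee_pos: [495.7, 137.4, 49.2]
tcp_rot: [0.001, 0.758, 0.653, 0.001]
force: [-0.1, -0.0, -1.1]
width: 23.4
```

>>> send_rows(
  moves=[
    {"dx":0,"dy":0,"dz":0,"wx":0,"wy":0,"wz":0},
    {"dx":0,"dy":0,"dz":0,"wx":0,"wy":0,"wz":0},
  ],
  fingers=0.55,
)

```text
time_s: 3.58
ee_pos: [495.5, 137.2, 48.8]
tcp_rot: [0.001, 0.76, 0.65, 0.001]
force: [1.1, 0.5, 1.0]
width: 46.3
```

>>> send_rows(
  moves=[
    {"dx":0,"dy":0,"dz":-1.5,"wx":0,"wy":0,"wz":0},
    {"dx":0,"dy":0,"dz":-3.0,"wx":0,"wy":0,"wz":0},
    {"dx":0,"dy":0,"dz":-4.5,"wx":0,"wy":0,"wz":0},
    {"dx":0,"dy":0,"dz":-6,"wx":0,"wy":0,"wz":0},
    {"dx":0,"dy":0,"dz":-7,"wx":0,"wy":0,"wz":0},
  ],
  fingers=1.0,
)

```text
time_s: 4.0
ee_pos: [497.5, 136.8, 228.3]
tcp_rot: [0.002, 0.76, 0.649, 0.003]
force: [1.5, 0.1, -0.1]
width: 85.7
```

Run:
```python
from h import *
st,p,M=pp(); snap('wrist','w4.png',scale=1.5)
snap('side','s4.png',scale=1.5)
```

```text
t 4.0 p [497.5 136.8 228.3] toolx [0.156 0.988 0.001] tooly [ 0.988 -0.156  0.007] toolz [ 0.007  0.    -1.   ] w 85.7 F [ 1.5  0.1 -0.1] j [ 0.04  0.05  1.76 -0.    1.33  0.2 ]
```

View pics/w4.png

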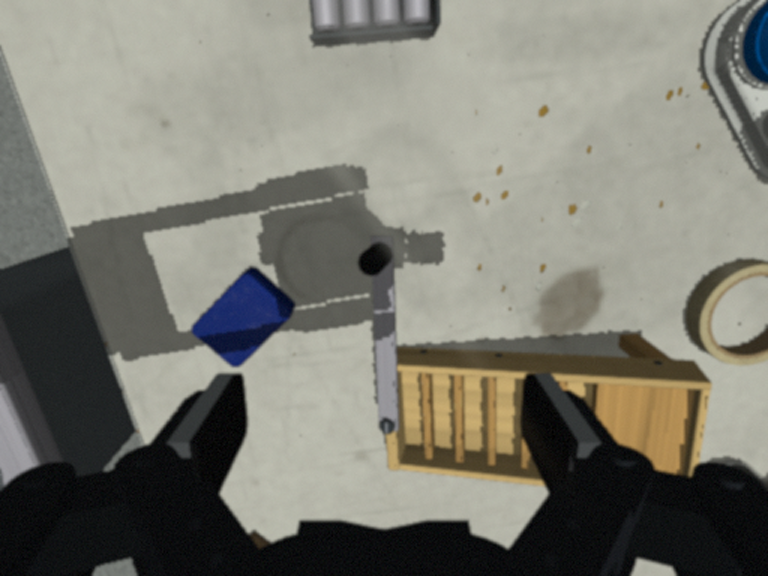

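View pics/s4.png

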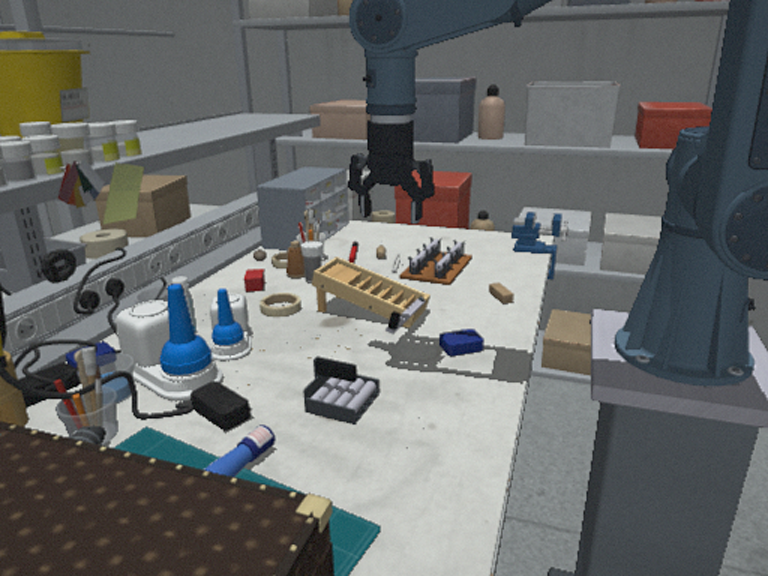

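>>> send_rows(
  moves=[
    {"dx":1.5,"dy":-0.3,"dz":0,"wx":0,"wy":0,"wz":0},
    {"dx":3.0,"dy":-0.6,"dz":0,"wx":0,"wy":0,"wz":0},
    {"dx":4.3,"dy":-0.9,"dz":0,"wx":0,"wy":0,"wz":0},
    {"dx":5.0,"dy":-1.2,"dz":0,"wx":0,"wy":0,"wz":0},
    {"dx":5.0,"dy":-1.2,"dz":0,"wx":0,"wy":0,"wz":0},
  ],
)

```text
time_s: 4.52
ee_pos: [483.8, 268.3, 222.5]
tcp_rot: [-0.001, 0.759, 0.651, 0.0]
force: [-0.3, 0.7, 0.6]
width: 85.5
```

Run:
```python
from h import *
st,p,M=pp(); snap('wrist','w5.png',scale=1.5)
```

```text
t 4.52 p [483.8 268.3 222.5] toolx [0.152 0.988 0.001] tooly [ 0.988 -0.152 -0.   ] toolz [-0.     0.001 -1.   ] w 85.5 F [-0.3  0.7  0.6] j [0.29 0.14 1.67 0.   1.33 0.44]
```

View pics/w5.png

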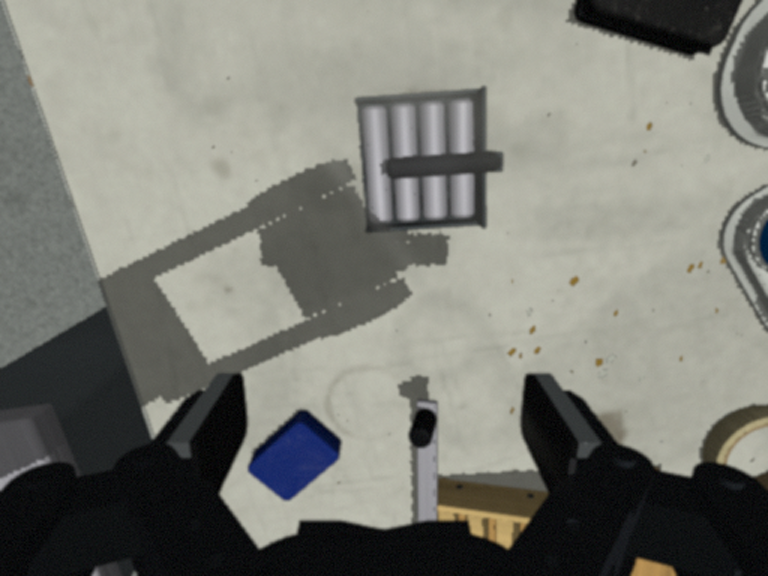

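Run:
```python
from h import *
show('raw_w5.png','w5b.png',(220,45,350,165),6)
```

```text
(no output)
```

View pics/w5b.png

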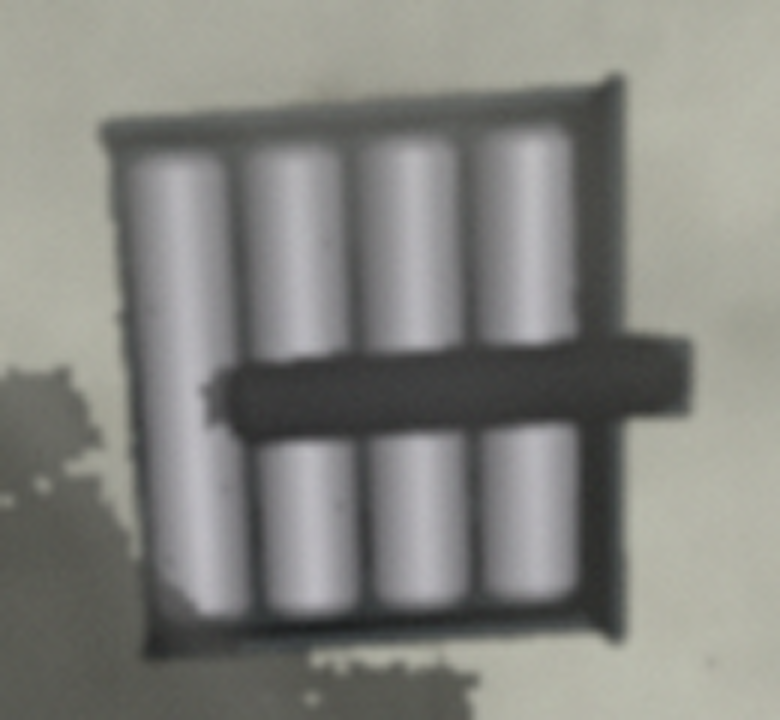

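Run:
```python
from h import *; from scipy.optimize import least_squares
st=status.state()
px=np.array([(230,372),(240,440),(690,340),(690,415)])/6+[220,45]
loc=np.array([(-24,6,71),(-24,-6,71),(47,6,71),(47,-6,71)],float)
def W(q,l): 
    return np.c_[q[0]+l[:,0]*np.cos(q[2])-l[:,1]*np.sin(q[2]), q[1]+l[:,0]*np.sin(q[2])+l[:,1]*np.cos(q[2]), l[:,2]]
f=lambda q:(proj('wrist',W(q,loc),st)-px).ravel()
r=least_squares(f,[480,310,0]); print(r.x,np.degrees(r.x[2]),f(r.x).reshape(-1,2))
for u,v in [(180,152),(220,612),(528,130),(530,600)]: print(ray('wrist',u/6+220,v/6+45,28,st))
ch=np.array([(44.5,46,30),(44.5,-46,30),(44.5,46,40),(-44.5,46,30),(-44.5,-46,30),(-42,0,8)],float)
print((proj('wrist',W(r.x,ch),st)-[220,45])*6)
```

```text
[ 5.18411758e+02  3.23134982e+02 -9.25808322e-02] -5.3044909502914965 [[-1.06421323 -1.00934648]
 [-1.95275795  1.31886828]
 [ 1.60470532 -0.66512214]
 [ 1.39222294  0.61943433]]
[493.09773542 364.835038    28.        ]
[488.05850081 288.10838791  28.        ]
[550.5862591  359.40517185  28.        ]
[542.87784844 281.80730219  28.        ]
[[626.42317812  77.34232226]
 [624.0981433  636.06872076]
 [639.63534713  70.37619091]
 [ 83.23108871 112.84371557]
 [124.95376848 666.07456348]
 [125.1919805  393.85409338]]
```

>>> send_rows(
  moves=[
    {"dx":0.8,"dy":0.5,"dz":0,"wx":0,"wy":0,"wz":1.4},
    {"dx":1.6,"dy":1.0,"dz":0,"wx":0,"wy":0,"wz":2.8},
    {"dx":2.4,"dy":1.35,"dz":0.7,"wx":0,"wy":0,"wz":4.2},
    {"dx":2.4,"dy":1.35,"dz":1.4,"wx":0,"wy":0,"wz":5.6},
    {"dx":2.4,"dy":1.35,"dz":2.1,"wx":0,"wy":0,"wz":7.0},
    {"dx":2.4,"dy":1.35,"dz":2.8,"wx":0,"wy":0,"wz":8.4},
    {"dx":2.4,"dy":1.35,"dz":3.2,"wx":0,"wy":0,"wz":9.8},
    {"dx":2.4,"dy":1.35,"dz":3.2,"wx":0,"wy":0,"wz":11.2},
  ],
  fingers=0.55,
)

```text
time_s: 5.23
ee_pos: [525.8, 317.0, 139.2]
tcp_rot: [0.001, 0.977, 0.214, -0.003]
force: [-0.3, -0.9, 0.1]
width: 46.9
```

>>> send_rows(
  moves=[
    {"dx":0,"dy":0,"dz":0,"wx":0,"wy":0,"wz":1.4},
    {"dx":0,"dy":0,"dz":0,"wx":0,"wy":0,"wz":2.8},
    {"dx":0,"dy":0,"dz":0,"wx":0,"wy":0,"wz":4.2},
    {"dx":0,"dy":0,"dz":0,"wx":0,"wy":0,"wz":5.6},
    {"dx":0,"dy":0,"dz":0,"wx":0,"wy":0,"wz":6.05},
    {"dx":0,"dy":0,"dz":0,"wx":0,"wy":0,"wz":6.05},
    {"dx":0,"dy":0,"dz":0,"wx":0,"wy":0,"wz":6.05},
  ],
)

```text
time_s: 5.82
ee_pos: [527.5, 318.1, 142.6]
tcp_rot: [0.0, 0.999, -0.044, -0.0]
force: [-0.1, -0.6, 0.1]
width: 46.8
```

Run:
```python
from h import *
st,p,M=pp(); snap('wrist','w6.png',scale=1.5)
```

```text
t 5.82 p [527.5 318.1 142.6] toolx [ 0.996 -0.089 -0.   ] tooly [-0.089 -0.996  0.   ] toolz [-0. -0. -1.] w 46.8 F [-0.1 -0.6  0.1] j [ 0.35  0.36  1.57 -0.    1.21  2.01]
```

View pics/w6.png

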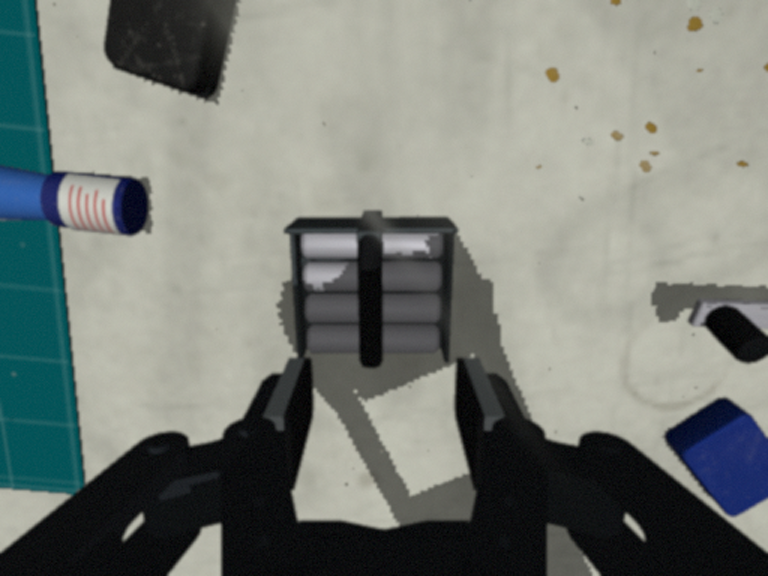

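Run:
```python
from h import *
for u,v,z in [(371,220,71),(371,360,71),(292,222,30),(454,222,30)]: 
    P=ray('wrist',u/1.5,v/1.5,z); st,p,M=pose(); print(P.round(1),(M.T@(P-p)).round(1))
```

```text
[569.2 319.9  71. ] [41.5 -5.3 71.6]
[500.  326.6  71. ] [-28.   -5.8  71.6]
[565.5 364.1  30. ] [ 34.  -49.  112.6]
[557.8 277.   30. ] [ 33.9  38.5 112.6]
```

>>> send_rows(
  moves=[
    {"dx":0.1,"dy":-0.22,"dz":0.6,"wx":0,"wy":0,"wz":0},
    {"dx":0.1,"dy":-0.22,"dz":1.6,"wx":0,"wy":0,"wz":0},
    {"dx":0.1,"dy":-0.22,"dz":2.6,"wx":0,"wy":0,"wz":0},
    {"dx":0.1,"dy":-0.22,"dz":3.4,"wx":0,"wy":0,"wz":0},
    {"dx":0.1,"dy":-0.22,"dz":3.8,"wx":0,"wy":0,"wz":0},
    {"dx":0.1,"dy":-0.22,"dz":4.0,"wx":0,"wy":0,"wz":0},
    {"dx":0.1,"dy":-0.22,"dz":4.0,"wx":0,"wy":0,"wz":0},
  ],
)

```text
time_s: 6.45
ee_pos: [529.5, 324.1, 41.9]
tcp_rot: [0.0, 0.999, -0.044, -0.001]
force: [-1.0, -0.7, -0.6]
width: 47.0
```

>>> send_rows(
  moves=[
    {"dx":0,"dy":0,"dz":0,"wx":0,"wy":0,"wz":0},
    {"dx":0,"dy":0,"dz":0,"wx":0,"wy":0,"wz":0},
    {"dx":0,"dy":0,"dz":0,"wx":0,"wy":0,"wz":0},
    {"dx":0,"dy":0,"dz":0,"wx":0,"wy":0,"wz":0},
    {"dx":0,"dy":0,"dz":0,"wx":0,"wy":0,"wz":0},
    {"dx":0,"dy":0,"dz":0,"wx":0,"wy":0,"wz":0},
  ],
  fingers=0,
  force=80,
)

```text
time_s: 6.95
ee_pos: [531.0, 324.8, 44.5]
tcp_rot: [-0.0, 0.999, -0.044, 0.001]
force: [-0.5, -1.6, 6.3]
width: 10.5
```

Run:
```python
from h import *
st,p,M=pp(); snap('wrist','w7.png',scale=1.5)
```

```text
t 6.95 p [531.  324.8  44.5] toolx [ 0.996 -0.088  0.003] tooly [-0.088 -0.996 -0.001] toolz [ 0.003  0.001 -1.   ] w 10.5 F [-0.5 -1.6  6.3] j [ 0.36  0.5   1.6  -0.    1.04  2.02]
```

View pics/w7.png

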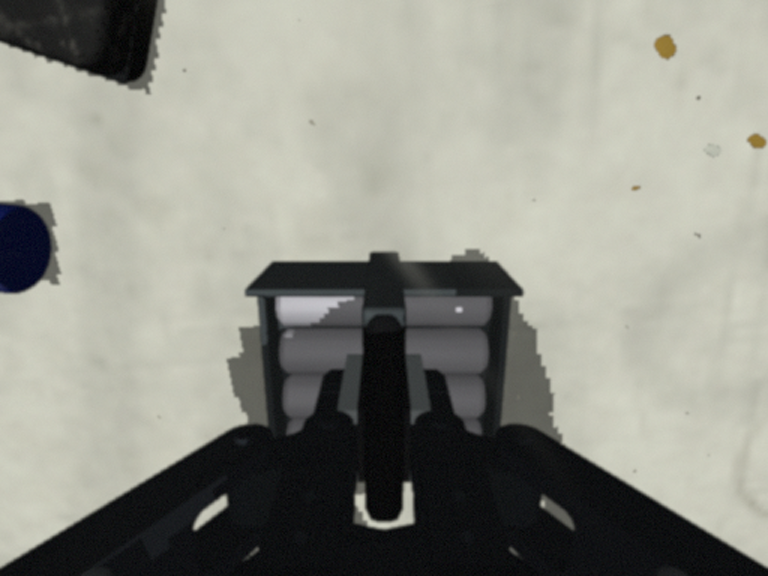

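Run:
```python
from h import *
st,p,M=pose()
for u,v,z in [(384,253,71),(384,316,71),(384,521,71)]: 
    P=ray('wrist',u/1.5,v/1.5,z,st); print(P.round(1),(M.T@(P-p)).round(1))
```

```text
[579.6 320.1  71. ] [ 48.9   0.5 -26.3]
[562.9 321.6  71. ] [ 32.1   0.5 -26.4]
[497.4 327.3  71. ] [-33.6   0.5 -26.6]
```

>>> send_rows(
  moves=[
    {"dx":0,"dy":0,"dz":-0.2,"wx":0,"wy":0,"wz":0},
    {"dx":0,"dy":0,"dz":-0.6,"wx":0,"wy":0,"wz":0},
    {"dx":0,"dy":0,"dz":-1.2,"wx":0,"wy":0,"wz":0},
    {"dx":0,"dy":0,"dz":-2.0,"wx":0,"wy":0,"wz":0},
    {"dx":0,"dy":0,"dz":-2.8,"wx":0,"wy":0,"wz":0},
    {"dx":0,"dy":0,"dz":-3.6,"wx":0,"wy":0,"wz":0},
    {"dx":0,"dy":0,"dz":-4.0,"wx":0,"wy":0,"wz":0},
    {"dx":0,"dy":0,"dz":-4.0,"wx":0,"wy":0,"wz":0},
  ],
)

```text
time_s: 7.67
ee_pos: [531.4, 325.2, 146.0]
tcp_rot: [-0.001, 0.999, -0.044, 0.002]
force: [0.9, -0.4, -4.0]
width: 11.0
```

Run:
```python
from h import *
st,p,M=pp(); snap('wrist','w8.png',scale=1.5)
```

```text
t 7.67 p [531.4 325.2 146. ] toolx [ 0.996 -0.088  0.005] tooly [-0.088 -0.996 -0.002] toolz [ 0.005  0.002 -1.   ] w 11.0 F [ 0.9 -0.4 -4. ] j [0.36 0.37 1.56 0.   1.21 2.02]
```

View pics/w8.png

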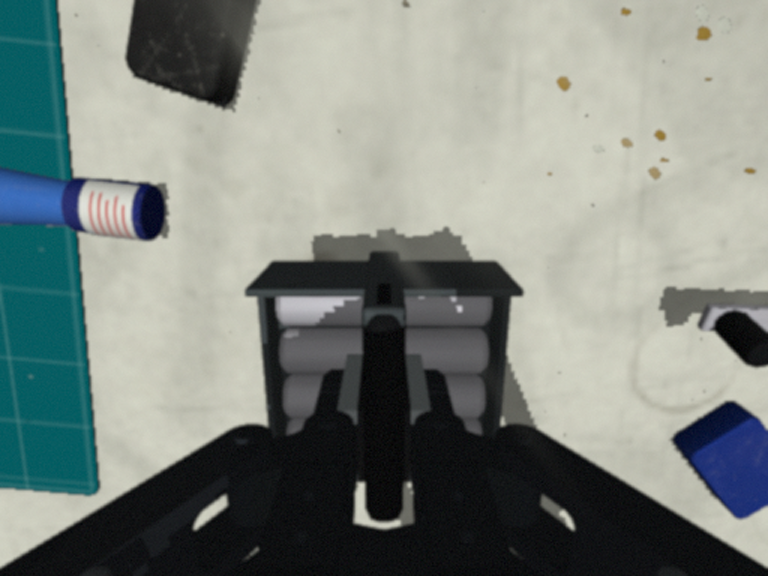

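>>> send_rows(
  moves=[
    {"dx":0,"dy":0.2,"dz":-0.4,"wx":0,"wy":0,"wz":0},
    {"dx":0.1,"dy":0.7,"dz":-0.9,"wx":0,"wy":0,"wz":0},
    {"dx":0.2,"dy":1.5,"dz":-1.4,"wx":0,"wy":0,"wz":0},
    {"dx":0.3,"dy":2.5,"dz":-1.9,"wx":0,"wy":0,"wz":0},
    {"dx":0.4,"dy":3.6,"dz":-2.2,"wx":0,"wy":0,"wz":0},
    {"dx":0.5,"dy":4.7,"dz":-2.2,"wx":0,"wy":0,"wz":0},
    {"dx":0.6,"dy":5.8,"dz":-2.2,"wx":0,"wy":0,"wz":0},
    {"dx":0.7,"dy":6.8,"dz":-2.2,"wx":0,"wy":0,"wz":0},
  ],
)

```text
time_s: 8.38
ee_pos: [531.8, 151.0, 198.1]
tcp_rot: [0.0, 0.999, -0.044, -0.0]
force: [0.7, -1.0, -4.5]
width: 10.5
```

>>> send_rows(
  moves=[
    {"dx":0.1,"dy":1.0,"dz":0,"wx":0,"wy":0,"wz":0},
    {"dx":0.2,"dy":2.0,"dz":0,"wx":0,"wy":0,"wz":0},
    {"dx":0.3,"dy":3.0,"dz":0,"wx":0,"wy":0,"wz":0},
    {"dx":0.5,"dy":4.0,"dz":0,"wx":0,"wy":0,"wz":0},
    {"dx":0.7,"dy":4.9,"dz":0,"wx":0,"wy":0,"wz":0},
    {"dx":1.0,"dy":5.6,"dz":0,"wx":0,"wy":0,"wz":0},
    {"dx":1.3,"dy":6.0,"dz":0,"wx":0,"wy":0,"wz":0},
    {"dx":1.6,"dy":6.1,"dz":0,"wx":0,"wy":0,"wz":0},
  ],
)

```text
time_s: 9.05
ee_pos: [558.7, -4.2, 197.9]
tcp_rot: [0.0, 0.999, -0.045, -0.0]
force: [0.3, 0.4, -3.5]
width: 10.5
```

Run:
```python
from h import *
st,p,M=pp(); t=np.array([705.6,-21.4,185])
print((M.T@(t-p)/25).round(2))
```

```text
t 9.05 p [558.7  -4.2 197.9] toolx [ 0.996 -0.091 -0.   ] tooly [-0.091 -0.996  0.001] toolz [-0.    -0.001 -1.   ] w 10.5 F [ 0.3  0.4 -3.5] j [-0.22  0.18  1.68 -0.    1.28  1.44]
[5.91 0.15 0.51]
```

>>> send_rows(
  moves=[
    {"dx":0.6,"dy":0.15,"dz":0,"wx":0,"wy":0,"wz":0},
    {"dx":1.5,"dy":0.15,"dz":0,"wx":0,"wy":0,"wz":0},
    {"dx":2.5,"dy":0.15,"dz":0,"wx":0,"wy":0,"wz":0},
    {"dx":3.5,"dy":0.15,"dz":0.1,"wx":0,"wy":0,"wz":0},
    {"dx":4.5,"dy":0.15,"dz":0.2,"wx":0,"wy":0,"wz":0},
    {"dx":5.3,"dy":0.15,"dz":0.3,"wx":0,"wy":0,"wz":0},
    {"dx":5.8,"dy":0.15,"dz":0.4,"wx":0,"wy":0,"wz":0},
    {"dx":5.9,"dy":0.15,"dz":0.5,"wx":0,"wy":0,"wz":0},
  ],
)

```text
time_s: 9.72
ee_pos: [707.1, -17.9, 184.3]
tcp_rot: [-0.0, 0.999, -0.044, 0.0]
force: [-0.3, -0.0, -4.2]
width: 10.7
```

>>> send_rows(
  moves=[
    {"dx":0,"dy":0,"dz":0,"wx":0,"wy":0,"wz":0},
    {"dx":0,"dy":0,"dz":0,"wx":0,"wy":0,"wz":0},
  ],
)

```text
time_s: 9.88
ee_pos: [704.4, -17.8, 184.3]
tcp_rot: [-0.0, 0.999, -0.044, -0.001]
force: [-0.2, -0.3, -4.2]
width: 10.7
```

Run:
```python
from h import *
st,p,M=pp(); snap('wrist','w9.png',scale=1.5); snap('scene','sc9.png',(200,110,360,250),5);snap('side','sd9.png',(170,90,330,230),5)
```

```text
t 9.88 p [704.4 -17.8 184.3] toolx [ 0.996 -0.087 -0.002] tooly [-0.087 -0.996 -0.   ] toolz [-0.002  0.001 -1.   ] w 10.7 F [-0.2 -0.3 -4.2] j [-0.19  0.5   1.28  0.    1.36  1.46]
```

View pics/w9.png

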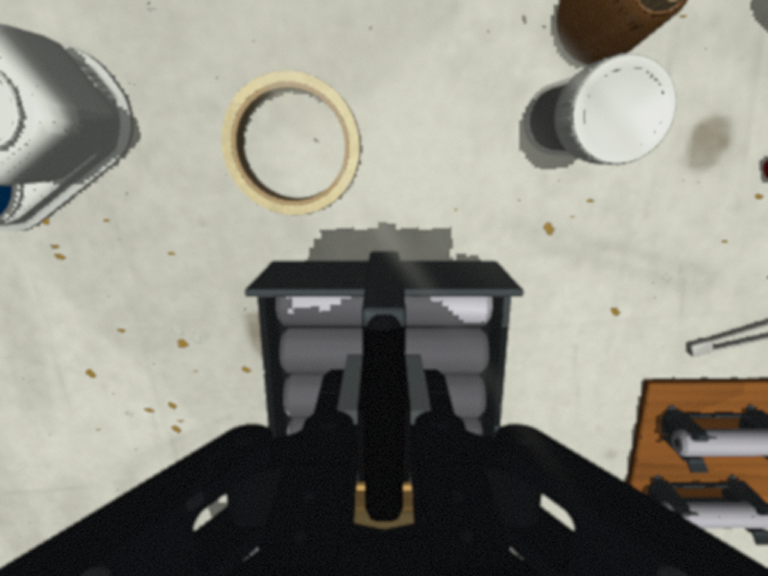

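View pics/sc9.png

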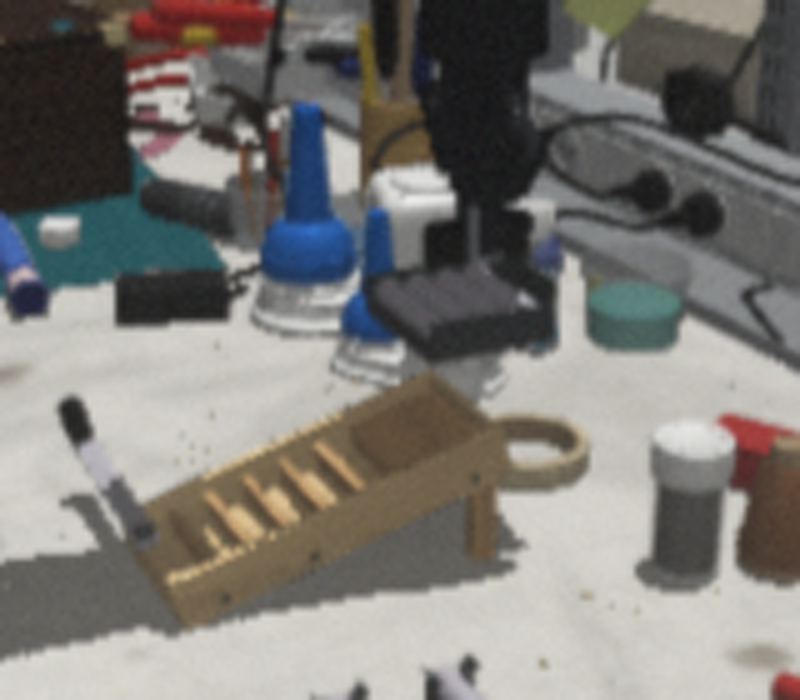

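View pics/sd9.png

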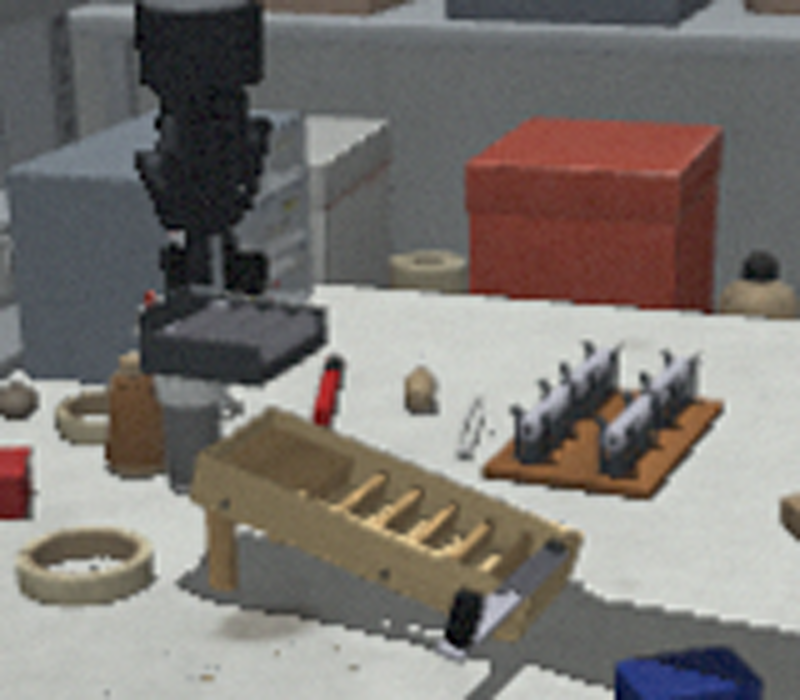

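Run:
```python
from h import *; from tray import *
q=R.from_matrix(np.array([[.996,-.088,0],[-.088,-.996,0],[0,0,-1]])).as_quat()
st=dict(ee_pos=np.array([608.4,-12.9,143.5]),tcp_rot=[q[3],q[0],q[1],q[2]])
p=[634.16,-15.28,-.086]
for u,v,z in [(382,125,80),(383,250,65),(278,125,80),(486,125,80),(292,250,65),(474,250,65)]:
    P=ray('wrist',u/1.5,v/1.5,z,st); d=P[:2]-p[:2]; a=p[2]; print(P.round(1),'X',(d@[np.cos(a),np.sin(a)]).round(1),'t',(d@[-np.sin(a),np.cos(a)]).round(1))
st,pq,M=pose(); d=pq[:2]-p[:2]; print('tcp t',d@[-np.sin(a),np.cos(a)],d@[np.cos(a),np.sin(a)])
```

```text
[690.  -19.9  80. ] X 56.0 t 0.2
[634.4 -15.4  65. ] X 0.3 t -0.1
[693.8  22.6  80. ] X 56.1 t 42.8
[686.2 -62.4  80. ] X 55.9 t -42.5
[638.3  27.8  65. ] X 0.4 t 43.2
[630.6 -58.5  65. ] X 0.2 t -43.3
tcp t 3.1801531700529764 70.55725319415487
```

>>> send_rows(
  moves=[
    {"dx":0.04,"dy":0.11,"dz":0.3,"wx":0,"wy":0,"wz":0},
    {"dx":0.04,"dy":0.11,"dz":0.7,"wx":0,"wy":0,"wz":0},
    {"dx":0.04,"dy":0.11,"dz":1.1,"wx":0,"wy":0.4,"wz":0},
    {"dx":0.04,"dy":0.11,"dz":1.2,"wx":0,"wy":0.8,"wz":0},
    {"dx":0.04,"dy":0.11,"dz":1.2,"wx":0,"wy":1.2,"wz":0},
    {"dx":0.04,"dy":0.11,"dz":1.2,"wx":0,"wy":1.6,"wz":0},
    {"dx":0.04,"dy":0.11,"dz":1.2,"wx":0,"wy":2.0,"wz":0},
    {"dx":0.04,"dy":0.11,"dz":1.2,"wx":0,"wy":2.0,"wz":0},
  ],
)

```text
time_s: 10.7
ee_pos: [704.2, -21.1, 153.8]
tcp_rot: [0.004, 0.995, -0.044, 0.086]
force: [-0.4, -0.1, -5.2]
width: 10.5
```

Run:
```python
from h import *; from tray import *
p=[634.16,-15.28,-.086];a=p[2]
st,pq,M=pp(); d=pq[:2]-p[:2]; print('tcp t',d@[-np.sin(a),np.cos(a)],d@[np.cos(a),np.sin(a)])
snap('scene','sc10.png',(230,130,340,230),7)
```

```text
t 10.7 p [704.2 -21.1 153.8] toolx [ 0.981 -0.087  0.172] tooly [-0.088 -0.996 -0.   ] toolz [ 0.171 -0.015 -0.985] w 10.5 F [-0.4 -0.1 -5.2] j [-0.21  0.42  1.48  0.02  1.07  1.44]
tcp t 0.2497308684080188 70.29899679019044
```

View pics/sc10.png

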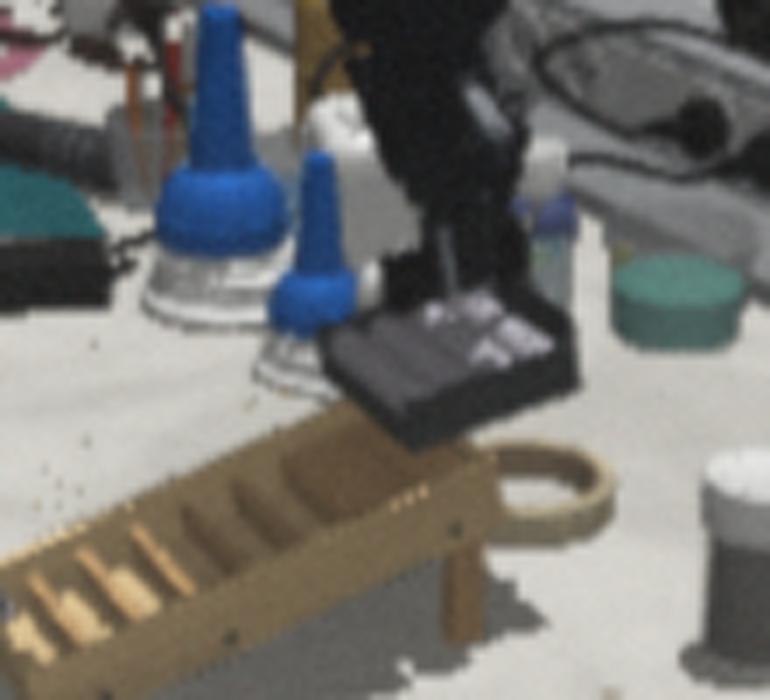

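>>> send_rows(
  moves=[
    {"dx":0,"dy":0,"dz":0,"wx":0,"wy":0.3,"wz":0},
    {"dx":0,"dy":0,"dz":0,"wx":0,"wy":0.6,"wz":0},
    {"dx":0,"dy":0,"dz":0,"wx":0,"wy":0.8,"wz":0},
    {"dx":0,"dy":0,"dz":0,"wx":0,"wy":1.0,"wz":0},
    {"dx":0,"dy":0,"dz":0,"wx":0,"wy":1.2,"wz":0},
    {"dx":0,"dy":0,"dz":0,"wx":0,"wy":1.4,"wz":0},
    {"dx":0,"dy":0,"dz":0,"wx":0,"wy":1.6,"wz":0},
    {"dx":0,"dy":0,"dz":0,"wx":0,"wy":1.8,"wz":0},
  ],
)

```text
time_s: 11.42
ee_pos: [706.0, -21.4, 155.3]
tcp_rot: [0.007, 0.985, -0.043, 0.166]
force: [-0.4, 0.2, -4.2]
width: 10.8
```

Run:
```python
from h import *
pp(); snap('scene','sc11.png',(200,130,340,240),5.5);snap('side','sd11.png',(190,130,310,230),6)
```

```text
t 11.42 p [706.  -21.4 155.3] toolx [ 0.941 -0.083  0.327] tooly [-0.088 -0.996  0.   ] toolz [ 0.326 -0.029 -0.945] w 10.8 F [-0.4  0.2 -4.2] j [-0.22  0.34  1.61  0.06  0.86  1.41]
```

View pics/sc11.png

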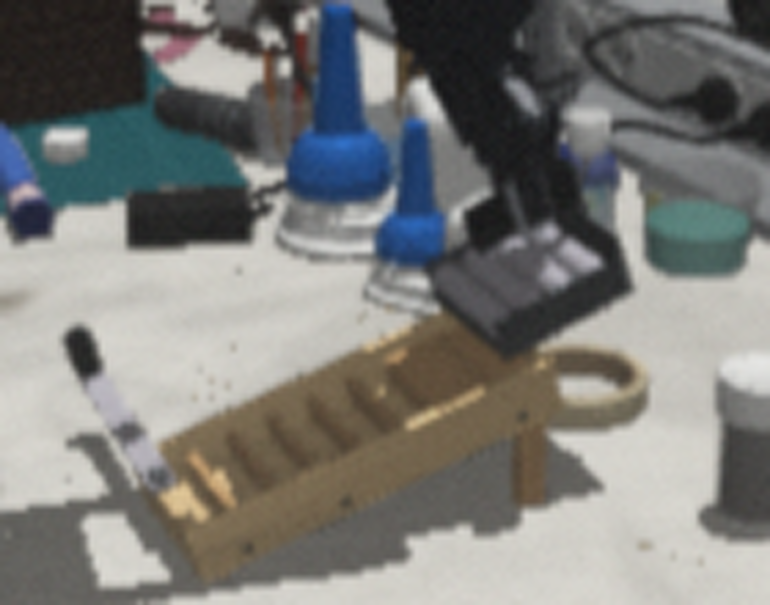

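View pics/sd11.png

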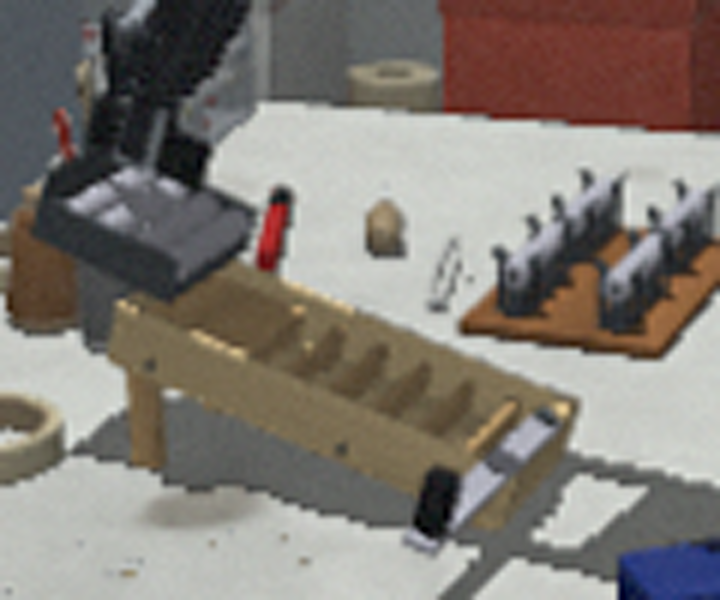

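>>> send_rows(
  moves=[
    {"dx":0,"dy":0,"dz":0,"wx":0,"wy":0.2,"wz":0},
    {"dx":0,"dy":0,"dz":0,"wx":0,"wy":0.4,"wz":0},
    {"dx":0,"dy":0,"dz":0,"wx":0,"wy":0.6,"wz":0},
    {"dx":0,"dy":0,"dz":0,"wx":0,"wy":0.8,"wz":0},
  ],
)

```text
time_s: 11.85
ee_pos: [706.4, -21.4, 155.8]
tcp_rot: [0.009, 0.979, -0.043, 0.2]
force: [-0.0, 0.8, -1.0]
width: 10.3
```

Run:
```python
from h import *
pp(); snap('scene','sc12.png',(200,130,340,240),5.5)
```

```text
t 11.85 p [706.4 -21.4 155.8] toolx [ 0.916 -0.081  0.393] tooly [-0.088 -0.996  0.   ] toolz [ 0.392 -0.035 -0.919] w 10.3 F [-0.   0.8 -1. ] j [-0.22  0.3   1.67  0.08  0.76  1.39]
```

View pics/sc12.png

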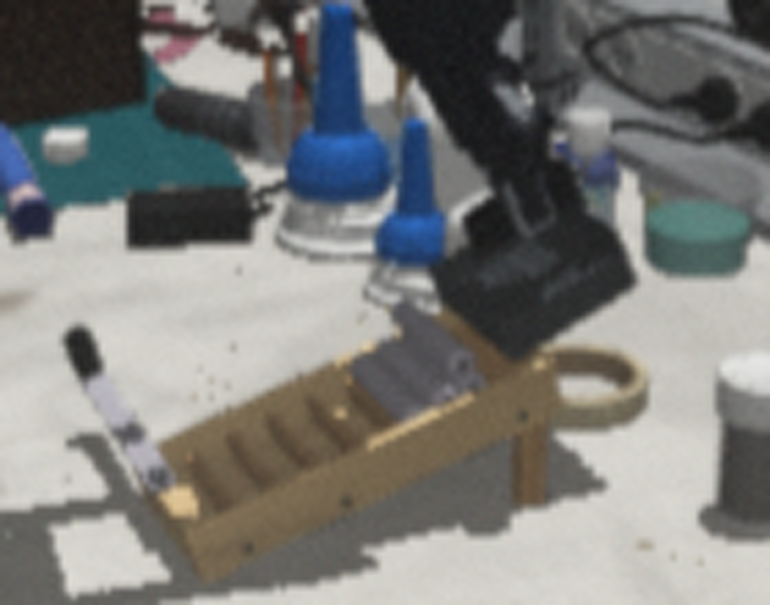

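>>> send_rows(
  moves=[
    {"dx":0,"dy":0,"dz":0,"wx":0,"wy":0,"wz":0},
    {"dx":0,"dy":0,"dz":0,"wx":0,"wy":0,"wz":0},
    {"dx":0,"dy":0,"dz":0,"wx":0,"wy":0,"wz":0},
    {"dx":0,"dy":0,"dz":0,"wx":0,"wy":0,"wz":0},
    {"dx":0,"dy":0,"dz":0,"wx":0,"wy":0,"wz":0},
    {"dx":0,"dy":0,"dz":0,"wx":0,"wy":0,"wz":0},
  ],
)

```text
time_s: 12.4
ee_pos: [706.2, -21.4, 155.4]
tcp_rot: [0.009, 0.979, -0.043, 0.199]
force: [-0.6, 0.6, -3.2]
width: 10.7
```

Run:
```python
from h import *
pp(); snap('scene','sc13.png',(200,130,340,240),5.5);snap('side','sd13.png',(190,130,310,230),6)
```

```text
t 12.4 p [706.2 -21.4 155.4] toolx [ 0.917 -0.081  0.391] tooly [-0.088 -0.996  0.   ] toolz [ 0.389 -0.034 -0.92 ] w 10.7 F [-0.6  0.6 -3.2] j [-0.22  0.31  1.67  0.08  0.77  1.39]
```

View pics/sc13.png

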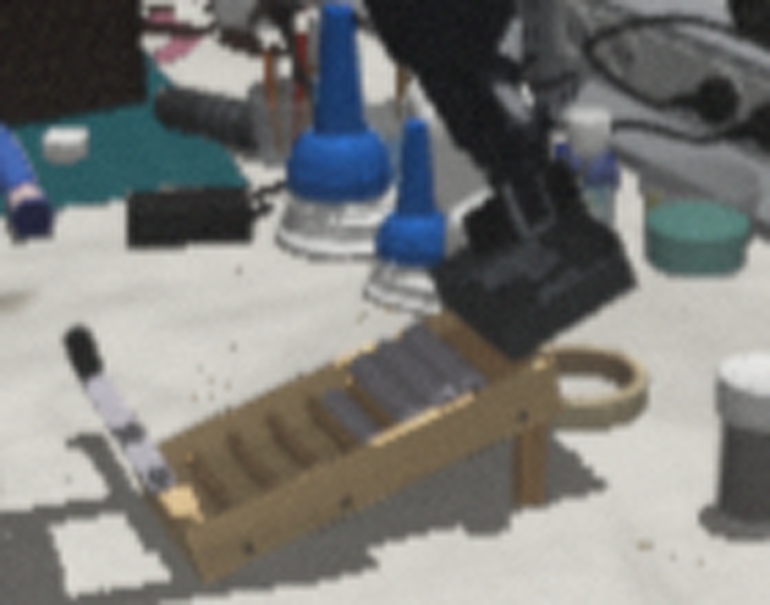

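View pics/sd13.png

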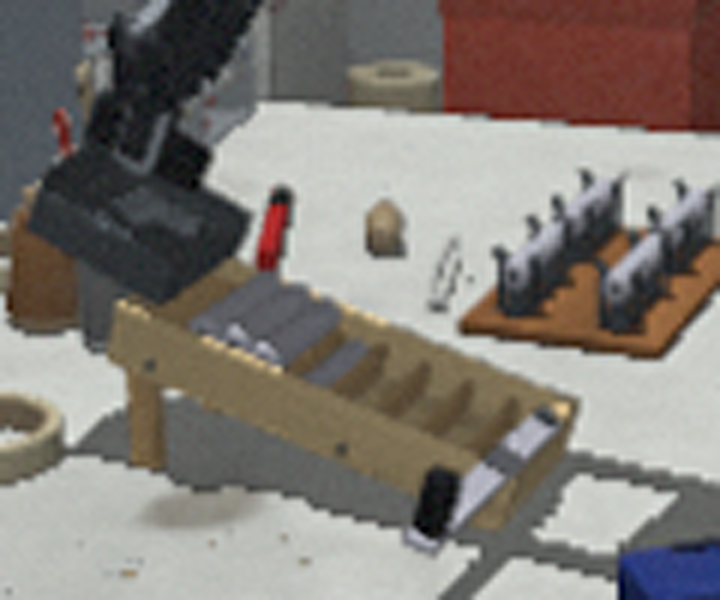

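>>> send_rows(
  moves=[
    {"dx":0,"dy":0,"dz":-0.2,"wx":0,"wy":0,"wz":0},
    {"dx":0,"dy":0,"dz":-0.4,"wx":0,"wy":0,"wz":0},
    {"dx":0,"dy":0,"dz":-0.8,"wx":0,"wy":0,"wz":0},
    {"dx":0,"dy":0,"dz":-1.2,"wx":0,"wy":0,"wz":0},
    {"dx":0,"dy":0,"dz":-1.6,"wx":0,"wy":0,"wz":0},
    {"dx":0,"dy":0,"dz":-2.0,"wx":0,"wy":0,"wz":0},
  ],
)

```text
time_s: 13.0
ee_pos: [686.4, -19.6, 203.1]
tcp_rot: [0.009, 0.979, -0.043, 0.2]
force: [-0.9, 0.0, -2.3]
width: 10.7
```

Run:
```python
from h import *
pp(); snap('scene','sc14.png',(250,160,320,220),11);snap('side','sd14.png',(190,150,290,220),7.5)
```

```text
t 13.0 p [686.4 -19.6 203.1] toolx [ 0.916 -0.081  0.392] tooly [-0.088 -0.996  0.   ] toolz [ 0.39  -0.035 -0.92 ] w 10.7 F [-0.9  0.  -2.3] j [-0.23  0.21  1.69  0.07  0.85  1.4 ]
```

View pics/sc14.png

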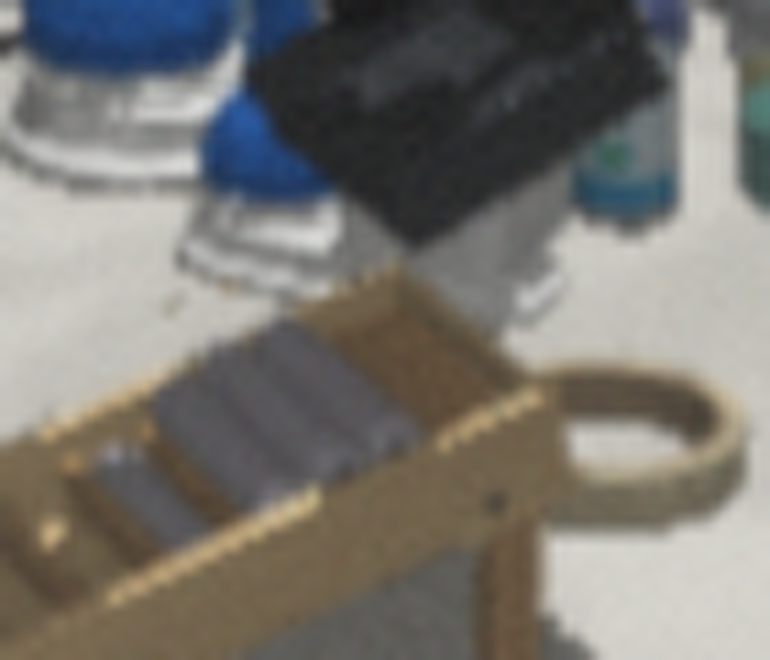

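View pics/sd14.png

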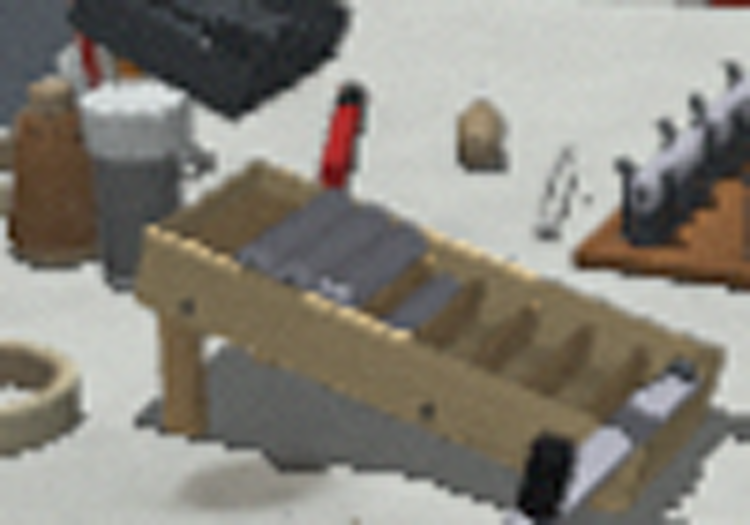

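Run:
```python
from h import *; from tray import *
p=[634.16,-15.28,-.086]
def pts(s,n): return [tp(p,s,40,n),tp(p,s,-40,n)]
for cam,c,k,fn in [('side',(190,150,290,220),7.5,'sd14'),('scene',(250,160,320,220),11,'sc14')]:
    im=cv2.imread(f'pics/{fn}.png')
    for s,n,col in [(-37,0,(0,0,255)),(-11,0,(0,255,0)),(-4.5,17,(255,0,0)),(13.5,18,(255,255,0)),(31.5,18,(0,255,255))]:
        a=(proj(cam,pts(s,n))-c[:2])*k
        cv2.line(im,tuple(int(v) for v in a[0]),tuple(int(v) for v in a[1]),col,2)
    cv2.imwrite(f'pics/{fn}o.png',im)
```

```text
(no output)
```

View pics/sd14o.png

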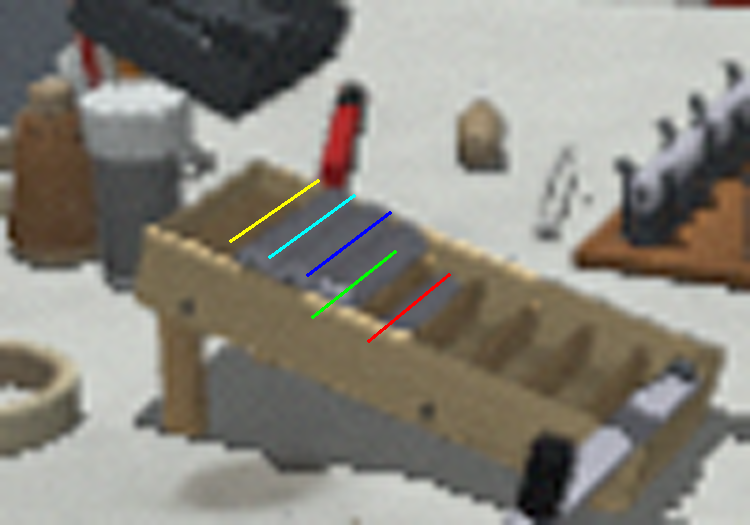

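View pics/sc14o.png

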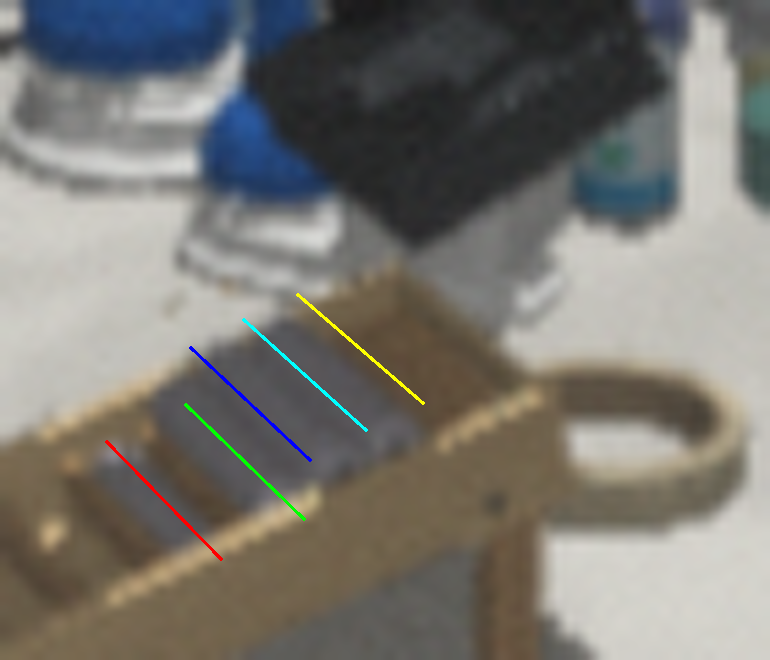

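```bash
cat >> h.py <<'E'
def to(t,p=None,M=None):
    if p is None: _,p,M=pose()
    return (M.T@(np.array(t,float)-p)/25).round(2)
E
python3 - <<'E'
from h import *
print(to([640,-12,210]),to([560,-5,200]))
E
```

```text
[-1.68 -0.14 -0.95] [-4.79 -0.14 -1.85]
```

>>> send_rows(
  moves=[
    {"dx":0,"dy":0,"dz":-0.3,"wx":0,"wy":-0.5,"wz":0},
    {"dx":-0.4,"dy":0,"dz":-0.5,"wx":0,"wy":-1.1,"wz":0},
    {"dx":-1.0,"dy":-0.05,"dz":-0.7,"wx":0,"wy":-1.8,"wz":0},
    {"dx":-1.8,"dy":-0.1,"dz":-1.0,"wx":0,"wy":-2.5,"wz":0},
    {"dx":-2.6,"dy":-0.14,"dz":-1.3,"wx":0,"wy":-3.2,"wz":0},
    {"dx":-3.5,"dy":-0.14,"dz":-1.6,"wx":0,"wy":-3.9,"wz":0},
    {"dx":-4.3,"dy":-0.14,"dz":-1.8,"wx":0,"wy":-4.4,"wz":0},
    {"dx":-4.79,"dy":-0.14,"dz":-1.85,"wx":0,"wy":-4.6,"wz":0},
  ],
)

```text
time_s: 13.77
ee_pos: [558.3, -4.8, 197.1]
tcp_rot: [-0.0, 0.999, -0.044, -0.001]
force: [0.7, -0.3, -2.3]
width: 10.8
```

Run:
```python
from h import *
pp(); print(to([530,325,150]))
snap('wrist','w15.png',scale=1.5)
```

```text
t 13.77 p [558.3  -4.8 197.1] toolx [ 0.996 -0.088 -0.001] tooly [-0.088 -0.996  0.   ] toolz [-0.001  0.    -1.   ] w 10.8 F [ 0.7 -0.3 -2.3] j [-0.22  0.18  1.68 -0.    1.28  1.44]
[ -2.29 -13.04   1.89]
```

View pics/w15.png

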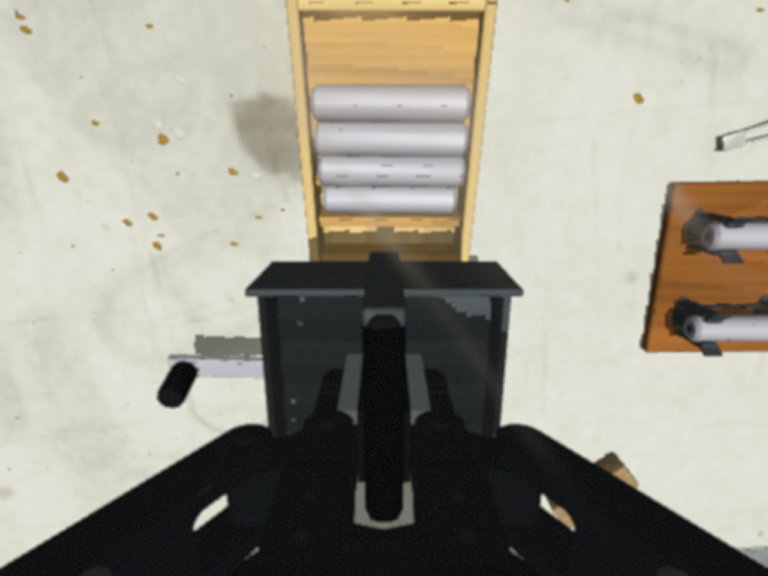

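>>> send_rows(
  moves=[
    {"dx":-0.1,"dy":-0.6,"dz":0,"wx":0,"wy":0,"wz":0},
    {"dx":-0.3,"dy":-1.6,"dz":0,"wx":0,"wy":0,"wz":0},
    {"dx":-0.5,"dy":-2.8,"dz":0,"wx":0,"wy":0,"wz":0},
    {"dx":-0.7,"dy":-4.1,"dz":0,"wx":0,"wy":0,"wz":0},
    {"dx":-0.9,"dy":-5.4,"dz":0,"wx":0,"wy":0,"wz":0},
    {"dx":-1.2,"dy":-6.8,"dz":0,"wx":0,"wy":0,"wz":0},
    {"dx":-1.4,"dy":-8.2,"dz":0,"wx":0,"wy":0,"wz":0},
    {"dx":-1.6,"dy":-9.5,"dz":0,"wx":0,"wy":0,"wz":0},
  ],
)

```text
time_s: 14.48
ee_pos: [540.4, 237.4, 197.1]
tcp_rot: [-0.0, 0.999, -0.044, 0.001]
force: [0.9, -0.2, -1.6]
width: 10.8
```

>>> send_rows(
  moves=[
    {"dx":-0.2,"dy":-1.2,"dz":0.2,"wx":0,"wy":0,"wz":0},
    {"dx":-0.4,"dy":-2.2,"dz":0.8,"wx":0,"wy":0,"wz":0},
    {"dx":-0.6,"dy":-3.0,"dz":1.6,"wx":0,"wy":0,"wz":0},
    {"dx":-0.7,"dy":-3.5,"dz":2.6,"wx":0,"wy":0,"wz":0},
    {"dx":-0.7,"dy":-3.5,"dz":3.6,"wx":0,"wy":0,"wz":0},
    {"dx":-0.7,"dy":-3.5,"dz":4.6,"wx":0,"wy":0,"wz":0},
    {"dx":-0.7,"dy":-3.5,"dz":5.2,"wx":0,"wy":0,"wz":0},
    {"dx":-0.7,"dy":-3.5,"dz":5.5,"wx":0,"wy":0,"wz":0},
  ],
)

```text
time_s: 15.15
ee_pos: [529.0, 323.6, 56.4]
tcp_rot: [0.001, 0.999, -0.044, -0.002]
force: [-0.4, -0.1, -2.7]
width: 11.1
```

Run:
```python
from h import *
pp()
snap('side','sd16.png',(180,200,300,300),6.5)
```

```text
t 15.15 p [529.  323.6  56.4] toolx [ 0.996 -0.088 -0.003] tooly [-0.088 -0.996  0.001] toolz [-0.003 -0.001 -1.   ] w 11.1 F [-0.4 -0.1 -2.7] j [0.36 0.48 1.6  0.   1.06 2.02]
```

View pics/sd16.png

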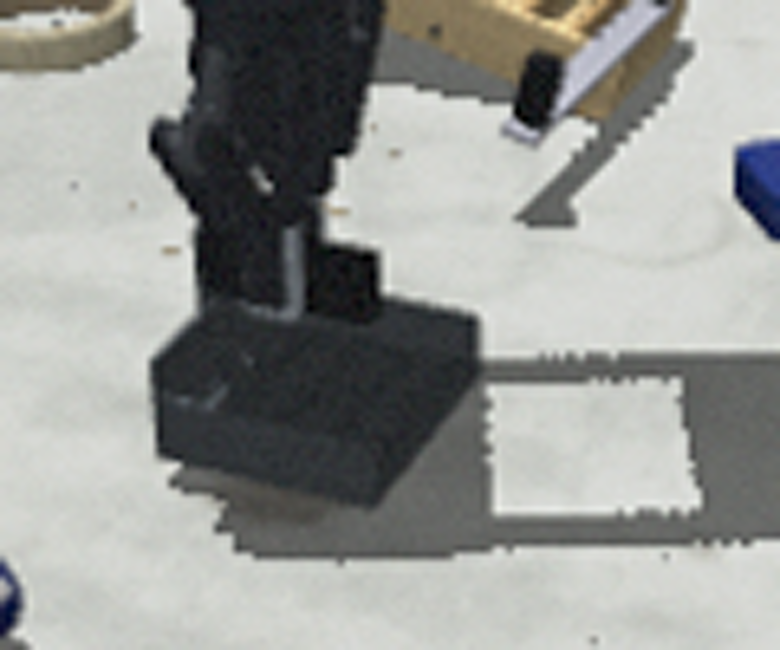

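>>> send_rows(
  moves=[
    {"dx":0,"dy":0,"dz":0.2,"wx":0,"wy":0,"wz":0},
    {"dx":0,"dy":0,"dz":0.35,"wx":0,"wy":0,"wz":0},
    {"dx":0,"dy":0,"dz":0.5,"wx":0,"wy":0,"wz":0},
    {"dx":0,"dy":0,"dz":0.6,"wx":0,"wy":0,"wz":0},
    {"dx":0,"dy":0,"dz":0.6,"wx":0,"wy":0,"wz":0},
  ],
)

```text
time_s: 15.62
ee_pos: [530.6, 323.9, 44.7]
tcp_rot: [-0.0, 0.999, -0.044, 0.0]
force: [0.2, -0.1, -1.9]
width: 10.3
```

>>> send_rows(
  moves=[
    {"dx":0,"dy":0,"dz":0.04,"wx":0,"wy":0,"wz":0},
    {"dx":0,"dy":0,"dz":0.08,"wx":0,"wy":0,"wz":0},
  ],
)

```text
time_s: 15.78
ee_pos: [530.7, 324.0, 44.6]
tcp_rot: [0.0, 0.999, -0.044, 0.0]
force: [-8.0, -4.4, 18.4]
width: 10.8
```

>>> send_rows(
  moves=[
    {"dx":0,"dy":0,"dz":-0.06,"wx":0,"wy":0,"wz":0},
    {"dx":0,"dy":0,"dz":-0.06,"wx":0,"wy":0,"wz":0},
  ],
)

```text
time_s: 15.95
ee_pos: [531.1, 324.2, 45.0]
tcp_rot: [-0.0, 0.999, -0.044, 0.001]
force: [0.8, 0.4, -1.8]
width: 10.7
```

>>> send_rows(
  moves=[
    {"dx":0,"dy":0,"dz":0,"wx":0,"wy":0,"wz":0},
    {"dx":0,"dy":0,"dz":0,"wx":0,"wy":0,"wz":0},
    {"dx":0,"dy":0,"dz":0,"wx":0,"wy":0,"wz":0},
  ],
  fingers=0.5,
  force=40,
)

```text
time_s: 16.2
ee_pos: [530.7, 324.0, 44.3]
tcp_rot: [-0.0, 0.999, -0.044, 0.0]
force: [0.2, -0.5, 0.3]
width: 42.5
```

>>> send_rows(
  moves=[
    {"dx":0,"dy":0,"dz":-0.6,"wx":0,"wy":0,"wz":0},
    {"dx":0,"dy":0,"dz":-1.8,"wx":0,"wy":0,"wz":0},
    {"dx":0,"dy":0,"dz":-3.2,"wx":0,"wy":0,"wz":0},
    {"dx":0,"dy":0,"dz":-4.6,"wx":0,"wy":0,"wz":0},
    {"dx":0,"dy":0,"dz":-6.0,"wx":0,"wy":0,"wz":0},
    {"dx":0,"dy":0,"dz":-6.4,"wx":0,"wy":0,"wz":0},
  ],
)

```text
time_s: 16.7
ee_pos: [533.4, 325.2, 211.1]
tcp_rot: [-0.002, 0.999, -0.044, 0.005]
force: [1.0, 0.9, 1.3]
width: 42.6
```

Run:
```python
from h import *
pp(); print(to([640,-5,250]))
snap('side','sd17.png',(150,150,350,300),4)
```

```text
t 16.7 p [533.4 325.2 211.1] toolx [ 0.996 -0.088  0.009] tooly [-0.088 -0.996 -0.004] toolz [ 0.009  0.003 -1.   ] w 42.6 F [1.  0.9 1.3] j [0.36 0.3  1.5  0.   1.33 2.02]
[ 5.42 12.77 -1.56]
```

View pics/sd17.png

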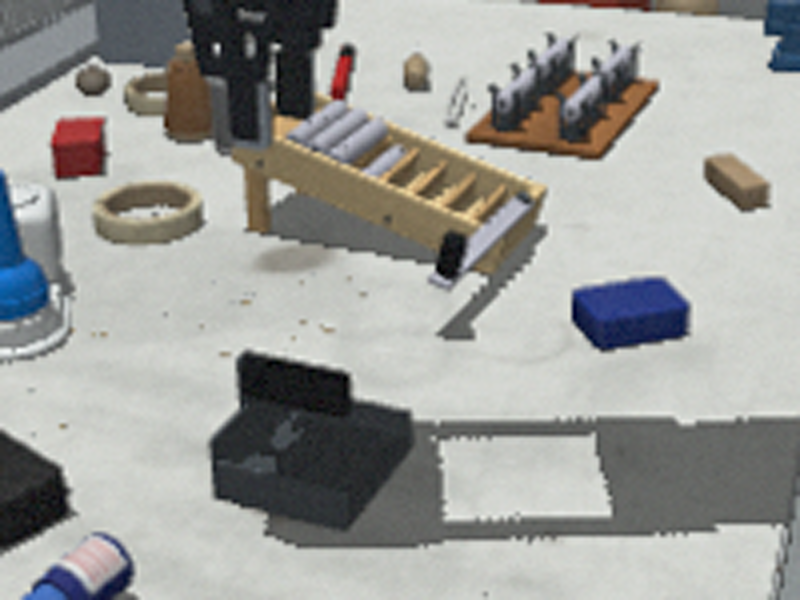

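>>> send_rows(
  moves=[
    {"dx":0.3,"dy":1.3,"dz":0,"wx":0,"wy":0,"wz":-1.4},
    {"dx":0.8,"dy":2.7,"dz":0,"wx":0,"wy":0,"wz":-2.8},
    {"dx":1.3,"dy":4.2,"dz":0,"wx":0,"wy":0,"wz":-4.2},
    {"dx":1.9,"dy":5.7,"dz":0,"wx":0,"wy":0,"wz":-5.6},
    {"dx":2.5,"dy":7.2,"dz":0,"wx":0,"wy":0,"wz":-7.0},
    {"dx":3.1,"dy":8.7,"dz":0,"wx":0,"wy":0,"wz":-8.4},
    {"dx":3.7,"dy":10.2,"dz":0,"wx":0,"wy":0,"wz":-9.8},
    {"dx":4.3,"dy":11.4,"dz":0,"wx":0,"wy":0,"wz":-11.2},
  ],
  fingers=0.4,
)

```text
time_s: 17.42
ee_pos: [611.6, 28.8, 202.3]
tcp_rot: [-0.001, 0.906, 0.424, -0.001]
force: [0.8, -0.6, -0.6]
width: 34.1
```

Run:
```python
from h import *
pp(); print(to([630,0,215]))
```

```text
t 17.42 p [611.6  28.8 202.3] toolx [ 0.64   0.768 -0.001] tooly [ 0.768 -0.64  -0.002] toolz [-0.003  0.    -1.   ] w 34.1 F [ 0.8 -0.6 -0.6] j [-0.15  0.29  1.54  0.    1.32  0.55]
[-0.42  1.3  -0.51]
```

>>> send_rows(
  moves=[
    {"dx":-0.42,"dy":1.3,"dz":-0.3,"wx":0,"wy":0,"wz":-1.4},
    {"dx":-0.42,"dy":1.3,"dz":-0.5,"wx":0,"wy":0,"wz":-2.8},
    {"dx":-0.42,"dy":1.3,"dz":-0.5,"wx":0,"wy":0,"wz":-4.2},
    {"dx":-0.42,"dy":1.3,"dz":-0.5,"wx":0,"wy":0,"wz":-5.6},
    {"dx":-0.42,"dy":1.3,"dz":-0.5,"wx":0,"wy":0,"wz":-6.8},
    {"dx":-0.42,"dy":1.3,"dz":-0.5,"wx":0,"wy":0,"wz":-6.8},
    {"dx":-0.42,"dy":1.3,"dz":-0.5,"wx":0,"wy":0,"wz":-6.8},
  ],
  fingers=0,
)

```text
time_s: 18.0
ee_pos: [629.9, 1.7, 215.1]
tcp_rot: [-0.001, 0.745, 0.667, -0.001]
force: [-0.1, -0.7, -0.2]
width: -0.0
```

Run:
```python
from h import *
pp(); snap('wrist','w18.png',scale=1.5)
```

```text
t 18.0 p [629.9   1.7 215.1] toolx [0.11  0.994 0.   ] tooly [ 0.994 -0.11  -0.002] toolz [-0.002  0.    -1.   ] w -0.0 F [-0.1 -0.7 -0.2] j [-0.19  0.32  1.48 -0.    1.35 -0.07]
```

View pics/w18.png

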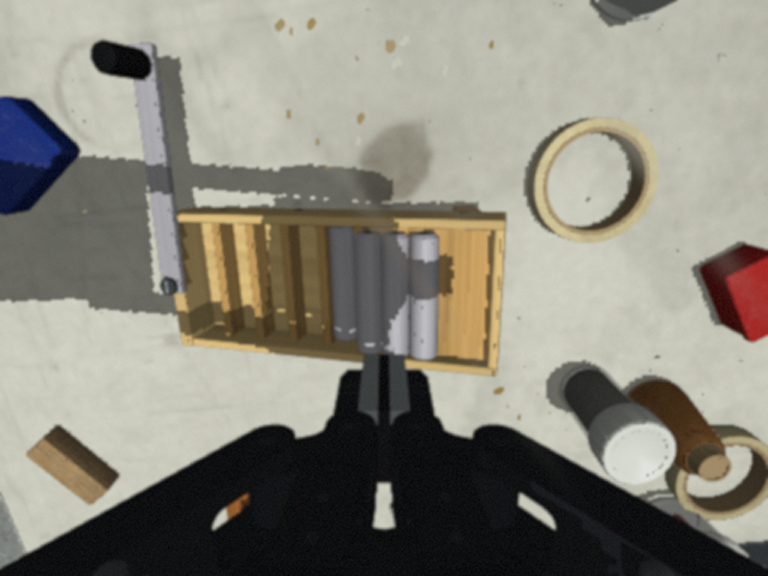

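Run:
```python
from h import *; from tray import *
p=[634.16,-15.28,-.086]
for s,n in [(-37,0),(-11,0),(-4.5,17),(13.5,18)]:
    print(s,n,(proj('wrist',[tp(p,s,40,n),tp(p,s,-40,n)])*1.5).round(0).tolist())
for s,n in [(43,40),(43,5),(-70,5)]: print(s,n,tp(p,s,0,n).round(1),to(tp(p,s,0,n)))
```

```text
-37 0 [[337.0, 228.0], [343.0, 343.0]]
-11 0 [[376.0, 229.0], [379.0, 346.0]]
-4.5 17 [[378.0, 234.0], [382.0, 357.0]]
13.5 18 [[408.0, 235.0], [409.0, 361.0]]
43 40 [665.2 -18.  114.7] [-0.63  1.49  4.02]
43 5 [674.3 -18.7  80.9] [-0.62  1.86  5.37]
-70 5 [565.5  -9.4  51.7] [-0.73 -2.5   6.55]
```

Run:
```python
from h import *; from tray import *
p=[634.16,-15.28,-.086]
for s,n in [(-37,-9),(-11,-9),(-4.5,7.8),(13.5,9),(-11,9),(7,9),(25,9)]:
    print(s,n,(proj('wrist',[tp(p,s,40,n),tp(p,s,-40,n)])*1.5).round(0).tolist())
for s in (-150,-124,-98,-72,-46,-20,0): print('edges',s,(proj('wrist',tp(p,s,0,0))*1.5).round(0))
show('raw_w18.png','w18b.png',(110,130,350,260),3.3)
```

```text
-37 -9 [[342.0, 226.0], [347.0, 338.0]]
-11 -9 [[380.0, 227.0], [383.0, 341.0]]
-4.5 7.8 [[383.0, 232.0], [386.0, 351.0]]
13.5 9 [[411.0, 233.0], [412.0, 355.0]]
-11 9 [[372.0, 232.0], [376.0, 351.0]]
7 9 [[400.0, 232.0], [402.0, 354.0]]
25 9 [[430.0, 233.0], [430.0, 356.0]]
edges -150 [[194. 279.]]
edges -124 [[226. 281.]]
edges -98 [[258. 283.]]
edges -72 [[292. 285.]]
edges -46 [[328. 287.]]
edges -20 [[364. 289.]]
edges 0 [[394. 291.]]
```

View pics/w18b.png

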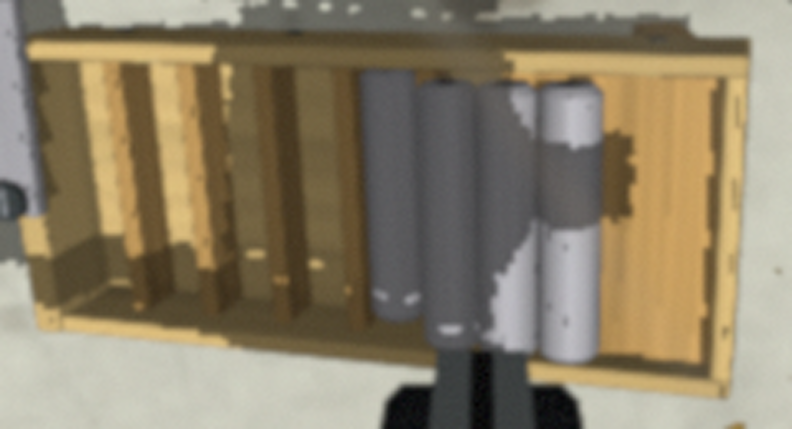

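>>> send_rows(
  moves=[
    {"dx":-0.2,"dy":0.5,"dz":1.0,"wx":-1.0,"wy":0,"wz":0},
    {"dx":-0.5,"dy":1.0,"dz":2.0,"wx":-2.0,"wy":0,"wz":0},
    {"dx":-0.63,"dy":1.45,"dz":3.0,"wx":-3.0,"wy":0,"wz":0},
    {"dx":-0.63,"dy":1.45,"dz":3.8,"wx":-3.0,"wy":0,"wz":0},
    {"dx":-0.63,"dy":1.45,"dz":3.8,"wx":-3.0,"wy":0,"wz":0},
  ],
)

```text
time_s: 18.47
ee_pos: [660.3, -17.0, 115.4]
tcp_rot: [0.093, 0.739, 0.662, 0.084]
force: [-0.5, 0.6, -0.3]
width: -0.3
```

Run:
```python
from h import *; from tray import *
p=[634.16,-15.28,-.086]
pp()
for s,n in [(43,6),(18,6)]: print(s,n,tp(p,s,0,n).round(1),to(tp(p,s,0,n)))
snap('wrist','w19.png',scale=1.5)
```

```text
t 18.47 p [660.3 -17.  115.4] toolx [0.11  0.994 0.002] tooly [ 0.963 -0.107  0.249] toolz [ 0.248 -0.026 -0.968] w -0.3 F [-0.5  0.6 -0.3] j [-0.22  0.34  1.69  0.04  0.87 -0.13]
43 6 [674.  -18.7  81.9] [-0.01  0.2   1.44]
18 6 [649.9 -16.6  75.4] [-0.03 -0.8   1.45]
```

View pics/w19.png

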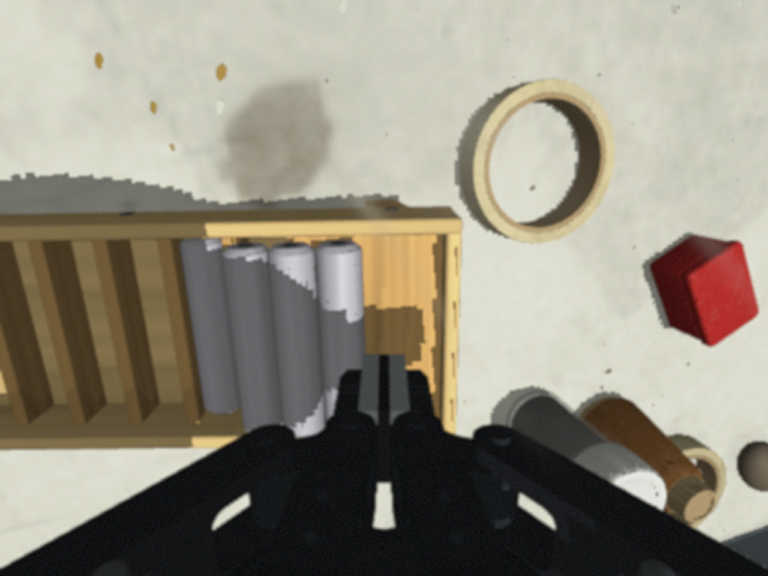

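>>> send_rows(
  moves=[
    {"dx":0,"dy":0.15,"dz":0.5,"wx":0,"wy":0,"wz":0},
    {"dx":0,"dy":0.15,"dz":1.0,"wx":0,"wy":0,"wz":0},
    {"dx":0,"dy":0.15,"dz":1.4,"wx":0,"wy":0,"wz":0},
    {"dx":0,"dy":0.15,"dz":1.4,"wx":0,"wy":0,"wz":0},
  ],
)

```text
time_s: 18.85
ee_pos: [676.9, -19.0, 86.9]
tcp_rot: [0.096, 0.738, 0.662, 0.086]
force: [-0.5, 0.2, -0.4]
width: -0.1
```

Run:
```python
from h import *; from tray import *
p=[634.16,-15.28,-.086]
pp()
for s,n in [(43,6),(18,6)]: print(s,n,tp(p,s,0,n).round(1),to(tp(p,s,0,n)))
snap('wrist','w20.png',scale=1.5)
```

```text
t 18.85 p [676.9 -19.   86.9] toolx [0.107 0.994 0.   ] tooly [ 0.961 -0.104  0.256] toolz [ 0.255 -0.027 -0.967] w -0.1 F [-0.5  0.2 -0.4] j [-0.22  0.41  1.66  0.04  0.82 -0.13]
43 6 [674.  -18.7  81.9] [-0.   -0.16  0.16]
18 6 [649.9 -16.6  75.4] [-0.02 -1.16  0.17]
```

View pics/w20.png

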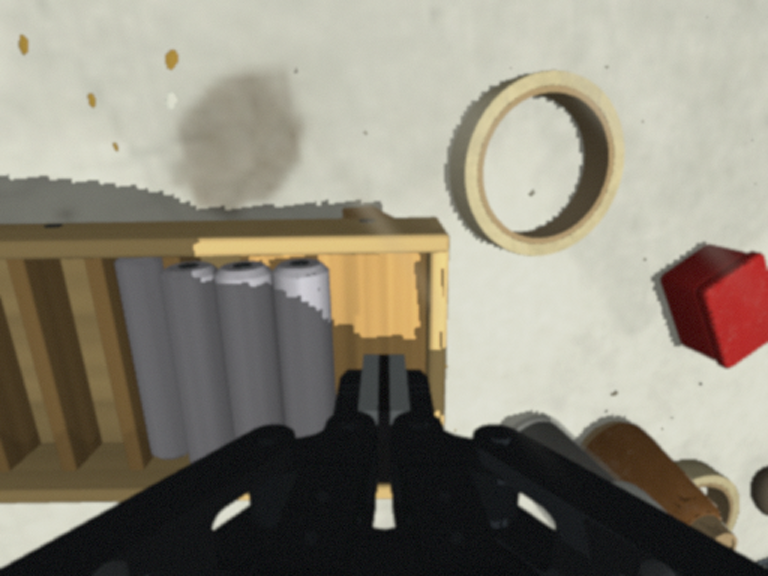

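>>> send_rows(
  moves=[
    {"dx":0,"dy":-0.1,"dz":0.15,"wx":0,"wy":0,"wz":0},
    {"dx":0,"dy":-0.3,"dz":0.15,"wx":0,"wy":0,"wz":0},
    {"dx":0,"dy":-0.6,"dz":0.15,"wx":0,"wy":0,"wz":0},
    {"dx":0,"dy":-0.9,"dz":0.15,"wx":0,"wy":0,"wz":0},
    {"dx":0,"dy":-1.2,"dz":0.15,"wx":0,"wy":0,"wz":0},
    {"dx":0,"dy":-1.2,"dz":0.15,"wx":0,"wy":0,"wz":0},
  ],
)

```text
time_s: 19.4
ee_pos: [651.7, -16.7, 81.0]
tcp_rot: [0.1, 0.737, 0.662, 0.089]
force: [1.1, 0.1, 5.5]
width: -0.2
```

Run:
```python
from h import *; from tray import *
p=[634.16,-15.28,-.086]
pp()
snap('wrist','w21.png',scale=1.5); snap('side','sd21.png',(190,150,290,220),7.5)
```

```text
t 19.4 p [651.7 -16.7  81. ] toolx [ 0.107  0.994 -0.001] tooly [ 0.958 -0.103  0.266] toolz [ 0.265 -0.029 -0.964] w -0.2 F [1.1 0.1 5.5] j [-0.22  0.36  1.74  0.04  0.77 -0.14]
```

View pics/w21.png

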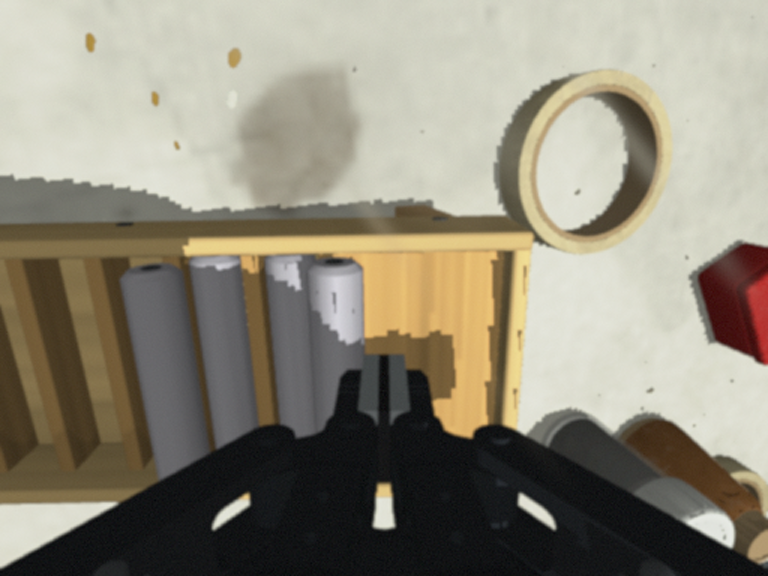

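View pics/sd21.png

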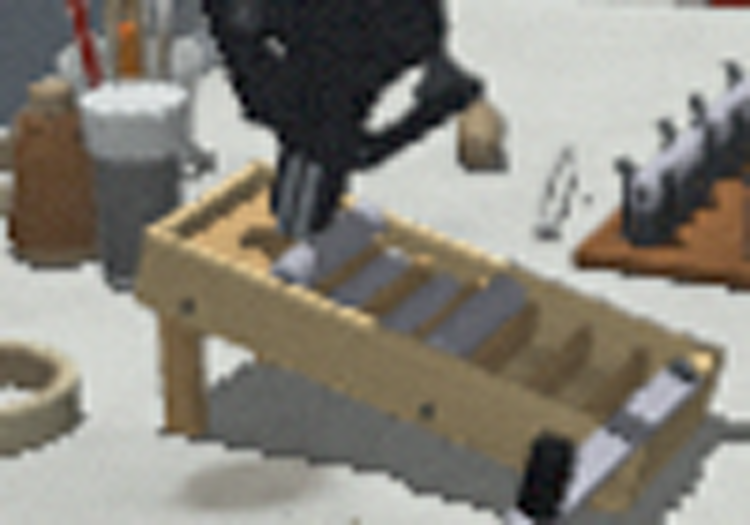

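>>> send_rows(
  moves=[
    {"dx":0,"dy":0,"dz":-0.1,"wx":0,"wy":0,"wz":0},
    {"dx":0,"dy":0,"dz":-0.1,"wx":0,"wy":0,"wz":0},
    {"dx":0,"dy":0,"dz":-0.1,"wx":0,"wy":0,"wz":0},
  ],
)

```text
time_s: 19.75
ee_pos: [648.3, -16.0, 79.8]
tcp_rot: [0.097, 0.738, 0.663, 0.087]
force: [0.0, -0.7, -0.3]
width: -0.2
```

Run:
```python
from h import *; from tray import *
p=[634.16,-15.28,-.086]
pp()
snap('wrist','w22.png',scale=1.5); snap('side','sd22.png',(190,150,290,220),7.5)
for s in (-60,-80,-100): print(to(tp(p,s,0,5)))
print(to(tp(p,18,0,5)))
```

```text
t 19.75 p [648.3 -16.   79.8] toolx [0.107 0.994 0.   ] tooly [ 0.961 -0.103  0.258] toolz [ 0.257 -0.028 -0.966] w -0.2 F [ 0.  -0.7 -0.3] j [-0.22  0.36  1.74  0.04  0.78 -0.14]
[-0.08 -3.09  0.21]
[-0.1  -3.89  0.21]
[-0.12 -4.69  0.21]
[-0.02  0.03  0.21]
```

View pics/w22.png

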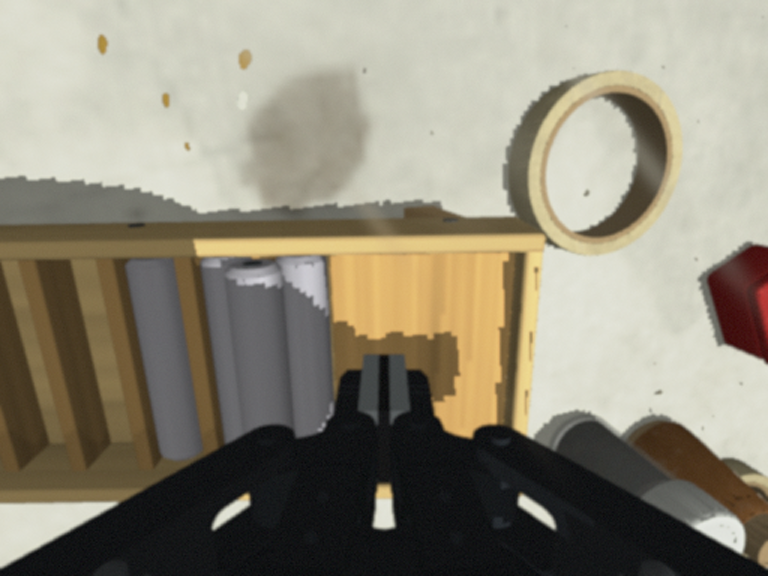

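View pics/sd22.png

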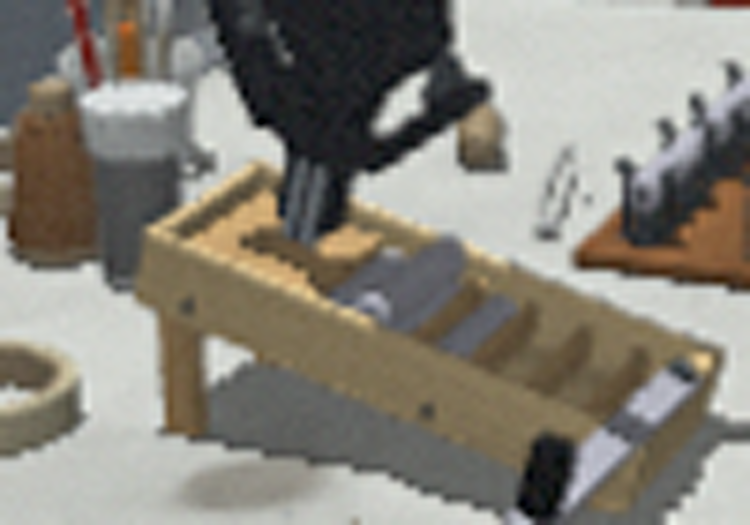

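>>> send_rows(
  moves=[
    {"dx":0,"dy":0,"dz":0,"wx":0,"wy":0,"wz":0},
    {"dx":0,"dy":0,"dz":0,"wx":0,"wy":0,"wz":0},
    {"dx":0,"dy":0,"dz":0,"wx":0,"wy":0,"wz":0},
    {"dx":0,"dy":0,"dz":0,"wx":0,"wy":0,"wz":0},
  ],
)

```text
time_s: 20.18
ee_pos: [648.9, -16.1, 79.6]
tcp_rot: [0.097, 0.738, 0.663, 0.087]
force: [-0.2, 0.4, 0.6]
width: 0.3
```

Run:
```python
from h import *; from tray import *
p=[634.16,-15.28,-.086]
pp()
snap('wrist','w23.png',scale=1.5); snap('side','sd23.png',(190,150,290,220),7.5)
```

```text
t 20.18 p [648.9 -16.1  79.6] toolx [ 0.107  0.994 -0.   ] tooly [ 0.96  -0.103  0.258] toolz [ 0.257 -0.028 -0.966] w 0.3 F [-0.2  0.4  0.6] j [-0.22  0.36  1.74  0.04  0.78 -0.14]
```

View pics/w23.png

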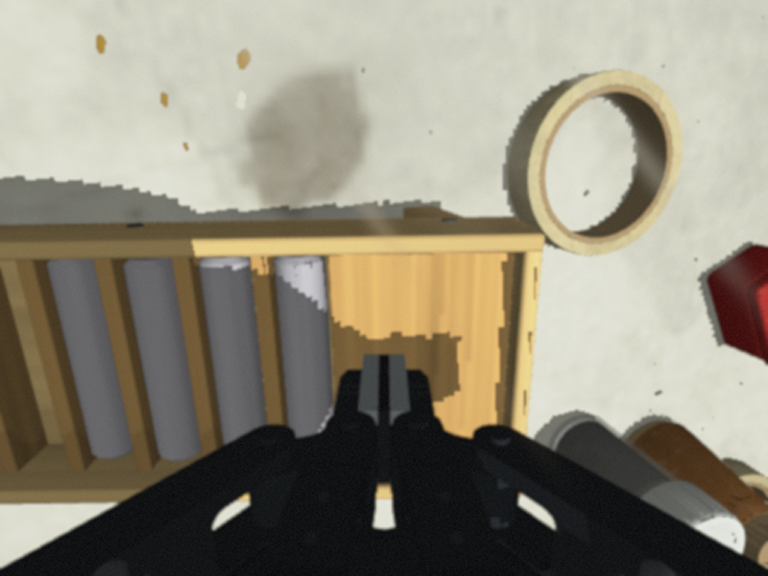

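View pics/sd23.png

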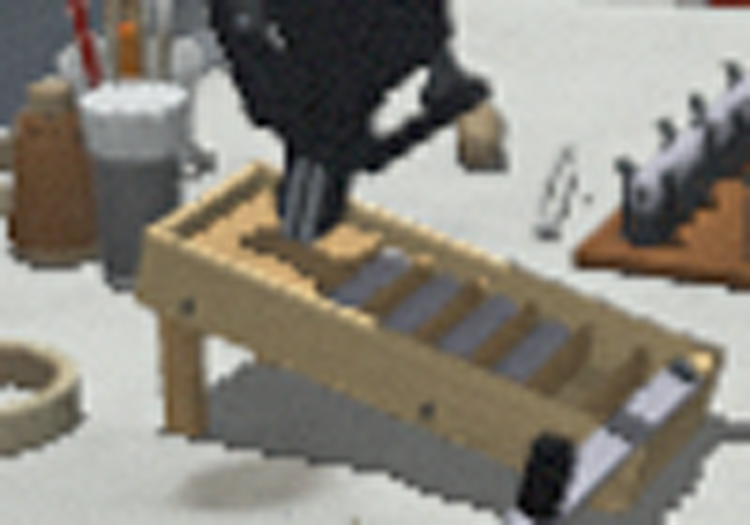

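Run:
```python
from h import *
print(to([630,-20,170]),to([560,-200,230]))
```

```text
[-0.24  0.22 -3.68] [-7.69 -1.1  -6.52]
```

>>> send_rows(
  moves=[
    {"dx":0,"dy":0,"dz":-0.8,"wx":0,"wy":0,"wz":0},
    {"dx":-0.1,"dy":0.1,"dz":-2.2,"wx":0.8,"wy":0,"wz":0},
    {"dx":-0.3,"dy":0.2,"dz":-3.7,"wx":2.0,"wy":0,"wz":0},
    {"dx":-1.4,"dy":0.0,"dz":-4.7,"wx":3.0,"wy":0,"wz":0},
    {"dx":-2.9,"dy":-0.3,"dz":-5.5,"wx":3.0,"wy":0,"wz":0},
    {"dx":-4.5,"dy":-0.6,"dz":-6.0,"wx":3.0,"wy":0,"wz":0},
    {"dx":-6.1,"dy":-0.9,"dz":-6.5,"wx":3.0,"wy":0,"wz":0},
    {"dx":-7.7,"dy":-1.1,"dz":-6.5,"wx":3.0,"wy":0,"wz":0},
  ],
  fingers=0.55,
)

```text
time_s: 20.95
ee_pos: [560.7, -200.0, 232.6]
tcp_rot: [0.002, 0.744, 0.669, 0.001]
force: [0.6, -0.4, 0.1]
width: 47.4
```

Run:
```python
from h import *
pp(); print(to([530,-270,230]))
```

```text
t 20.95 p [ 560.7 -200.   232.6] toolx [ 0.106  0.994 -0.002] tooly [ 0.994 -0.106  0.004] toolz [ 0.004 -0.002 -1.   ] w 47.4 F [ 0.6 -0.4  0.1] j [-0.54  0.22  1.56  0.    1.36 -0.44]
[-2.91 -0.93  0.1 ]
```

>>> send_rows(
  moves=[
    {"dx":-1.3,"dy":-0.4,"dz":0,"wx":0,"wy":0,"wz":0},
    {"dx":-2.4,"dy":-0.8,"dz":0,"wx":0,"wy":0,"wz":0},
    {"dx":-2.9,"dy":-0.9,"dz":0,"wx":0,"wy":0,"wz":0},
    {"dx":-2.9,"dy":-0.9,"dz":0,"wx":0,"wy":0,"wz":0},
  ],
)

```text
time_s: 21.28
ee_pos: [529.4, -270.9, 229.6]
tcp_rot: [0.0, 0.745, 0.667, -0.0]
force: [0.7, 1.1, 0.0]
width: 47.0
```

Run:
```python
from h import *
pp(); snap('wrist','w24.png',scale=1.5)
```

```text
t 21.28 p [ 529.4 -270.9  229.6] toolx [ 0.111  0.994 -0.001] tooly [ 0.994 -0.111 -0.   ] toolz [-0.    -0.001 -1.   ] w 47.0 F [0.7 1.1 0. ] j [-0.67  0.23  1.56 -0.    1.36 -0.56]
```

View pics/w24.png

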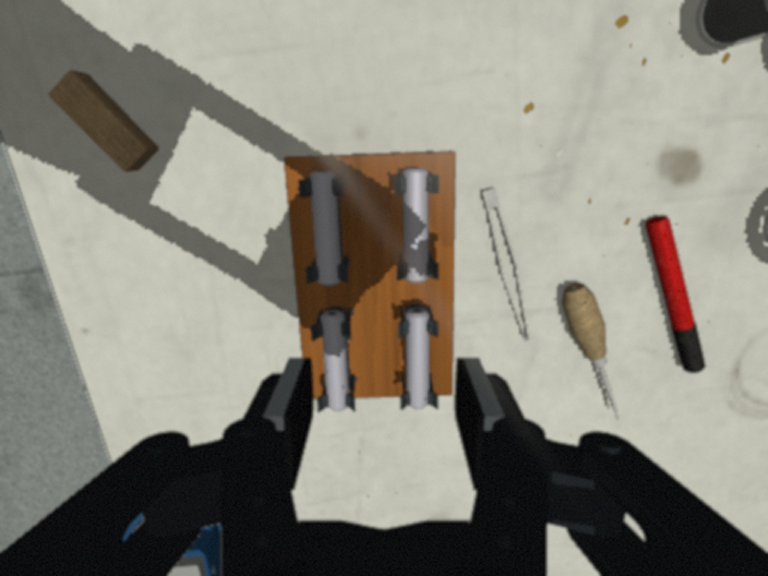

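Run:
```python
from h import *; from scipy.optimize import least_squares
st=status.state()
px=np.array([(285,157),(455,152),(452,396),(304,398)])/1.5
loc=np.array([(-64,102,10),(64,102,10),(64,-102,10),(-64,-102,10)],float)
def W(q,l): 
    return np.c_[q[0]+l[:,0]*np.cos(q[2])-l[:,1]*np.sin(q[2]), q[1]+l[:,0]*np.sin(q[2])+l[:,1]*np.cos(q[2]), l[:,2]]
f=lambda q:(proj('wrist',W(q,loc),st)-px).ravel()
r=least_squares(f,[530,-300,0]); print(r.x,np.degrees(r.x[2]),f(r.x).reshape(-1,2).round(1))
sp=np.array([(-32,52,38),(-32,-52,38),(32,52,38),(32,-52,38)],float)
print('spares',W(r.x,sp).round(1))
ends=np.array([(-32,92,38),(-32,12,38),(32,92,38),(32,12,38),(32,-12,38)],float)
print((proj('wrist',W(r.x,ends),st)*1.5).round(0))
show('raw_w24.png','w24b.png',(185,95,310,275),4.4)
```

```text
[ 5.18508643e+02 -3.02421911e+02 -8.50774631e-02] -4.874579565614925 [[-1.3 -1. ]
 [ 1.4 -0.7]
 [ 0.   0.8]
 [-0.1  1.7]]
spares [[ 491.  -247.9   38. ]
 [ 482.2 -351.5   38. ]
 [ 554.8 -253.3   38. ]
 [ 546.  -357.    38. ]]
[[323. 171.]
 [330. 283.]
 [416. 168.]
 [417. 280.]
 [417. 311.]]
```

View pics/w24b.png

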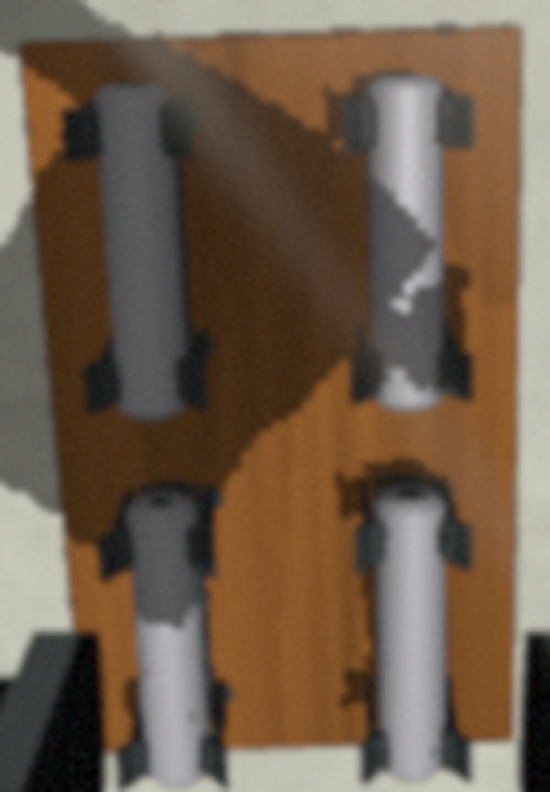

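>>> send_rows(
  moves=[
    {"dx":0.5,"dy":0.5,"dz":0.5,"wx":0,"wy":0,"wz":-0.3},
    {"dx":0.81,"dy":0.93,"dz":1.8,"wx":0,"wy":0,"wz":-0.3},
    {"dx":0.81,"dy":0.93,"dz":3.2,"wx":0,"wy":0,"wz":-0.3},
    {"dx":0.81,"dy":0.93,"dz":4.4,"wx":0,"wy":0,"wz":-0.3},
    {"dx":0.81,"dy":0.93,"dz":5.0,"wx":0,"wy":0,"wz":-0.3},
    {"dx":0.81,"dy":0.93,"dz":5.0,"wx":0,"wy":0,"wz":-0.3},
  ],
)

```text
time_s: 21.83
ee_pos: [553.7, -246.4, 99.7]
tcp_rot: [-0.004, 0.734, 0.679, -0.001]
force: [-0.9, 1.4, -0.7]
width: 47.0
```

Run:
```python
from h import *
st,p,M=pp(); print(to([554.8,-253.3,22]))
snap('wrist','w25.png',scale=1.5)
for y in (92,12):
    print((proj('wrist',[[554.8+(y-52)*.085,-253.3+(y-52)*.996,47]])*1.5).round(0))
```

```text
t 21.83 p [ 553.7 -246.4   99.7] toolx [0.079 0.997 0.005] tooly [ 0.997 -0.079 -0.007] toolz [-0.007  0.006 -1.   ] w 47.0 F [-0.9  1.4 -0.7] j [-0.61  0.4   1.62  0.    1.13 -0.54]
[-0.29  0.09  3.11]
[[386. 244.]]
[[385. 410.]]
```

View pics/w25.png

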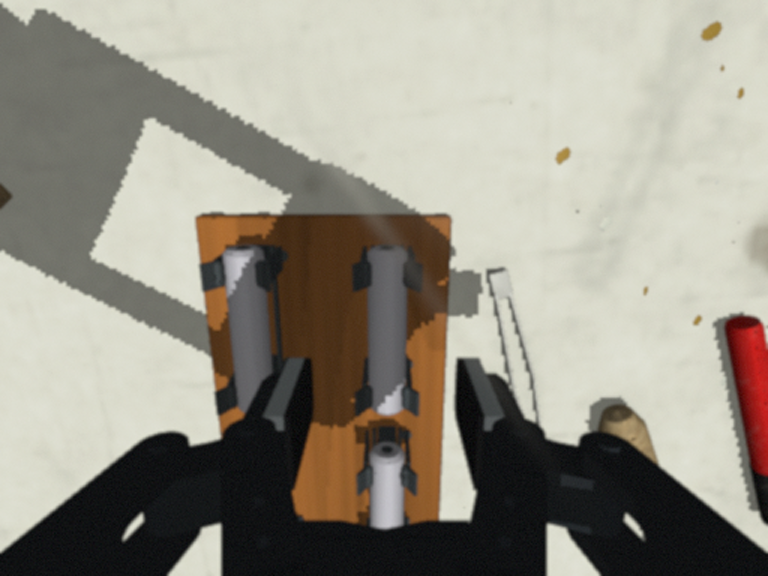

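>>> send_rows(
  moves=[
    {"dx":0,"dy":0.04,"dz":0,"wx":0,"wy":0,"wz":0},
    {"dx":0,"dy":0.04,"dz":1.0,"wx":0,"wy":0,"wz":0},
    {"dx":0,"dy":0.04,"dz":2.0,"wx":0,"wy":0,"wz":0},
    {"dx":0,"dy":0.04,"dz":2.7,"wx":0,"wy":0,"wz":0},
    {"dx":0,"dy":0.04,"dz":3.1,"wx":0,"wy":0,"wz":0},
    {"dx":0,"dy":0.04,"dz":3.25,"wx":0,"wy":0,"wz":0},
    {"dx":0,"dy":0.04,"dz":3.25,"wx":0,"wy":0,"wz":0},
  ],
)

```text
time_s: 22.47
ee_pos: [557.4, -250.7, 24.1]
tcp_rot: [0.0, 0.735, 0.678, 0.0]
force: [0.3, 0.9, 0.2]
width: 47.3
```

>>> send_rows(
  moves=[
    {"dx":0,"dy":0,"dz":0,"wx":0,"wy":0,"wz":0},
    {"dx":0,"dy":0,"dz":0,"wx":0,"wy":0,"wz":0},
    {"dx":0,"dy":0,"dz":0,"wx":0,"wy":0,"wz":0},
    {"dx":0,"dy":0,"dz":0,"wx":0,"wy":0,"wz":0},
    {"dx":0,"dy":0,"dz":0,"wx":0,"wy":0,"wz":0},
  ],
  fingers=0,
  force=70,
)

```text
time_s: 22.88
ee_pos: [557.1, -251.3, 25.4]
tcp_rot: [0.001, 0.735, 0.678, -0.0]
force: [-4.7, 0.7, 6.6]
width: 15.4
```

Run:
```python
from h import *
st,p,M=pp(); 
snap('wrist','w26.png',scale=1.5)
```

```text
t 22.88 p [ 557.1 -251.3   25.4] toolx [ 0.081  0.997 -0.001] tooly [ 0.997 -0.081  0.001] toolz [ 0.001 -0.001 -1.   ] w 15.4 F [-4.7  0.7  6.6] j [-0.62  0.51  1.64 -0.    0.99 -0.54]
```

View pics/w26.png

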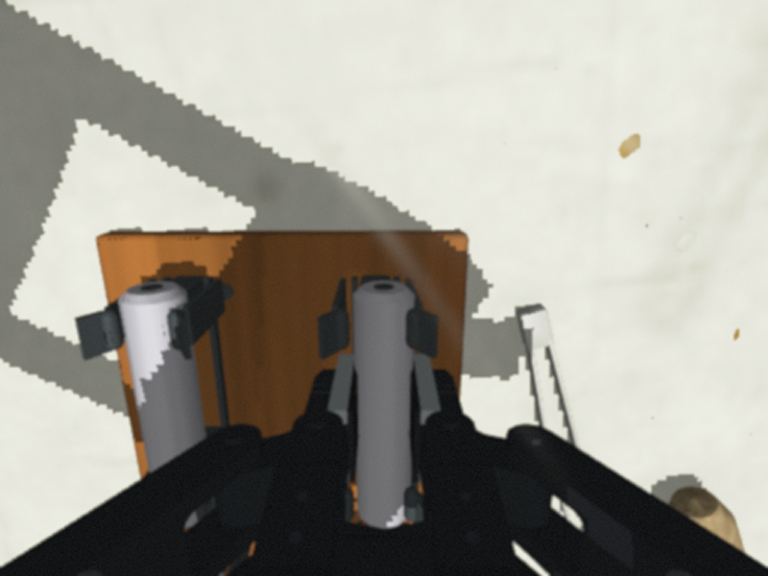

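Run:
```python
from h import *
st,p,M=pose()
for u,v,z in [(384,287,38),(383,527,29)]:
    P=ray('wrist',u/1.5,v/1.5,z,st); print(P.round(1),(M.T@(P-p)).round(1))
```

```text
[ 559.6 -215.2   38. ] [ 36.1  -0.5 -12.6]
[ 551.6 -308.8   29. ] [-57.8  -0.9  -3.5]
```

>>> send_rows(
  moves=[
    {"dx":0,"dy":0,"dz":-0.2,"wx":0,"wy":0,"wz":0},
    {"dx":0,"dy":0,"dz":-0.4,"wx":0,"wy":0,"wz":0},
    {"dx":0,"dy":0,"dz":-0.7,"wx":0,"wy":0,"wz":0},
    {"dx":0,"dy":0,"dz":-1.0,"wx":0,"wy":0,"wz":0},
    {"dx":0,"dy":0,"dz":-1.4,"wx":0,"wy":0,"wz":0},
    {"dx":0,"dy":0,"dz":-2.2,"wx":0,"wy":0,"wz":0},
    {"dx":0,"dy":0,"dz":-3.0,"wx":0,"wy":0,"wz":0},
    {"dx":0,"dy":0,"dz":-3.6,"wx":0,"wy":0,"wz":0},
  ],
)

```text
time_s: 23.6
ee_pos: [558.1, -251.2, 116.7]
tcp_rot: [0.002, 0.735, 0.678, 0.001]
force: [0.4, -1.0, 0.0]
width: 15.5
```

Run:
```python
from h import *
st,p,M=pp(); 
snap('wrist','w27.png',scale=1.5)
```

```text
t 23.6 p [ 558.1 -251.2  116.7] toolx [ 0.081  0.997 -0.002] tooly [ 0.997 -0.081  0.004] toolz [ 0.003 -0.002 -1.   ] w 15.5 F [ 0.4 -1.   0. ] j [-0.62  0.38  1.6   0.    1.15 -0.54]
```

View pics/w27.png

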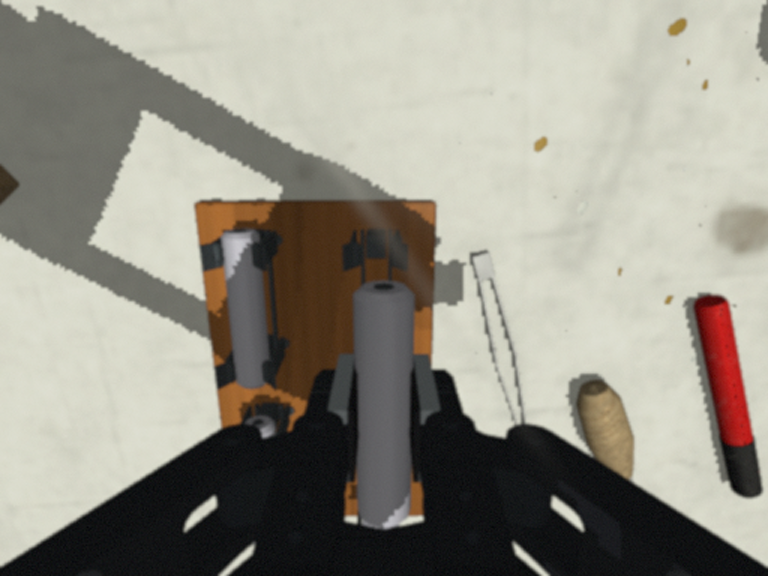

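Run:
```python
from h import *; from tray import *
p=[634.16,-15.28,-.086]
print(tp(p,34,2.5,60),to(tp(p,34,2.5,60)),to([558,-250,180]))
```

```text
[651.62308889 -14.27626556 131.73200671] [ 9.78  2.9  -0.49] [ 0.08 -0.06 -2.41]
```

>>> send_rows(
  moves=[
    {"dx":0.1,"dy":0.05,"dz":-0.8,"wx":0,"wy":0,"wz":0},
    {"dx":0.6,"dy":0.2,"dz":-1.8,"wx":0,"wy":0,"wz":0},
    {"dx":1.6,"dy":0.5,"dz":-2.6,"wx":0,"wy":0,"wz":0},
    {"dx":3.0,"dy":0.9,"dz":-2.8,"wx":-0.4,"wy":0,"wz":0},
    {"dx":4.5,"dy":1.3,"dz":-2.8,"wx":-1.0,"wy":0,"wz":0},
    {"dx":6.0,"dy":1.8,"dz":-2.6,"wx":-1.6,"wy":0,"wz":0},
    {"dx":7.4,"dy":2.2,"dz":-2.4,"wx":-2.2,"wy":0,"wz":0},
    {"dx":8.6,"dy":2.6,"dz":-2.2,"wx":-2.8,"wy":0,"wz":0},
  ],
)

```text
time_s: 24.32
ee_pos: [639.9, -39.1, 169.5]
tcp_rot: [0.091, 0.729, 0.673, 0.085]
force: [-0.3, 0.2, -0.8]
width: 15.2
```

Run:
```python
from h import *; from tray import *
p=[634.16,-15.28,-.086]
pp(); print(to(tp(p,34,2.5,50)),to(tp(p,34,2.5,4)))
```

```text
t 24.32 p [639.9 -39.1 169.5] toolx [0.08  0.997 0.001] tooly [ 0.966 -0.078  0.247] toolz [ 0.246 -0.019 -0.969] w 15.2 F [-0.3  0.2 -0.8] j [-0.27  0.23  1.7   0.06  0.97 -0.22]
[1.03 0.01 1.96] [1.02 0.03 3.8 ]
```

>>> send_rows(
  moves=[
    {"dx":0.7,"dy":0.0,"dz":0.3,"wx":-0.2,"wy":0,"wz":0},
    {"dx":1.02,"dy":0.02,"dz":1.2,"wx":-0.2,"wy":0,"wz":0},
    {"dx":1.02,"dy":0.02,"dz":2.1,"wx":-0.2,"wy":0,"wz":0},
    {"dx":1.02,"dy":0.02,"dz":2.7,"wx":-0.2,"wy":0,"wz":0},
    {"dx":1.02,"dy":0.02,"dz":2.7,"wx":-0.2,"wy":0,"wz":0},
    {"dx":1.02,"dy":0.02,"dz":2.7,"wx":-0.2,"wy":0,"wz":0},
  ],
)

```text
time_s: 24.82
ee_pos: [657.4, -17.2, 102.6]
tcp_rot: [0.095, 0.729, 0.672, 0.088]
force: [0.4, -0.6, 0.4]
width: 15.8
```

Run:
```python
from h import *; from tray import *
p=[634.16,-15.28,-.086]
pp(); print(to(tp(p,34,2.5,4)))
snap('wrist','w28.png',scale=1.5)
```

```text
t 24.82 p [657.4 -17.2 102.6] toolx [0.081 0.997 0.   ] tooly [ 0.963 -0.078  0.258] toolz [ 0.257 -0.02  -0.966] w 15.8 F [ 0.4 -0.6  0.4] j [-0.22  0.34  1.71  0.05  0.83 -0.17]
[0.1  0.07 1.05]
```

View pics/w28.png

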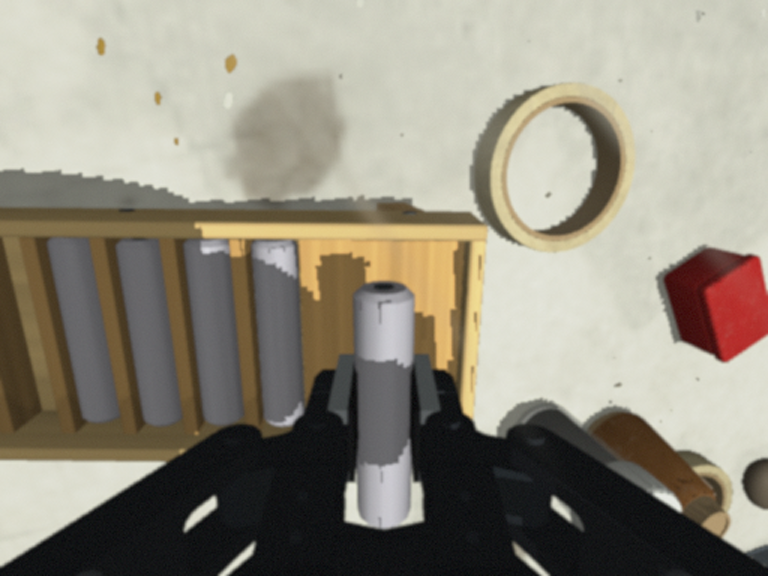

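>>> send_rows(
  moves=[
    {"dx":0.1,"dy":0.07,"dz":0.4,"wx":0,"wy":0,"wz":0},
    {"dx":0.1,"dy":0.07,"dz":0.8,"wx":0,"wy":0,"wz":0},
    {"dx":0.1,"dy":0.07,"dz":1.0,"wx":0,"wy":0,"wz":0},
    {"dx":0.1,"dy":0.07,"dz":1.0,"wx":0,"wy":0,"wz":0},
  ],
)

```text
time_s: 25.2
ee_pos: [665.3, -15.5, 77.6]
tcp_rot: [0.095, 0.729, 0.672, 0.088]
force: [-0.3, -0.5, 0.3]
width: 15.8
```

Run:
```python
from h import *; from tray import *
p=[634.16,-15.28,-.086]
pp(); print(to(tp(p,34,2.5,4)))
snap('wrist','w29.png',scale=1.5);snap('side','sd29.png',(190,150,290,220),7.5)
```

```text
t 25.2 p [665.3 -15.5  77.6] toolx [0.081 0.997 0.   ] tooly [ 0.963 -0.078  0.257] toolz [ 0.256 -0.02  -0.967] w 15.8 F [-0.3 -0.5  0.3] j [-0.22  0.4   1.7   0.05  0.79 -0.17]
[0.   0.03 0.01]
```

View pics/w29.png

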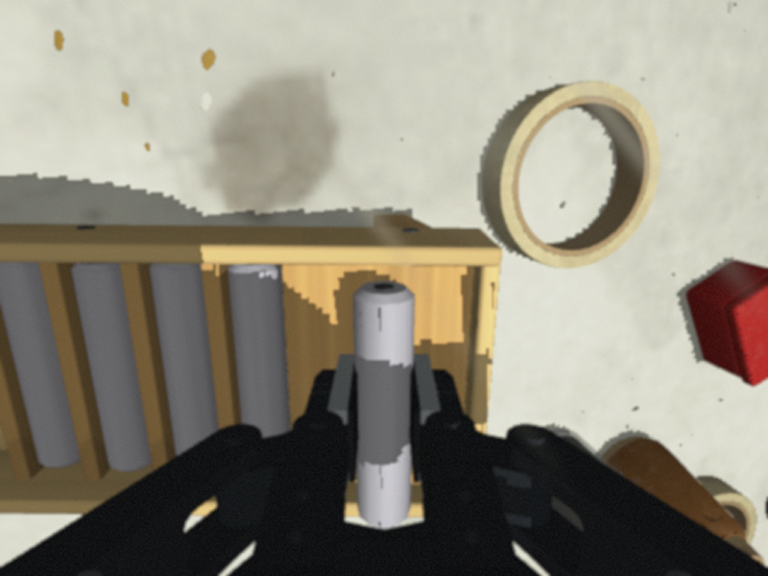

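View pics/sd29.png

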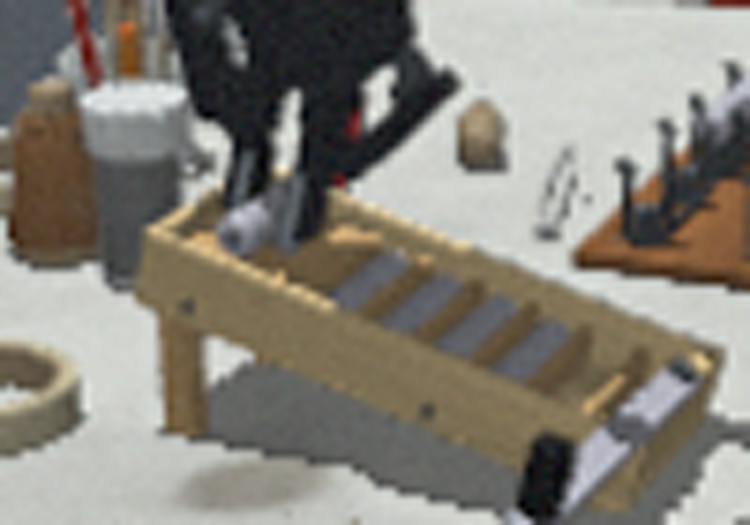

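>>> send_rows(
  moves=[
    {"dx":0,"dy":0,"dz":0,"wx":0,"wy":0,"wz":0},
    {"dx":0,"dy":0,"dz":0,"wx":0,"wy":0,"wz":0},
    {"dx":0,"dy":0,"dz":0,"wx":0,"wy":0,"wz":0},
  ],
  fingers=0.33,
)

```text
time_s: 25.55
ee_pos: [666.4, -15.7, 79.9]
tcp_rot: [0.096, 0.729, 0.672, 0.089]
force: [-0.0, 0.4, -0.1]
width: 28.2
```

>>> send_rows(
  moves=[
    {"dx":0,"dy":0,"dz":-0.3,"wx":0,"wy":0,"wz":0},
    {"dx":0,"dy":0,"dz":-0.8,"wx":0,"wy":0,"wz":0},
    {"dx":0,"dy":0,"dz":-1.5,"wx":0,"wy":0,"wz":0},
    {"dx":0,"dy":0,"dz":-2.4,"wx":0,"wy":0,"wz":0},
    {"dx":0,"dy":0,"dz":-3.2,"wx":0,"wy":0,"wz":0},
    {"dx":0,"dy":0,"dz":-3.6,"wx":0,"wy":0,"wz":0},
    {"dx":0,"dy":0,"dz":-3.6,"wx":0,"wy":0,"wz":0},
  ],
)

```text
time_s: 26.13
ee_pos: [644.5, -14.1, 170.8]
tcp_rot: [0.099, 0.728, 0.672, 0.09]
force: [0.8, 0.3, 0.4]
width: 27.9
```

Run:
```python
from h import *
pp(); snap('wrist','w30.png',scale=1.5)
snap('side','sd30.png',(190,150,290,220),7.5)
```

```text
t 26.13 p [644.5 -14.1 170.8] toolx [ 0.081  0.997 -0.001] tooly [ 0.961 -0.078  0.265] toolz [ 0.264 -0.022 -0.964] w 27.9 F [0.8 0.3 0.4] j [-0.22  0.22  1.71  0.05  0.94 -0.17]
```

View pics/w30.png

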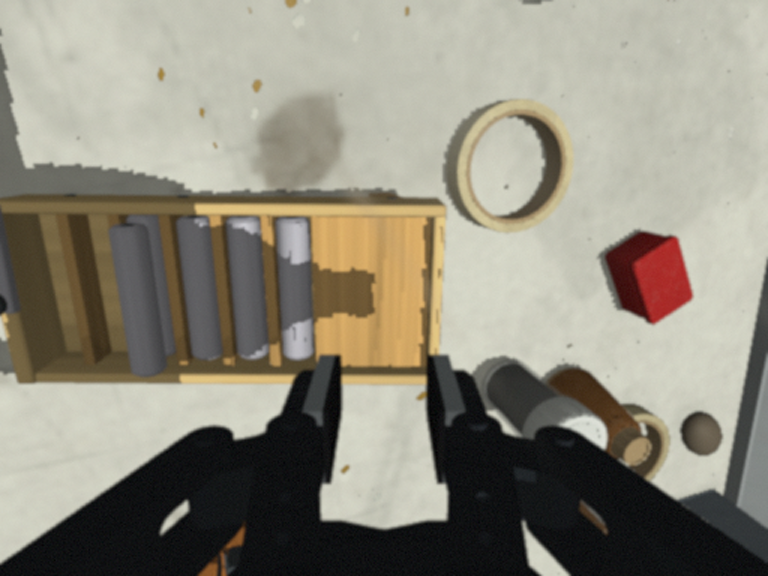

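View pics/sd30.png

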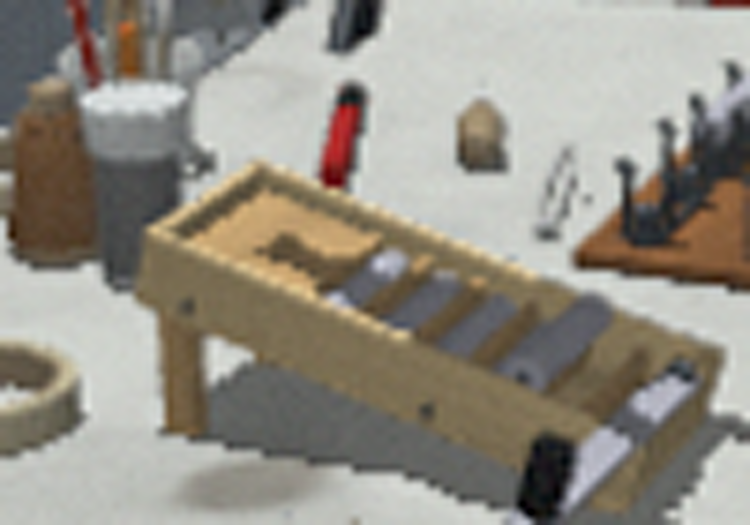

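Run:
```python
from h import *
print(to([590,-60,190]),to([491,-248,130]))
```

```text
[-2.01 -1.65 -1.4 ] [-9.83 -5.5   0.05]
```

>>> send_rows(
  moves=[
    {"dx":-0.3,"dy":-0.2,"dz":-0.5,"wx":0.3,"wy":0,"wz":0},
    {"dx":-1.3,"dy":-0.9,"dz":-1.0,"wx":0.8,"wy":0,"wz":0},
    {"dx":-2.6,"dy":-1.7,"dz":-1.4,"wx":1.4,"wy":0,"wz":0},
    {"dx":-4.1,"dy":-2.5,"dz":-1.4,"wx":2.0,"wy":0,"wz":0},
    {"dx":-5.6,"dy":-3.3,"dz":-1.2,"wx":2.6,"wy":0,"wz":0},
    {"dx":-7.1,"dy":-4.1,"dz":-1.0,"wx":3.0,"wy":0,"wz":0},
    {"dx":-8.6,"dy":-4.9,"dz":-0.6,"wx":3.0,"wy":0,"wz":0},
    {"dx":-9.8,"dy":-5.5,"dz":0,"wx":3.0,"wy":0,"wz":0},
  ],
  fingers=0.55,
)

```text
time_s: 26.9
ee_pos: [489.8, -249.0, 129.9]
tcp_rot: [0.0, 0.735, 0.678, -0.0]
force: [1.5, -0.1, -0.7]
width: 46.8
```

>>> send_rows(
  moves=[
    {"dx":0,"dy":0,"dz":0,"wx":0,"wy":0,"wz":0},
    {"dx":0,"dy":0,"dz":0,"wx":0,"wy":0,"wz":0},
    {"dx":0,"dy":0,"dz":0,"wx":0,"wy":0,"wz":0},
  ],
)

```text
time_s: 27.15
ee_pos: [490.3, -246.7, 129.6]
tcp_rot: [-0.001, 0.735, 0.678, 0.0]
force: [0.4, 0.6, 0.2]
width: 46.9
```

Run:
```python
from h import *
pp(); print(to([491,-247.9,25]))
snap('wrist','w31.png',scale=1.5)
snap('side','sd31.png',(190,150,290,220),7.5)
print(proj('wrist',[[491+40*.085,-247.9+40*.996,38],[491-40*.085,-247.9-40*.996,38]])*1.5)
```

```text
t 27.15 p [ 490.3 -246.7  129.6] toolx [0.082 0.997 0.002] tooly [ 0.997 -0.082 -0.002] toolz [-0.001  0.002 -1.   ] w 46.9 F [0.4 0.6 0.2] j [-0.68  0.24  1.76  0.    1.15 -0.6 ]
[-0.05  0.04  4.18]
[[384.66592116 220.48673199]
 [383.82833073 366.20698573]]
```

View pics/w31.png

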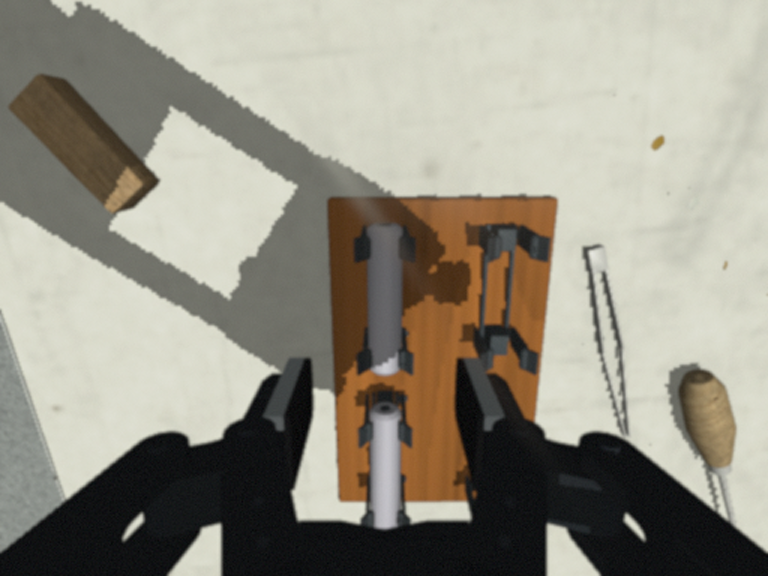

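View pics/sd31.png

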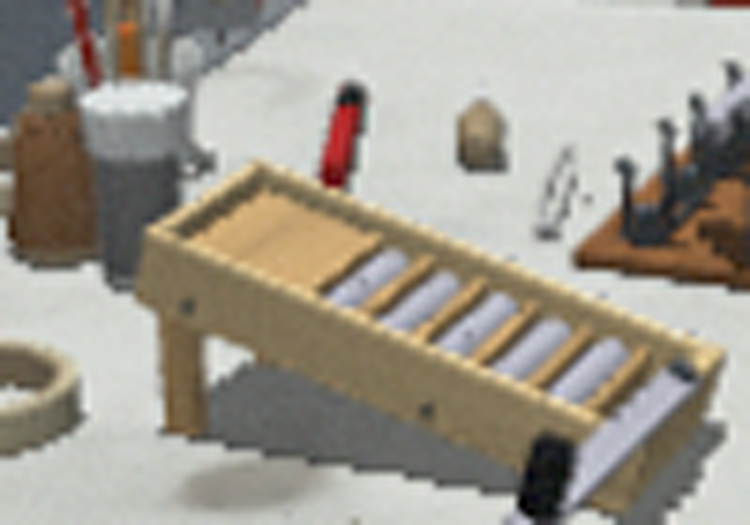

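>>> send_rows(
  moves=[
    {"dx":-0.1,"dy":0.04,"dz":1.0,"wx":0,"wy":0,"wz":0},
    {"dx":-0.1,"dy":0.04,"dz":2.0,"wx":0,"wy":0,"wz":0},
    {"dx":-0.1,"dy":0.04,"dz":3.0,"wx":0,"wy":0,"wz":0},
    {"dx":-0.1,"dy":0.04,"dz":3.7,"wx":0,"wy":0,"wz":0},
    {"dx":-0.1,"dy":0.04,"dz":4.1,"wx":0,"wy":0,"wz":0},
    {"dx":-0.1,"dy":0.04,"dz":4.2,"wx":0,"wy":0,"wz":0},
    {"dx":-0.1,"dy":0.04,"dz":4.2,"wx":0,"wy":0,"wz":0},
  ],
)

```text
time_s: 27.83
ee_pos: [491.9, -249.0, 25.7]
tcp_rot: [-0.0, 0.735, 0.678, 0.0]
force: [-0.0, 0.8, 0.0]
width: 47.4
```

>>> send_rows(
  moves=[
    {"dx":0,"dy":0,"dz":0,"wx":0,"wy":0,"wz":0},
    {"dx":0,"dy":0,"dz":0,"wx":0,"wy":0,"wz":0},
    {"dx":0,"dy":0,"dz":0,"wx":0,"wy":0,"wz":0},
    {"dx":0,"dy":0,"dz":0,"wx":0,"wy":0,"wz":0},
    {"dx":0,"dy":0,"dz":0,"wx":0,"wy":0,"wz":0},
  ],
  fingers=0,
  force=70,
)

```text
time_s: 28.25
ee_pos: [492.3, -250.3, 27.4]
tcp_rot: [0.001, 0.735, 0.678, 0.0]
force: [-0.8, 1.9, 5.6]
width: 15.8
```

>>> send_rows(
  moves=[
    {"dx":0,"dy":0,"dz":-0.2,"wx":0,"wy":0,"wz":0},
    {"dx":0,"dy":0,"dz":-0.4,"wx":0,"wy":0,"wz":0},
    {"dx":0,"dy":0,"dz":-0.7,"wx":0,"wy":0,"wz":0},
    {"dx":0,"dy":0,"dz":-1.0,"wx":0,"wy":0,"wz":0},
    {"dx":0,"dy":0,"dz":-1.4,"wx":0,"wy":0,"wz":0},
    {"dx":0,"dy":0,"dz":-2.2,"wx":0,"wy":0,"wz":0},
    {"dx":0,"dy":0,"dz":-3.2,"wx":0,"wy":0,"wz":0},
    {"dx":0,"dy":0,"dz":-4.2,"wx":0,"wy":0,"wz":0},
  ],
)

```text
time_s: 28.92
ee_pos: [491.5, -249.7, 132.5]
tcp_rot: [0.0, 0.735, 0.678, 0.0]
force: [0.2, -1.3, -0.9]
width: 15.7
```

Run:
```python
from h import *; from tray import *
p=[634.16,-15.28,-.086]
pp(); print(to(tp(p,34,1.5,60)))
snap('wrist','w32.png',scale=1.5)
```

```text
t 28.92 p [ 491.5 -249.7  132.5] toolx [ 0.081  0.997 -0.   ] tooly [ 0.997 -0.081  0.   ] toolz [ 0. -0. -1.] w 15.7 F [ 0.2 -1.3 -0.9] j [-0.69  0.24  1.75  0.    1.15 -0.6 ]
[9.87 5.62 0.03]
```

View pics/w32.png

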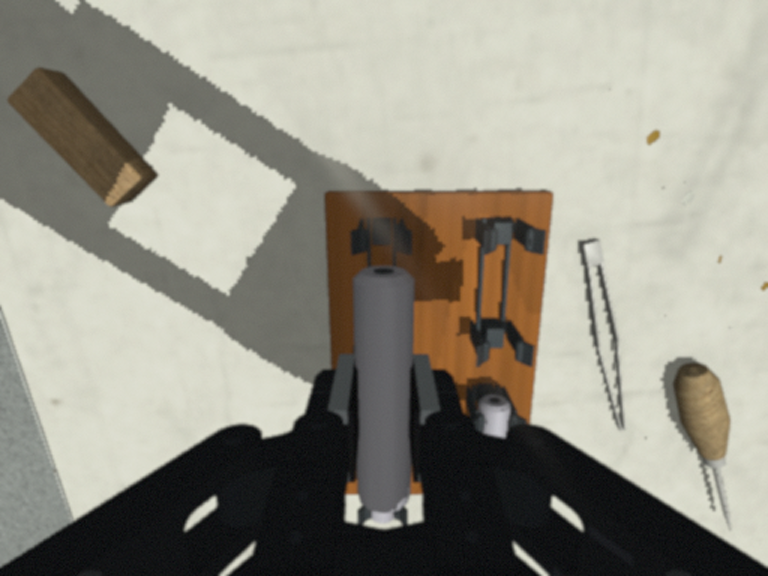

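>>> send_rows(
  moves=[
    {"dx":0.3,"dy":0.2,"dz":-0.7,"wx":0,"wy":0,"wz":0},
    {"dx":1.1,"dy":0.6,"dz":-1.5,"wx":0,"wy":0,"wz":0},
    {"dx":2.2,"dy":1.2,"dz":-2.0,"wx":-0.3,"wy":0,"wz":0},
    {"dx":3.5,"dy":2.0,"dz":-2.0,"wx":-0.8,"wy":0,"wz":0},
    {"dx":4.9,"dy":2.8,"dz":-2.0,"wx":-1.3,"wy":0,"wz":0},
    {"dx":6.3,"dy":3.6,"dz":-2.0,"wx":-1.8,"wy":0,"wz":0},
    {"dx":7.6,"dy":4.4,"dz":-1.8,"wx":-2.4,"wy":0,"wz":0},
    {"dx":8.8,"dy":5.2,"dz":-1.5,"wx":-3.0,"wy":0,"wz":0},
  ],
)

```text
time_s: 29.63
ee_pos: [641.0, -39.1, 170.9]
tcp_rot: [0.098, 0.728, 0.672, 0.091]
force: [0.2, 0.2, -1.3]
width: 15.8
```

Run:
```python
from h import *; from tray import *
p=[634.16,-15.28,-.086]
pp(); print(to(tp(p,34,-2.2,30)))
```

```text
t 29.63 p [641.  -39.1 170.9] toolx [ 0.08   0.997 -0.   ] tooly [ 0.961 -0.077  0.265] toolz [ 0.265 -0.021 -0.964] w 15.8 F [ 0.2  0.2 -1.3] j [-0.27  0.22  1.72  0.06  0.94 -0.22]
[ 0.84 -0.1   2.8 ]
```

>>> send_rows(
  moves=[
    {"dx":0.5,"dy":-0.05,"dz":0.4,"wx":0,"wy":0,"wz":0},
    {"dx":0.84,"dy":-0.1,"dz":1.2,"wx":0,"wy":0,"wz":0},
    {"dx":0.84,"dy":-0.1,"dz":2.1,"wx":0,"wy":0,"wz":0},
    {"dx":0.84,"dy":-0.1,"dz":2.8,"wx":0,"wy":0,"wz":0},
    {"dx":0.84,"dy":-0.1,"dz":2.8,"wx":0,"wy":0,"wz":0},
    {"dx":0.84,"dy":-0.1,"dz":2.8,"wx":0,"wy":0,"wz":0},
  ],
)

```text
time_s: 30.13
ee_pos: [655.8, -21.1, 99.8]
tcp_rot: [0.095, 0.729, 0.672, 0.088]
force: [-0.2, -0.9, -0.5]
width: 15.4
```

Run:
```python
from h import *; from tray import *
p=[634.16,-15.28,-.086]
pp(); print(to(tp(p,34,-2.2,4.5)))
```

```text
t 30.13 p [655.8 -21.1  99.8] toolx [0.081 0.997 0.   ] tooly [ 0.963 -0.078  0.258] toolz [ 0.257 -0.021 -0.966] w 15.4 F [-0.2 -0.9 -0.5] j [-0.23  0.35  1.72  0.05  0.82 -0.18]
[0.07 0.15 0.94]
```

>>> send_rows(
  moves=[
    {"dx":0.07,"dy":0.15,"dz":0.3,"wx":0,"wy":0,"wz":0},
    {"dx":0.07,"dy":0.15,"dz":0.7,"wx":0,"wy":0,"wz":0},
    {"dx":0.07,"dy":0.15,"dz":0.92,"wx":0,"wy":0,"wz":0},
    {"dx":0.07,"dy":0.15,"dz":0.92,"wx":0,"wy":0,"wz":0},
    {"dx":0.07,"dy":0.15,"dz":0.92,"wx":0,"wy":0,"wz":0},
  ],
)

```text
time_s: 30.55
ee_pos: [665.5, -20.4, 78.2]
tcp_rot: [0.096, 0.729, 0.672, 0.088]
force: [0.3, 0.5, -0.3]
width: 15.6
```

Run:
```python
from h import *; from tray import *
p=[634.16,-15.28,-.086]
pp(); print(to(tp(p,34,-2.2,4.5)))
snap('wrist','w33.png',scale=1.5)
```

```text
t 30.55 p [665.5 -20.4  78.2] toolx [0.081 0.997 0.   ] tooly [ 0.963 -0.078  0.258] toolz [ 0.257 -0.021 -0.966] w 15.6 F [ 0.3  0.5 -0.3] j [-0.23  0.4   1.7   0.05  0.79 -0.18]
[ 0.01 -0.    0.  ]
```

View pics/w33.png

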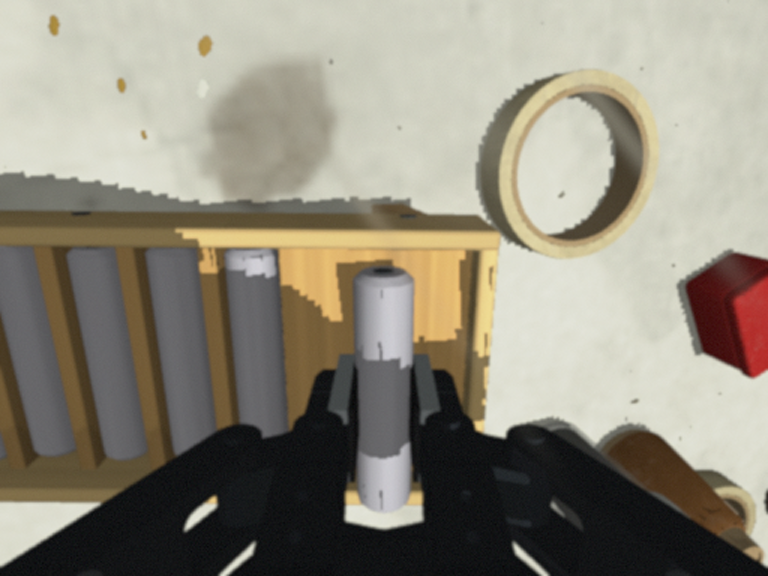

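>>> send_rows(
  moves=[
    {"dx":0,"dy":0,"dz":0,"wx":0,"wy":0,"wz":0},
    {"dx":0,"dy":0,"dz":0,"wx":0,"wy":0,"wz":0},
    {"dx":0,"dy":0,"dz":0,"wx":0,"wy":0,"wz":0},
  ],
  fingers=0.33,
)

```text
time_s: 30.85
ee_pos: [666.1, -20.5, 79.2]
tcp_rot: [0.096, 0.729, 0.672, 0.089]
force: [0.4, -0.2, -0.1]
width: 28.2
```

>>> send_rows(
  moves=[
    {"dx":0,"dy":0,"dz":-0.3,"wx":0,"wy":0,"wz":0},
    {"dx":0,"dy":0,"dz":-0.8,"wx":0,"wy":0,"wz":0},
    {"dx":0,"dy":0,"dz":-1.5,"wx":0,"wy":0,"wz":0},
    {"dx":0,"dy":0,"dz":-2.4,"wx":0,"wy":0,"wz":0},
    {"dx":0,"dy":0,"dz":-3.2,"wx":0,"wy":0,"wz":0},
    {"dx":0,"dy":0,"dz":-4.2,"wx":0,"wy":0,"wz":0},
    {"dx":0,"dy":0,"dz":-5.0,"wx":0,"wy":0,"wz":0},
    {"dx":0,"dy":0,"dz":-5.0,"wx":0,"wy":0,"wz":0},
  ],
)

```text
time_s: 31.52
ee_pos: [635.8, -18.2, 206.5]
tcp_rot: [0.1, 0.728, 0.672, 0.091]
force: [0.6, -0.3, 0.6]
width: 28.2
```

>>> send_rows(
  moves=[
    {"dx":0,"dy":0,"dz":0,"wx":0.8,"wy":0,"wz":0},
    {"dx":0,"dy":0,"dz":0,"wx":1.6,"wy":0,"wz":0},
    {"dx":0,"dy":0,"dz":0,"wx":2.4,"wy":0,"wz":0},
    {"dx":0,"dy":0,"dz":0,"wx":3.0,"wy":0,"wz":0},
    {"dx":0,"dy":0,"dz":0,"wx":3.0,"wy":0,"wz":0},
    {"dx":0,"dy":0,"dz":0,"wx":3.0,"wy":0,"wz":0},
  ],
)

```text
time_s: 32.02
ee_pos: [633.9, -17.7, 199.2]
tcp_rot: [0.0, 0.735, 0.678, 0.0]
force: [0.1, 0.4, -0.9]
width: 28.4
```

Run:
```python
from h import *
pp(); snap('wrist','w34.png',scale=1.5)
snap('side','sd34.png',(160,140,320,260),5)
```

```text
t 32.02 p [633.9 -17.7 199.2] toolx [0.081 0.997 0.   ] tooly [ 0.997 -0.081  0.001] toolz [ 0.001 -0.    -1.   ] w 28.4 F [ 0.1  0.4 -0.9] j [-0.21  0.34  1.48  0.    1.32 -0.13]
```

View pics/w34.png

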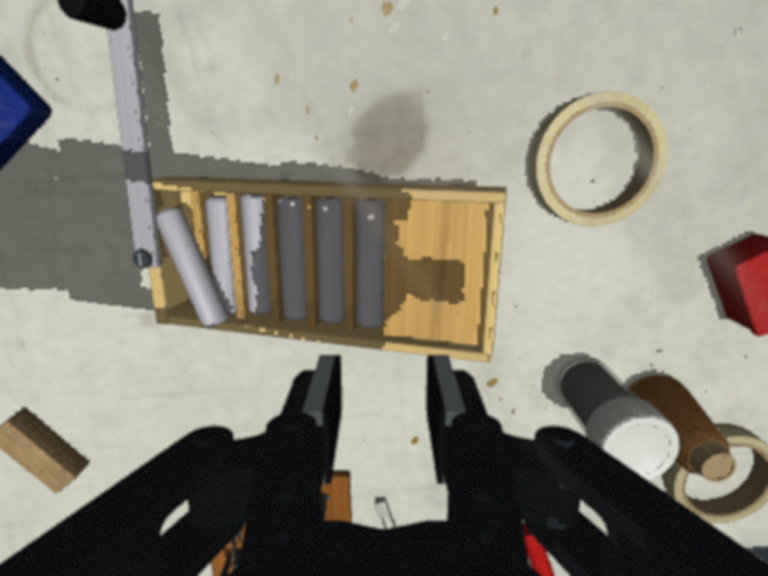

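View pics/sd34.png

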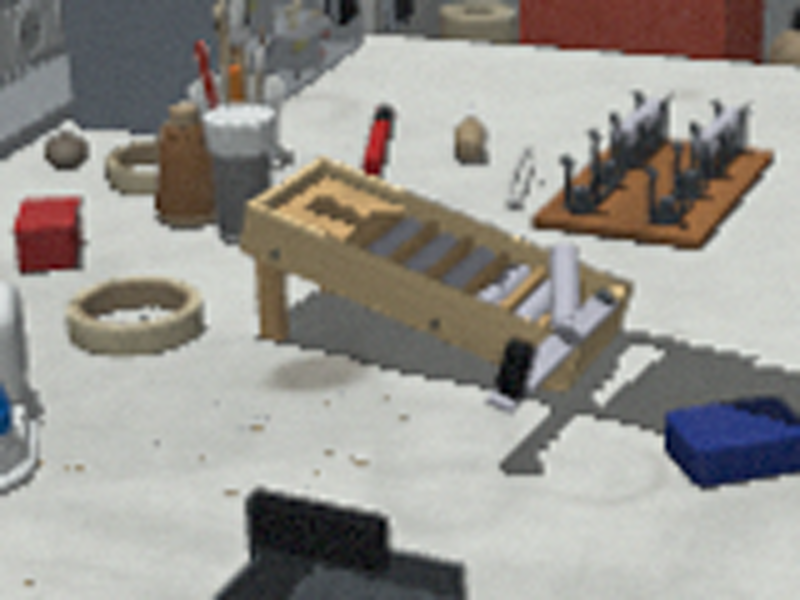

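>>> send_rows(
  moves=[
    {"dx":0,"dy":0,"dz":0,"wx":0,"wy":0,"wz":0},
    {"dx":0,"dy":0,"dz":0,"wx":0,"wy":0,"wz":0},
    {"dx":0,"dy":-1,"dz":0,"wx":0,"wy":0,"wz":0},
    {"dx":0,"dy":-2,"dz":0,"wx":0,"wy":0,"wz":0},
    {"dx":0,"dy":-2.4,"dz":0,"wx":0,"wy":0,"wz":0},
    {"dx":0,"dy":-2.4,"dz":0,"wx":0,"wy":0,"wz":0},
  ],
)

```text
time_s: 32.62
ee_pos: [571.7, -12.4, 199.5]
tcp_rot: [-0.0, 0.735, 0.678, -0.0]
force: [0.9, 0.2, 0.5]
width: 28.2
```

Run:
```python
from h import *
pp(); snap('wrist','w35.png',scale=1.5)
```

```text
t 32.62 p [571.7 -12.4 199.5] toolx [0.081 0.997 0.   ] tooly [ 0.997 -0.081 -0.001] toolz [-0.001  0.    -1.   ] w 28.2 F [0.9 0.2 0.5] j [-0.23  0.2   1.65  0.    1.29 -0.15]
```

View pics/w35.png

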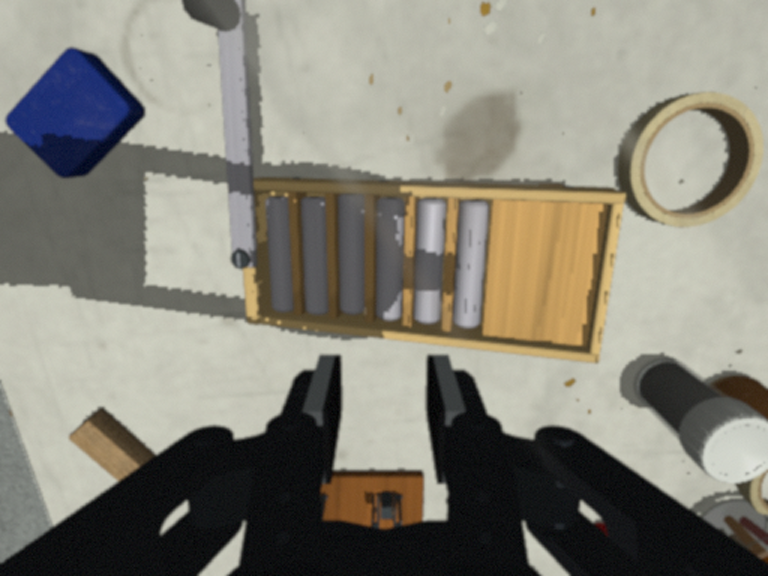

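Run:
```python
from h import *
snap('side','sd36.png',(150,140,340,290),4)
print(to([496,137.2,125]))
```

```text
[ 5.73 -3.6   3.  ]
```

View pics/sd36.png

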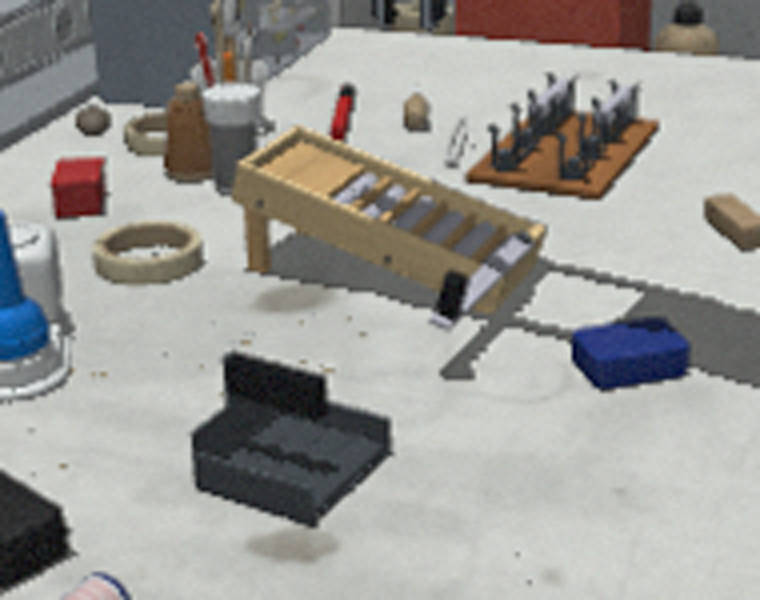

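>>> send_rows(
  moves=[
    {"dx":0.6,"dy":-0.4,"dz":0,"wx":0,"wy":0,"wz":0.3},
    {"dx":1.8,"dy":-1.2,"dz":0,"wx":0,"wy":0,"wz":0.6},
    {"dx":3.1,"dy":-2.0,"dz":0,"wx":0,"wy":0,"wz":0.9},
    {"dx":4.4,"dy":-2.8,"dz":0.4,"wx":0,"wy":0,"wz":0.9},
    {"dx":5.4,"dy":-3.4,"dz":1.2,"wx":0,"wy":0,"wz":0.9},
    {"dx":5.73,"dy":-3.6,"dz":2.2,"wx":0,"wy":0,"wz":0.9},
    {"dx":5.73,"dy":-3.6,"dz":2.8,"wx":0,"wy":0,"wz":0.9},
    {"dx":5.73,"dy":-3.6,"dz":2.8,"wx":0,"wy":0,"wz":0.9},
  ],
  fingers=0.6,
  force=20,
)

```text
time_s: 33.38
ee_pos: [493.6, 138.0, 126.3]
tcp_rot: [-0.002, 0.761, 0.649, -0.002]
force: [-0.4, -0.5, -0.3]
width: 51.4
```

Run:
```python
from h import *
pp(); print(to([496,137.2,49])); snap('wrist','w37.png',scale=1.5)
```

```text
t 33.38 p [493.6 138.  126.3] toolx [ 0.157  0.988 -0.001] tooly [ 0.988 -0.157 -0.005] toolz [-0.005 -0.    -1.   ] w 51.4 F [-0.4 -0.5 -0.3] j [0.04 0.17 1.85 0.   1.13 0.2 ]
[-0.01  0.12  3.09]
```

View pics/w37.png

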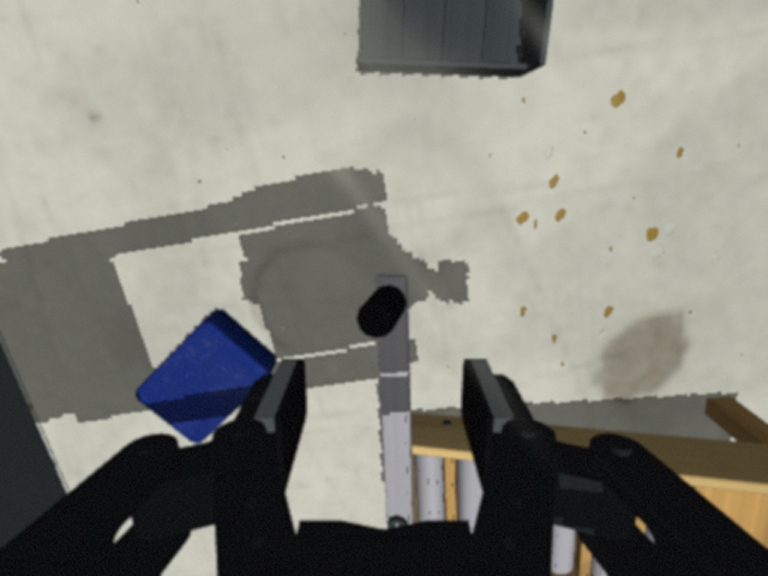

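Knob sits between the jaws (382,312); descend and cage it.

>>> send_rows(
  moves=[
    {"dx":0,"dy":0.06,"dz":1.0,"wx":0,"wy":0,"wz":0},
    {"dx":0,"dy":0.06,"dz":2.2,"wx":0,"wy":0,"wz":0},
    {"dx":0,"dy":0.06,"dz":3.0,"wx":0,"wy":0,"wz":0},
    {"dx":0,"dy":0.06,"dz":3.0,"wx":0,"wy":0,"wz":0},
    {"dx":0,"dy":0.06,"dz":3.0,"wx":0,"wy":0,"wz":0},
  ],
)

```text
time_s: 33.85
ee_pos: [498.0, 136.5, 54.9]
tcp_rot: [-0.0, 0.762, 0.648, -0.0]
force: [-0.4, -0.0, 0.1]
width: 51.1
```

>>> send_rows(
  moves=[
    {"dx":0,"dy":0,"dz":0,"wx":0,"wy":0,"wz":0},
    {"dx":0,"dy":0,"dz":0,"wx":0,"wy":0,"wz":0},
    {"dx":0,"dy":0,"dz":0,"wx":0,"wy":0,"wz":0},
    {"dx":0,"dy":0,"dz":0,"wx":0,"wy":0,"wz":0},
  ],
  fingers=0.28,
)

```text
time_s: 34.18
ee_pos: [498.2, 137.0, 55.8]
tcp_rot: [0.001, 0.761, 0.649, 0.001]
force: [-0.4, -0.1, -0.1]
width: 23.7
```

Run:
```python
from h import *; from tray import *
pp()
p=[634.16,-15.28,-.086]; st,pq,M=pose()
th0=1.504; k0=tp(p,-155+140*np.cos(th0),140*np.sin(th0),34); print('exp',k0)
for i in range(1,9):
    th=th0-i*.094; k=tp(p,-155+140*np.cos(th),140*np.sin(th),34)-k0
    print(i,round(th,3),(M.T@k/25).round(2),'wz',round(np.degrees(th0-th)/5,2))
```

```text
t 34.18 p [498.2 137.   55.8] toolx [0.159 0.987 0.   ] tooly [ 0.987 -0.159  0.002] toolz [ 0.003  0.    -1.   ] w 23.7 F [-0.4 -0.1 -0.1] j [0.04 0.29 1.88 0.   0.97 0.2 ]
exp [497.21860457 136.7320361   60.11967889]
1 1.41 [-0.02  0.51 -0.13] wz 1.08
2 1.316 [-0.09  1.01 -0.27] wz 2.15
3 1.222 [-0.21  1.51 -0.4 ] wz 3.23
4 1.128 [-0.38  1.99 -0.52] wz 4.31
5 1.034 [-0.6   2.46 -0.64] wz 5.39
6 0.94 [-0.85  2.9  -0.75] wz 6.46
7 0.846 [-1.15  3.32 -0.86] wz 7.54
8 0.752 [-1.49  3.71 -0.95] wz 8.62
```

>>> send_rows(
  moves=[
    {"dx":-0.02,"dy":0.51,"dz":0.0,"wx":0,"wy":0,"wz":1.08},
    {"dx":-0.09,"dy":1.01,"dz":-0.07,"wx":0,"wy":0,"wz":2.15},
    {"dx":-0.21,"dy":1.51,"dz":-0.2,"wx":0,"wy":0,"wz":3.23},
    {"dx":-0.38,"dy":1.99,"dz":-0.32,"wx":0,"wy":0,"wz":4.31},
    {"dx":-0.6,"dy":2.46,"dz":-0.44,"wx":0,"wy":0,"wz":5.39},
    {"dx":-0.85,"dy":2.9,"dz":-0.55,"wx":0,"wy":0,"wz":6.46},
    {"dx":-1.15,"dy":3.32,"dz":-0.66,"wx":0,"wy":0,"wz":7.54},
    {"dx":-1.49,"dy":3.71,"dz":-0.75,"wx":0,"wy":0,"wz":8.62},
  ],
)

```text
time_s: 34.85
ee_pos: [583.6, 85.2, 74.0]
tcp_rot: [0.0, 0.947, 0.322, 0.0]
force: [-0.4, 1.3, 0.3]
width: 23.8
```

Run:
```python
from h import *; from tray import *
pp()
p=[634.16,-15.28,-.086]; st,pq,M=pose()
th0=.752; k0=tp(p,-155+140*np.cos(th0),140*np.sin(th0),34); print('exp',k0)
for i in range(1,10):
    th=th0-i*.094; k=tp(p,-155+140*np.cos(th),140*np.sin(th),34)-k0
    print(i,round(th,3),(M.T@k/25).round(2),'wz',round(np.degrees(th0-th)/5,2))
```

```text
t 34.85 p [583.6  85.2  74. ] toolx [0.793 0.609 0.001] tooly [ 0.609 -0.793  0.   ] toolz [ 0.001  0.    -1.   ] w 23.8 F [-0.4  1.3  0.3] j [-0.06  0.4   1.68  0.    1.06  0.86]
exp [582.83834447  85.13343217  84.16418682]
1 0.658 [-0.03  0.52 -0.09] wz 1.08
2 0.564 [-0.1   1.03 -0.17] wz 2.15
3 0.47 [-0.23  1.54 -0.23] wz 3.23
4 0.376 [-0.4   2.03 -0.29] wz 4.31
5 0.282 [-0.61  2.51 -0.33] wz 5.39
6 0.188 [-0.87  2.97 -0.36] wz 6.46
7 0.094 [-1.17  3.4  -0.38] wz 7.54
8 0.0 [-1.5   3.81 -0.39] wz 8.62
9 -0.094 [-1.88  4.18 -0.38] wz 9.69
```

>>> send_rows(
  moves=[
    {"dx":-0.03,"dy":0.52,"dz":-0.09,"wx":0,"wy":0,"wz":1.08},
    {"dx":-0.1,"dy":1.03,"dz":-0.17,"wx":0,"wy":0,"wz":2.15},
    {"dx":-0.23,"dy":1.54,"dz":-0.23,"wx":0,"wy":0,"wz":3.23},
    {"dx":-0.4,"dy":2.03,"dz":-0.29,"wx":0,"wy":0,"wz":4.31},
    {"dx":-0.61,"dy":2.51,"dz":-0.33,"wx":0,"wy":0,"wz":5.39},
    {"dx":-0.87,"dy":2.97,"dz":-0.36,"wx":0,"wy":0,"wz":6.46},
    {"dx":-1.17,"dy":3.4,"dz":-0.38,"wx":0,"wy":0,"wz":7.54},
    {"dx":-1.5,"dy":3.81,"dz":-0.39,"wx":0,"wy":0,"wz":8.62},
  ],
)

```text
time_s: 35.52
ee_pos: [612.0, -13.4, 83.7]
tcp_rot: [0.0, 0.999, -0.049, 0.001]
force: [-1.1, 0.4, -0.7]
width: 23.9
```

>>> send_rows(
  moves=[
    {"dx":0,"dy":0.04,"dz":0,"wx":0,"wy":0,"wz":0},
    {"dx":0,"dy":0.1,"dz":0,"wx":0,"wy":0,"wz":0},
    {"dx":0,"dy":0.14,"dz":0,"wx":0,"wy":0,"wz":0},
    {"dx":0,"dy":0.14,"dz":0,"wx":0,"wy":0,"wz":0},
  ],
)

```text
time_s: 35.85
ee_pos: [611.3, -15.7, 83.2]
tcp_rot: [-0.0, 0.999, -0.045, 0.0]
force: [0.3, 0.3, 0.1]
width: 24.0
```

Run:
```python
from h import *
pp(); snap('wrist','w38.png',scale=1.5)
```

```text
t 35.85 p [611.3 -15.7  83.2] toolx [ 0.996 -0.091  0.   ] tooly [-0.091 -0.996 -0.   ] toolz [ 0.  0. -1.] w 24.0 F [0.3 0.3 0.1] j [-0.22  0.43  1.62  0.    1.1   1.44]
```

View pics/w38.png

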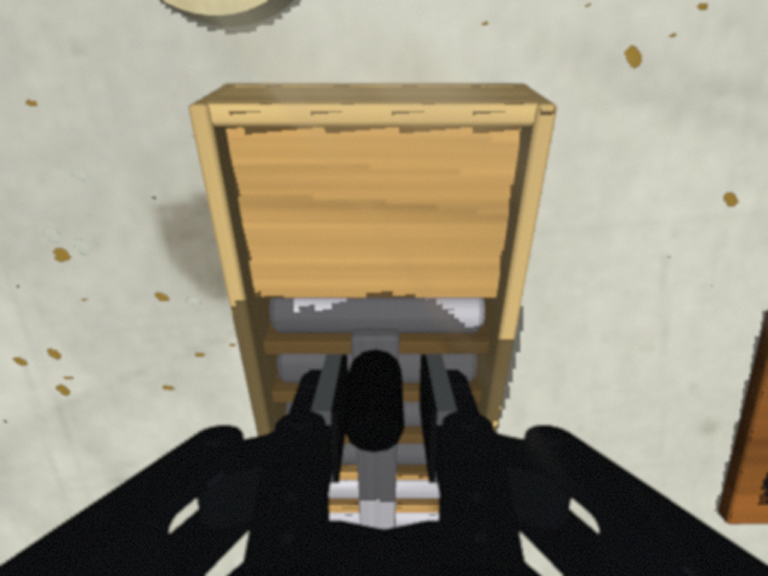

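>>> send_rows(
  moves=[
    {"dx":0,"dy":0.05,"dz":0,"wx":0,"wy":0,"wz":0},
    {"dx":0,"dy":0.05,"dz":0,"wx":0,"wy":0,"wz":0},
  ],
)

```text
time_s: 36.07
ee_pos: [611.1, -16.0, 83.0]
tcp_rot: [-0.001, 0.999, -0.046, 0.0]
force: [0.6, 4.0, 2.0]
width: 24.0
```

>>> send_rows(
  moves=[
    {"dx":0,"dy":0,"dz":0,"wx":0,"wy":0,"wz":0},
    {"dx":0,"dy":0,"dz":0,"wx":0,"wy":0,"wz":0},
    {"dx":0,"dy":0,"dz":0,"wx":0,"wy":0,"wz":0},
  ],
  fingers=0.5,
)

```text
time_s: 36.32
ee_pos: [611.0, -17.6, 82.9]
tcp_rot: [0.0, 0.999, -0.046, -0.0]
force: [-0.4, 0.4, -0.1]
width: 42.5
```

>>> send_rows(
  moves=[
    {"dx":0,"dy":0,"dz":-1.0,"wx":0,"wy":0,"wz":0},
    {"dx":0,"dy":0,"dz":-2.2,"wx":0,"wy":0,"wz":0},
    {"dx":0,"dy":0,"dz":-3.4,"wx":0,"wy":0,"wz":0},
    {"dx":-0.8,"dy":0,"dz":-4.6,"wx":0,"wy":0,"wz":0},
    {"dx":-1.8,"dy":0,"dz":-5.4,"wx":0,"wy":0,"wz":0},
    {"dx":-2.8,"dy":0,"dz":-6.0,"wx":0,"wy":0,"wz":0},
    {"dx":-3.2,"dy":0,"dz":-6.4,"wx":0,"wy":0,"wz":0},
    {"dx":-3.2,"dy":0,"dz":-6.4,"wx":0,"wy":0,"wz":0},
  ],
)

```text
time_s: 36.98
ee_pos: [531.0, -10.2, 245.8]
tcp_rot: [0.001, 0.999, -0.046, 0.002]
force: [1.2, -0.0, 0.1]
width: 43.0
```

Run:
```python
from h import *
pp(); snap('wrist','w39.png',scale=1.5); snap('side','sd39.png',(150,140,340,290),4); snap('scene','sc39.png',(170,140,350,310),4)
```

```text
t 36.98 p [531.  -10.2 245.8] toolx [ 0.996 -0.093  0.004] tooly [-0.093 -0.996  0.001] toolz [ 0.004 -0.001 -1.   ] w 43.0 F [ 1.2 -0.   0.1] j [-0.24  0.07  1.7  -0.    1.37  1.42]
```

View pics/w39.png

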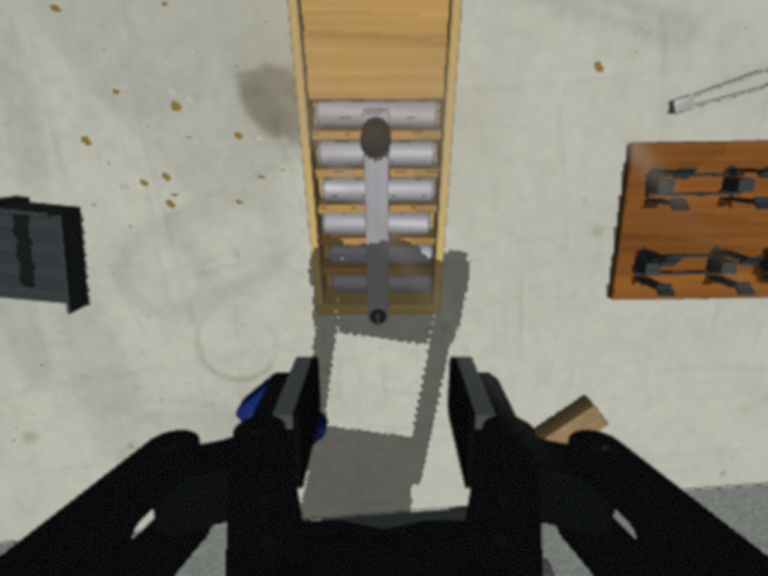

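View pics/sd39.png

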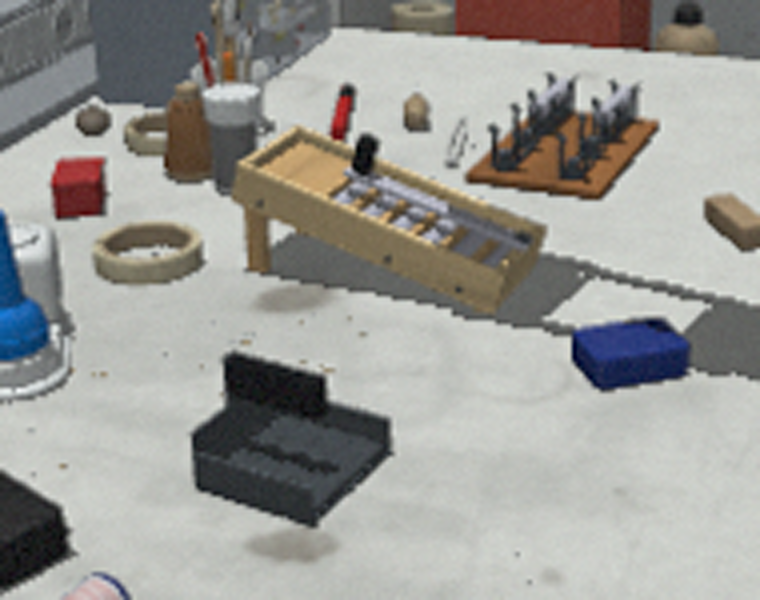

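View pics/sc39.png

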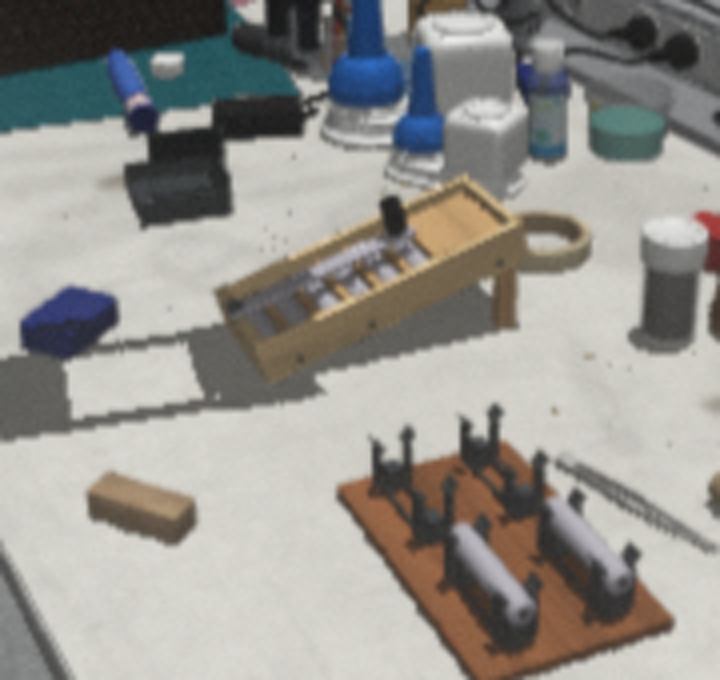

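Run:
```python
from h import *
a=ray('side',196/4+150,488/4+140,0);b=ray('side',314/4+150,525/4+140,0);c=ray('side',391/4+150,452/4+140,0)
print(a,b,c,np.linalg.norm(a-b),np.linalg.norm(c-b))
f=ray('side',226/4+150,354/4+140,71);g=ray('side',326/4+150,373/4+140,71);print(f,g,np.linalg.norm(f-g))
```

```text
[597.4265179  320.21693514   0.        ] [5.14390941e+02 3.35222728e+02 5.68434189e-14] [4.98291476e+02 2.46764532e+02 5.68434189e-14] 84.38057185491976 89.9113185101475
[592.09940024 278.82899006  71.        ] [524.60572944 283.50846737  71.        ] 67.65569528954956
```

Run:
```python
from h import *
pp(); print(arm.sign_off())
```

```text
t 37.13 p [531.7 -10.3 242.6] toolx [ 0.996 -0.093  0.   ] tooly [-0.093 -0.996  0.   ] toolz [ 0. -0. -1.] w 42.9 F [-0.1 -0.7  0.3] j [-0.24  0.07  1.7  -0.    1.36  1.42]
the job is handed in; nothing more can be done
None
```

The job is handed in at about 37 s of the 210 s allowed; the hand-in gives no verdict. In the last pictures all six grooves hold a roller and the keeper lies along the tray's middle.

- **Keeper:** I swung it out to about 1.5 rad before touching the scoop, and swung it shut again over the full tray.
- **Pouring:** the scoop held four rollers. I tipped it to about 23° over the apron. One roller seated by itself and three wedged on the apron, so I nudged them on with the closed fingers. The four ended in grooves 3 to 6.
- **Spares:** two grooves were left, so I pulled spare_3 and spare_1 and let them roll in from the apron. The last one lay askew for a moment and then dropped into groove 1. Spare_2 and spare_4 are still in their clips.
- **Scoop:** it stands on the bench in the last pictures. It had been shifted roughly 5 cm after I set it down, which I took for the knock the task warns of.
- **Other checks:** the jar, tape roll, blue case and adapter brick look unmoved by eye. The gripper is clear of everything.
- **Disagreement:** scoop edges measured in the side picture came out about 2 to 5% short (84, 90 and 68 mm against 89, 92 and 71). I put that down to pixel error, as it still fits an upright scoop on the bench.

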